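# Slide the tacky bollard into the drying rack

## Task

The varnish on the cherry bollard left standing out on the bench is still tacky. With the fingertips, push it low on its bare wooden foot so that it slides steadily and upright across the bench into the free bay of the drying rack, until its foot is fully home against the back batten, then draw the fingers away. Never pick it up, let it tip or touch its varnished part, and leave the other bollards, the paint tin and the hammer where they are.

Things in the scene. Friction and masses are not known exactly. Their poses are not given: they have to be found in the camera images.
- bollard: the tall narrow cherry bollard to be moved, standing by itself out on the bench: 150 mm tall, about 105 g. Its bare, pale foot, a plain disc 46 mm in diameter and 22 mm high, is its widest part; all above is dark varnished wood. Origin at the centre of its underside, z up. On this bench (friction about 0.6) it tips if pushed higher than about 30 mm
- bollard_varnish: the tacky varnished part of the same bollard, above its foot: a waisted stem 25 to 35 mm in diameter with a mushroom head 40 mm in diameter. Origin on its axis at its lower end, 22 mm above the bollard's underside. Nothing may touch it
- rack: drying rack fixed to the bench: pine battens 16 mm high round three floorless bays in a row. Origin on the bench at mid-rack; x points into the bays, y along the row. Mouths at x = -42.5 mm, face of the back batten at x = +30.5 mm: a foot fully home has its centre at x = +7.5 mm. Bays centred at y = -95, 0, +95 mm, 85 mm wide between dividers 10 mm thick
- card: a white square of waxed drip paper, 70 x 78 mm, flat on the bench in the free bay (too thin to hinder sliding). Origin at its centre, within 2 mm of where the centre of the foot stands when it is fully home in the middle of that bay; its x axis points to the back batten like the rack's
- dry_a: a finished bollard of the same shape, standing in one of the bays; leave it alone
- dry_b: another finished bollard of the same shape, standing in another bay; leave it alone
- tin: red enamel paint tin, 68 mm in diameter, 73 mm high, origin at the centre of its underside; leave it alone
- hammer: copper-headed rivet hammer lying flat, 250 mm long, its handle along its x axis with the 88 mm head across at +x, 26 mm high, origin on the bench under mid-length; leave it alone. (Not listed: a fixed bench vise with a level mast, 130 mm high in all, at the right edge of the bench, wholly at y below -0.47 m and clear of the work)
Not all that is in view belongs to the job. What is shaped like the bollard but green is not meant.

How it is judged:
At the end, for the whole second after the job is handed in: The bollard stands upright and at rest on the bench in the free bay, its foot within 6 mm of the back batten (fully home) (horizontal distance between bollard and card below 0.03 m and x of bollard in the frame of rack above 0.0015 m and angle between bollard's own z axis and vertical below 0.05 rad and height (world z) of bollard below 0.004 m and linear speed of bollard below 0.01 m/s); the robot touches nothing.
It fails at once if the bollard was tipped (more than about 10 degrees) or lifted off the bench (angle between bollard's own z axis and vertical above 0.17 rad or height (world z) of bollard above 0.008 m).
It fails at once if the tacky varnish was touched (contact force between bollard_varnish and anything else above 0.15 N).
It fails at once if the bollard was pushed with the hand or arm instead of the fingers (contact force between the arm and bollard above 0.5 N).
It fails at once if the bollard was shoved instead of slid steadily (faster than 0.4 m/s) (linear speed of bollard above 0.4 m/s).
It fails at once if another bollard, the tin or the hammer was moved (distance of any of dry_a, dry_b, tin from where it was at the start of the episode above 0.012 m or distance of hammer from where it was at the start of the episode above 0.015 m).
It also fails if it takes over 64 s, if anything falls off the work surface, if the arm or the gripper's body presses on something with over 40 N, if the wrist force passes 120 N, or if a joint passes its speed limit or range.

## Robot

A 7-joint arm with a two-finger parallel gripper is mounted at the origin on the work surface. World frame = base frame: x ahead of the robot, y to its left, z up, the work surface at z = 0. Lengths are in m, angles in rad, forces in N, time in s.
With the tool pointing down it reaches from about 0.425 to 0.875 m from the base axis. Payload 8.4 kg.
Tool frame: the origin (TCP) lies midway between the tips of the shut fingers; the grasp point (between the pads) lies 19 mm behind it; z points along the fingers, y is the direction in which the jaws open and shut (so a half turn about z gives the same grasp; the last joint's range is limited). The gripper opens to 87 mm and grips with 3 to 60 N. Pads are 19 mm wide; open, the fingers measure 117 mm over their backs; the gripper's body (75 mm by 190 mm) begins 51 mm behind the grasp point.
Start: joints at [1.004, 0.333, 0.04, 1.465, -0.013, 1.343, -0.059], TCP at [0.293, -0.58, 0.223] pointing down, gripper open.
Joint ranges: [-2.58, 2.58], [-0.38, 2.09], [-1.3, 1.39], [0.25, 2.4], [-1.5, 4.64], [0.08, 2.09], [-2.65, 2.65]. Speed limits (rad/s): [2.22, 2.22, 2.79, 2.79, 3.14, 3.14, 3.14].

## Interface

Orientations are given as a unit quaternion [x, y, z, w].
In Python, from bench import env gives the robot as it stands.
- The arm moves only by the shell command python3 -m creep 'ROWS' [FORCE]. ROWS is text: rows parted by semicolons, each of 7 numbers parted by spaces: the finger opening in mm, from 0 to 87, then the shift along the tool's x, y, z in mm, then the turn, a rotation vector about the tool's x, y, z in rad. In form: fingers x y z ax ay az; .... A call has 1 to 10 rows; each row shifts and turns the commanded pose from where the row before left it, along the tool's axes as they then stand; what a row does not reach is not made up. A row lasts 1/8 s, in which the tool goes at most 62.5 mm and 10.7 degrees, less where a joint would pass 70% of its speed; a pose out of reach is approached as far as the arm can. A call is refused whole if a number of a shift passes 62.5 or a number of a turn 0.188, either way. A call with a gripper value outside its range is refused whole. The fingers move at their own pace and stop on an object; FORCE is the grip in N (left out, the last holds). Time passes only in rows, so rows that do not move let the fingers close. It gives the time, the measured TCP pose, the force and the opening at its end, in the units of the state.
- env.sense(): the state, without advancing time (a new reading comes with each control period).
- env.snapshot(name): name is "scene" or "top" or "wrist"; returns the picture (420x560x3 uint8, red, green, blue); there is no depth.
- env.camera_info(name): a dict with "camera_matrix" (3x3 intrinsics, pixels), "rvec" (rotation vector, rad) and "tvec" (3), from world to camera coordinates, as OpenCV has them; the wrist camera has in their place "mount" (4x4, takes a point from camera to tool coordinates, whose origin is the TCP and whose axes are the flange's). Camera axes: x right, y down, z forward; pixel columns grow to the right and rows downward; lengths in m; the calibration is good to about 2 mm. A picture is of the moment at which its call begins: read the wrist's pose just before it. camera_info takes no time and is no camera call.
- env.job_done(): hands the job in, once; it reports no verdict.
The state is a dict: "clock": time; "q": joint angles; "joint_vel": joint speeds; "tau": joint torques, N m; "tcp_pos": TCP position; "tool_rot": TCP orientation; "ft_force": force on the tool from outside, world axes, zero at the start; "moment": the same for the moment, N m; "width": finger opening in m.
Only numpy, scipy, OpenCV 4.12 (cv2) and the standard library are available. Lean on these libraries where they do the work, as an engineer would, in place of code of your own. Each camera call takes 0.05 s, during which the arm holds its last target.

## Working session

There is one attempt and no reset: what is moved stays moved. The work goes in short steps, Python scripts to look and compute and a shell command to move; the robot and the scene stay as the last step left them, time stands still between calls to the robot, and variables do not carry over. Pictures are saved under pics/ and viewed, and the job is handed in when it is done.

```bash
ls; mkdir -p pics; python3 - <<'E'
from bench import env
import cv2
s=env.sense(); print(s)
for n in ("scene","top"):
    im=env.snapshot(n); cv2.imwrite(f"pics/{n}0.png",im[:,:,::-1])
    print(n,env.camera_info(n))
print(env.camera_info("wrist"))
E
```

```text
pics
{'clock': 0.0, 'q': array([ 1.00379216,  0.33387703,  0.03986995,  1.46626574, -0.01341273,
        1.3433299 , -0.05851676]), 'joint_vel': array([-2.24749636e-04, -2.64017829e-04, -1.01884014e-03, -5.88531886e-04,
        2.64054575e-05,  1.08607403e-03, -6.95871674e-04]), 'tau': array([ 6.11293890e-04, -6.56363082e+01,  1.33571181e+00, -4.03802919e+01,
       -5.96559118e-02,  4.49815008e-02,  1.35670939e-04]), 'tcp_pos': array([ 0.2928665 , -0.57974777,  0.22168383]), 'tool_rot': array([ 9.72772923e-01,  2.31758903e-01, -2.32780205e-04, -7.72727715e-04]), 'ft_force': array([-0.33812782, -0.24869376, -0.22352078]), 'moment': array([-0.00822677,  0.02247758,  0.03357145]), 'width': 0.08698930481617054}
scene {'camera_matrix': array([[531.18463294,   0.        , 280.08093445],
       [  0.        , 531.18463294, 204.39988967],
       [  0.        ,   0.        ,   1.        ]]), 'rvec': array([ 2.47958231,  0.34065982, -0.09749458]), 'tvec': array([-0.60978999, -0.03771888,  1.10095086])}
top {'camera_matrix': array([[418.38241294,   0.        , 272.67650292],
       [  0.        , 418.38241294, 213.5359228 ],
       [  0.        ,   0.        ,   1.        ]]), 'rvec': array([ 2.20955819, -2.16843566,  0.1227667 ]), 'tvec': array([0.06765372, 0.60532761, 0.8915818 ])}
{'camera_matrix': array([[315.92892191,   0.        , 275.84615324],
       [  0.        , 315.92892191, 209.93880415],
       [  0.        ,   0.        ,   1.        ]]), 'mount': array([[-2.30055829e-04, -9.59035621e-01, -2.83285412e-01,
         7.63306371e-02],
       [ 9.99999805e-01, -3.84987136e-04,  4.91238118e-04,
         1.16634683e-03],
       [-5.80176093e-04, -2.83285244e-01,  9.59035523e-01,
        -1.63002773e-01],
       [ 0.00000000e+00,  0.00000000e+00,  0.00000000e+00,
         1.00000000e+00]])}
```

View pics/scene0.png

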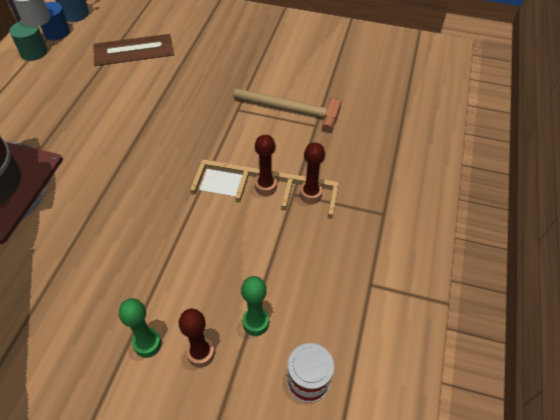

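View pics/top0.png

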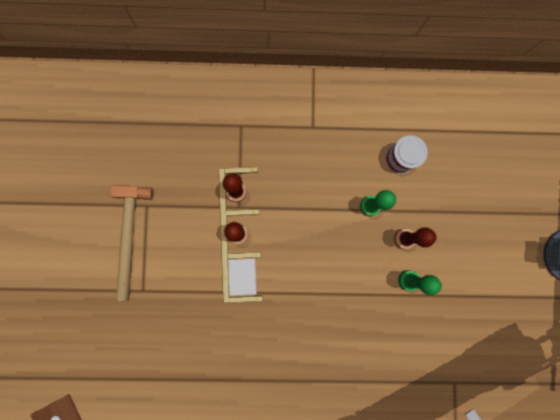

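The scene view shows the cherry bollard alone at (198,340), between two green ones at (140,325) and (255,305). The tin is at (310,372). The rack is at (265,180), with dry bollards in two bays and the white card in the free left bay at (221,182). In the top view the target's foot is at (405,239), the card at (242,277) and the rack mouth faces right.

Candidates in the top view are cherry (405,239), in the open; cherry (233,190) and (237,233), in the bays (dry_a and dry_b); and green (372,206) and (411,281), which aren't meant. The cherry one at (405,239) fits because it's the only one standing out on the bench.

```bash
cat > h.py <<'E'
import numpy as np, cv2
from bench import env
def cam(n):
    c=env.camera_info(n); R=cv2.Rodrigues(c["rvec"])[0]; return c["camera_matrix"],R,c["tvec"]
def ray(n,uv,z):
    K,R,t=cam(n); d=R.T@np.linalg.inv(K)@np.array([uv[0],uv[1],1.]); o=-R.T@t
    return o+d*(z-o[2])/d[2]
def proj(n,p):
    K,R,t=cam(n); return cv2.projectPoints(np.array(p,float).reshape(-1,3),cv2.Rodrigues(R)[0],t,K,None)[0].reshape(-1,2)
E
python3 - <<'E'
from h import *
a=cv2.imread("pics/scene0.png");b=cv2.imread("pics/top0.png")
c1=cv2.resize(a[270:400,110:290],None,fx=4,fy=4,interpolation=cv2.INTER_CUBIC)
c2=cv2.resize(b[140:310,350:450],None,fx=3.4,fy=3.4,interpolation=cv2.INTER_CUBIC)
c3=cv2.resize(b[160:310,210:270],None,fx=3.8,fy=3.8,interpolation=cv2.INTER_CUBIC)
cv2.imwrite("pics/c1.png",c1)
H=580;o=np.zeros((H,c2.shape[1]+c3.shape[1],3),np.uint8);o[:c2.shape[0],:c2.shape[1]]=c2;o[:c3.shape[0],c2.shape[1]:]=c3[:H]
cv2.imwrite("pics/c2.png",o)
for n in("top","scene"):
    K,R,t=cam(n);print(n,-R.T@t)
for nm,uv in dict(foot=(405,239),card=(242,277),hamm=(130,245),tin=(400,160),g1=(370,206),g2=(410,281)).items(): print(nm,ray("top",uv,0))
E
```

```text
top [0.52436991 0.10152977 0.93842663]
scene [ 0.76163069 -0.50441951  0.86650966]
foot [ 0.55438002 -0.22159807  0.        ]
card [0.46348278 0.1439666  0.        ]
hamm [0.52981576 0.39363085 0.        ]
tin [ 0.73533995 -0.21181153  0.        ]
g1 [ 0.62772076 -0.14222536  0.        ]
g2 [ 0.46060901 -0.23196527  0.        ]
```

View pics/c1.png

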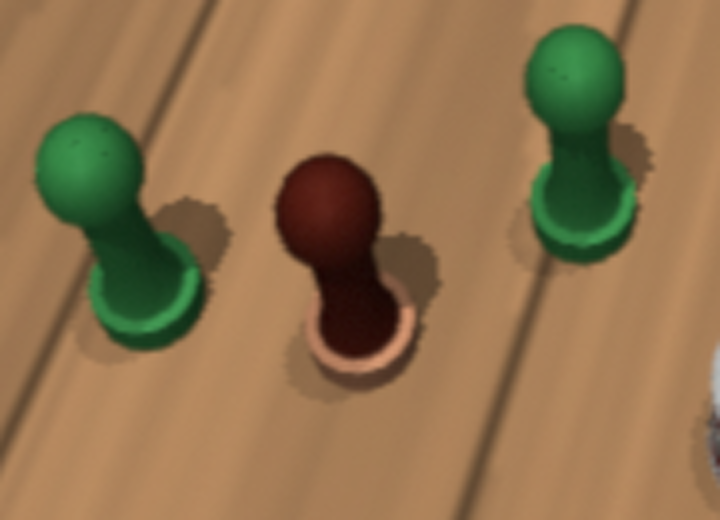

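View pics/c2.png

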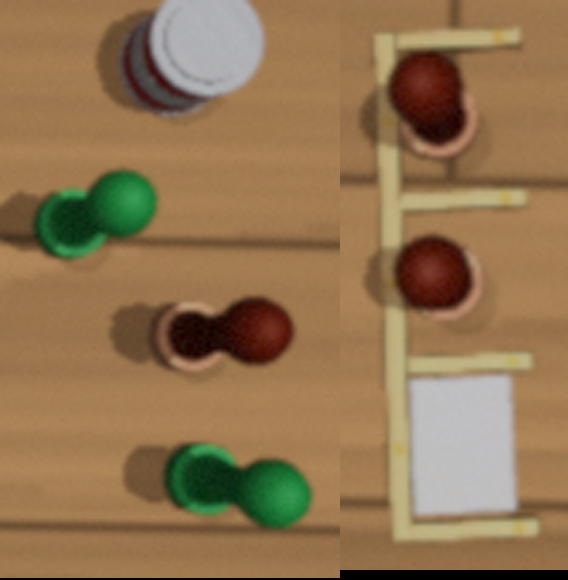

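The crop confirms it: dark cherry stem and head, pale bare foot, standing free between the two greens. Next I measure everything accurately. The greens may get in the way of the 190 mm wide gripper body.

```bash
cat >> h.py <<'E'
def feats(n,im):
    """im BGR"""
    hsv=cv2.cvtColor(im,cv2.COLOR_BGR2HSV); H,S,V=[hsv[:,:,i].astype(int) for i in range(3)]
    m={}
    m["dark"]=((H<8)|(H>172))&(S>150)&(V<125)
    m["green"]=(H>50)&(H<90)&(S>100)
    m["white"]=(S<40)&(V>130)
    m["pale"]=((H<11)|(H>175))&(S>60)&(S<150)&(V>150)
    return {k:(v*255).astype(np.uint8) for k,v in m.items()}
def blobs(mask,amin=40):
    n,l,st,c=cv2.connectedComponentsWithStats(mask)
    return [(tuple(c[i].round(1)),st[i].tolist(),(l==i)) for i in range(1,n) if st[i][4]>=amin]
E
python3 - <<'E'
from h import *
for n in ("top","scene"):
    im=cv2.imread(f"pics/{n}0.png"); f=feats(n,im)
    for k,v in f.items():
        print(n,k,[(b[0],b[1]) for b in blobs(v,25)])
im=cv2.imread("pics/top0.png");hsv=cv2.cvtColor(im,cv2.COLOR_BGR2HSV)
for p in [(399,247),(405,248),(396,240),(390,239),(372,206),(430,285),(425,238),(240,305),(235,296),(300,296)]: print(p,hsv[p[1],p[0]])
im=cv2.imread("pics/scene0.png");hsv=cv2.cvtColor(im,cv2.COLOR_BGR2HSV)
for p in [(200,361),(190,357),(212,350),(193,320),(205,165),(220,360)]: print(p,hsv[p[1],p[0]])
E
```

```text
top dark [((np.float64(233.1), np.float64(184.8)), [224, 174, 19, 24, 304]), ((np.float64(234.2), np.float64(231.7)), [225, 223, 19, 18, 258]), ((np.float64(419.2), np.float64(237.4)), [400, 228, 36, 18, 401])]
top green [((np.float64(377.6), np.float64(202.7)), [361, 191, 35, 25, 579]), ((np.float64(419.1), np.float64(282.5)), [399, 271, 42, 24, 666])]
top white [((np.float64(410.5), np.float64(151.3)), [395, 136, 32, 32, 833]), ((np.float64(241.6), np.float64(276.6)), [228, 259, 29, 36, 953]), ((np.float64(472.4), np.float64(415.4)), [466, 410, 14, 10, 94]), ((np.float64(55.2), np.float64(417.8)), [51, 416, 9, 4, 28])]
top pale []
scene dark [((np.float64(264.8), np.float64(159.0)), [256, 135, 18, 52, 643]), ((np.float64(312.8), np.float64(166.7)), [304, 143, 20, 52, 666]), ((np.float64(194.3), np.float64(332.4)), [180, 309, 29, 50, 897]), ((np.float64(306.6), np.float64(388.7)), [294, 383, 27, 9, 48]), ((np.float64(305.5), np.float64(396.9)), [292, 390, 28, 10, 52])]
scene green [((np.float64(28.1), np.float64(40.9)), [10, 23, 36, 36, 846]), ((np.float64(254.4), np.float64(306.1)), [242, 277, 27, 58, 1161]), ((np.float64(139.3), np.float64(327.8)), [119, 299, 42, 58, 1303])]
scene white [((np.float64(133.5), np.float64(47.2)), [107, 42, 55, 11, 241]), ((np.float64(220.7), np.float64(182.0)), [200, 169, 42, 27, 810]), ((np.float64(310.6), np.float64(365.5)), [288, 343, 46, 46, 1627])]
scene pale [((np.float64(331.7), np.float64(110.7)), [325, 99, 15, 26, 213])]
(399, 247) [ 12 130  90]
(405, 248) [ 12 113 173]
(396, 240) [ 11 136 101]
(390, 239) [ 15 143 100]
(372, 206) [ 66 175  48]
(430, 285) [ 68 182 129]
(425, 238) [  5 205  91]
(240, 305) [ 15 128 146]
(235, 296) [ 15 110 142]
(300, 296) [ 15 126 160]
(200, 361) [ 11 120 185]
(190, 357) [ 11 122 178]
(212, 350) [ 11 122 197]
(193, 320) [  4 193  86]
(205, 165) [ 17 121  93]
(220, 360) [ 14 121 164]
```

```bash
python3 - <<'E'
from h import *
def tri(a,b):
    P=[]
    for n in("top","scene"):
        K,R,t=cam(n);P.append(K@np.c_[R,t])
    X=cv2.triangulatePoints(P[0],P[1],np.array(a,float).reshape(2,1),np.array(b,float).reshape(2,1));X=X[:3,0]/X[3]
    return X.round(4)
D=dict(T=((406.5,238.8),(200.3,349.5),(425.3,237.1),(192,322.5)),g1=((371.2,205.3),(256,320),(386.2,199.7),(253.8,289.3)),g2=((409.7,280.6),(146.8,342),(430.3,285.3),(132.5,312.5)))
for k,(a,b,c,d) in D.items():
    print(k,"ring",ray("top",a,.022)[:2].round(4),ray("scene",b,.022)[:2].round(4),tri(a,b),"head",tri(c,d),ray("top",c,.13)[:2].round(4),ray("scene",d,.13)[:2].round(4))
print("tin",ray("top",(410.6,151.8),.073)[:2],ray("scene",(310.6,365.5),.073)[:2])
for n in("top","scene"):
    im=cv2.imread(f"pics/{n}0.png"); f=feats(n,im)["white"]
    b=[b for b in blobs(f) if 700<b[1][4]<960][0 if n=="scene" else -1]
    cs=cv2.findContours((b[2]*255).astype(np.uint8),cv2.RETR_EXTERNAL,cv2.CHAIN_APPROX_NONE)[0][0]
    w=np.array([ray(n,p,0)[:2] for p in cs[:,0]],np.float32)
    print(n,b[0],"card",ray(n,b[0],0)[:2],cv2.minAreaRect(w*1000))
# dry: heads in top c3 (origin 210,160, x3.8; offset 340)
for nm,r,h in(("dA",(437,118),(427,90)),("dB",(441,278),(435,274))):
    f=lambda p:((p[0]-340)/3.8+210,p[1]/3.8+160)
    print(nm,ray("top",f(r),.022)[:2],ray("top",f(h),.13)[:2])
# rack corner points top c3, z=.016
for nm,p in dict(mouth_free_outer=(538,527),mouth_div1=(532,360),mouth_div2=(526,197),mouth_end=(520,36),back_free=(400,538),back_end=(384,36),bin1=(410,365),bin2=(412,517)).items():
    print(nm,ray("top",((p[0]-340)/3.8+210,p[1]/3.8+160),.016)[:2].round(4))
E
```

```text
T ring [ 0.5542 -0.2174] [ 0.5561 -0.2172] [ 0.5553 -0.2172  0.0213] head [ 0.5551 -0.2175  0.1278] [ 0.5547 -0.2168] [ 0.556  -0.2183]
g1 ring [ 0.6269 -0.1392] [ 0.6291 -0.1425] [ 0.628  -0.1404  0.0167] head [ 0.6273 -0.1406  0.1288] [ 0.6265 -0.1404] [ 0.6279 -0.141 ]
g2 ring [ 0.463  -0.2235] [ 0.4664 -0.229 ] [ 0.463  -0.2263  0.0134] head [ 0.4626 -0.2262  0.1265] [ 0.4618 -0.2252] [ 0.4646 -0.2274]
tin [ 0.73713205 -0.21027715] [ 0.73871345 -0.21298079]
top (np.float64(241.6), np.float64(276.6)) card [0.46434771 0.14487372] ((464.56146240234375, 144.41485595703125), (78.69422912597656, 59.72959899902344), 3.839885950088501)
scene (np.float64(220.7), np.float64(182.0)) card [0.46353579 0.14422992] ((462.995361328125, 144.81097412109375), (77.2846908569336, 59.4810676574707), 3.4509830474853516)
dA [0.65234706 0.16171879] [0.65162139 0.16010493]
dB [0.55962622 0.15707533] [0.55744295 0.1536184 ]
mouth_free_outer [0.4185 0.0985]
mouth_div1 [0.5135 0.1038]
mouth_div2 [0.6079 0.1092]
mouth_end [0.7028 0.1147]
back_free [0.4112 0.1771]
back_end [0.701  0.1943]
bin1 [0.5095 0.174 ]
bin2 [0.4231 0.1705]
```

Measured so far (m):

| Item | x | y | Check |
|---|---|---|---|
| Target | 0.555 | -0.217 | head height 0.128, ring 0.021, as expected |
| g1 (green) | 0.628 | -0.140 | |
| g2 (green) | 0.463 | -0.226 | |
| Tin | 0.738 | -0.211 | |
| Home | 0.463 | 0.150 | card and rack mouth agree |

The rack is turned about 3.5°. Next I write a planning helper and bring the gripper behind the bollard, high up, to see how wide its body really is.

```bash
cat > plan.py <<'E'
from h import *
from scipy.spatial.transform import Rotation as Ro, Slerp
def Rt(az_deg,tilt_deg,flip=False):
    """heading azimuth (tool z leans to it by tilt from straight down); tool x forward/up unless flip"""
    a=np.radians(az_deg);th=np.radians(tilt_deg);h=np.array([np.cos(a),np.sin(a),0]);d=np.array([0,0,-1.])
    z=h*np.sin(th)+d*np.cos(th); y=np.array([np.sin(a),-np.cos(a),0])
    if flip:y=-y
    return Ro.from_matrix(np.c_[np.cross(y,z),y,z])
def plan(p1,R1,N,p0=None,R0=None):
    s=env.sense()
    if p0 is None:p0=s["tcp_pos"]
    if R0 is None:R0=Ro.from_quat(s["tool_rot"])
    p0=np.array(p0);p1=np.array(p1);rv=(R0.inv()*R1).as_rotvec()
    for i in range(N):
        R=R0*Ro.from_rotvec(rv*i/N); dp=R.inv().apply((p1-p0)/N)*1000
        print(*(f"{v:.1f}" for v in dp),*(f"{v:.3f}" for v in rv/N))
def show():
    s=env.sense();R=Ro.from_quat(s["tool_rot"]).as_matrix()
    print(round(s["clock"],2),s["tcp_pos"].round(4),"z",R[:,2].round(3),"y",R[:,1].round(3),"q",s["q"].round(2),"F",s["ft_force"].round(1),round(s["width"],4))
E
python3 - <<'E'
from plan import *
plan([.584,-.335,.22],Rt(104,0),9)
E
```

```text
41.1 -9.7 0.2 -0.000 -0.000 -0.150
42.1 -3.5 0.2 -0.000 -0.000 -0.150
42.2 2.9 0.2 -0.000 -0.000 -0.150
41.3 9.1 0.2 -0.000 -0.000 -0.150
39.4 15.2 0.2 -0.000 -0.000 -0.150
36.7 20.9 0.2 -0.000 -0.000 -0.150
33.2 26.1 0.2 -0.000 -0.000 -0.150
28.9 30.8 0.2 -0.000 -0.000 -0.150
24.0 34.8 0.2 -0.000 -0.000 -0.150
```

```bash
python3 -m creep '30 41 -10 0 0 0 -0.15; 30 42 -3.5 0 0 0 -0.15; 30 42 3 0 0 0 -0.15; 30 41 9 0 0 0 -0.15; 30 39 15 0 0 0 -0.15; 30 37 21 0 0 0 -0.15; 30 33 26 0 0 0 -0.15; 30 29 31 0 0 0 -0.15; 30 24 35 0 0 0 -0.15' 10
python3 - <<'E'
from plan import *
show()
for n in("scene","wrist","top"): cv2.imwrite(f"pics/{n}1.png",env.snapshot(n)[:,:,::-1])
E
```

```text
clock: 1.23
tcp_pos: [0.584, -0.3344, 0.2222]
tool_rot: [0.613, 0.79, -0.0, -0.0]
ft_force: [0.2, -1.2, -0.2]
width: 0.0301
1.23 [ 0.584  -0.3344  0.2222] z [-0.001  0.    -1.   ] y [ 0.968  0.249 -0.001] q [ 0.68  0.4  -0.31  1.39  0.12  1.37  0.62] F [ 0.2 -1.2 -0.2] 0.0301
```

View pics/scene1.png

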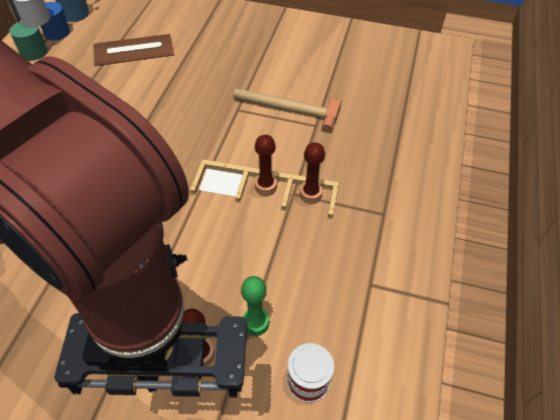

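View pics/wrist1.png

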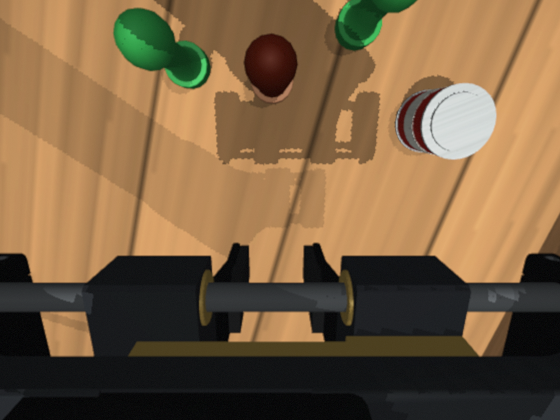

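View pics/top1.png

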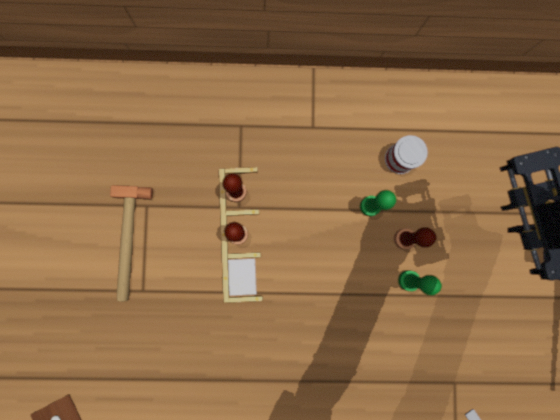

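The scene view confirms the gripper frame really is 190 mm wide across the jaws (pixels 60–245). The greens stand only 185 mm apart, so the frame can't follow the bollard between them.

Plan:
1. Lean the tool about 58° and push from behind, until the foot is past the line of the greens.
2. Come round to the robot's side and push on with the flat inner side of one fingertip, the frame staying clear of the greens.
3. Push into the bay from behind.

First I check this geometry.

```bash
cat > chk.py <<'E'
from plan import *
G={"g1":(.6275,-.1405),"g2":(.463,-.2263),"tin":(.738,-.211),"dryA":(.652,.161),"dryB":(.558,.155)}
def clear(tcp,R,obst=G,verbose=True):
    """min clearance (mm) between gripper body slab (75x190x120 deep, from 70 mm behind the tip) and obstacle profiles"""
    tcp=np.array(tcp)
    prof=[(0,.023),(.011,.023),(.022,.023),(.035,.0175),(.05,.015),(.065,.014),(.08,.0145),(.095,.016),(.11,.019),(.12,.02),(.13,.02),(.14,.018),(.15,.008)]
    out={}
    for k,(x,y) in obst.items():
        best=1e9
        pr=[(z,.034) for z in np.linspace(0,.073,8)] if k=="tin" else prof
        for z,r in pr:
            a=np.linspace(0,2*np.pi,60)
            P=np.c_[x+r*np.cos(a),y+r*np.sin(a),0*a+z]
            L=R.inv().apply(P-tcp)
            q=np.c_[np.abs(L[:,0])-.0375,np.abs(L[:,1])-.095,np.maximum(L[:,2]+.070,-.19-L[:,2])]
            d=np.linalg.norm(np.maximum(q,0),axis=1)+np.minimum(q.max(1),0)
            best=min(best,d.min())
        out[k]=round(best*1000,1)
    return out
E
python3 - <<'E'
from chk import *
mid=(np.array(G["g1"])+np.array(G["g2"]))/2;u=np.array(G["g1"])-np.array(G["g2"]);u/=np.linalg.norm(u);n=np.array([-u[1],u[0]])
for az in(112,117.5):
  for th in(55,60):
    h=np.array([np.cos(np.radians(az)),np.sin(np.radians(az))])
    for f,l in((-35,-7),(20,5),(35,8),(45,10),(50,12)):
        b=mid+(f*n+l*u)/1000; t=b-.026*h
        print(az,th,f,l,b.round(3),clear([*t,.011],Rt(az,th)))
print("hook from robot side")
for f,l in((40,10),(45,10),(50,10),(50,20)):
  b=mid+(f*n+l*u)/1000
  for az in(10,0,-10,-20,-30):
    R=Rt(az,55);a=np.radians(az);h=np.array([np.cos(a),np.sin(a)]);p=np.array([-h[1],h[0]])
    # rear finger inner face 23 behind axis along p ; tool centre 43.5 ahead of face; tip 6mm past axis
    t=b+p*(.0435-.024)+h*.006
    print(f,l,az,clear([*t,.011],R))
E
```

```text
112 55 -35 -7 [ 0.555 -0.218] {'g1': np.float64(91.3), 'g2': np.float64(73.6), 'tin': np.float64(43.2), 'dryA': np.float64(382.4), 'dryB': np.float64(390.7)}
112 55 20 5 [ 0.54  -0.163] {'g1': np.float64(36.0), 'g2': np.float64(18.1), 'tin': np.float64(36.3), 'dryA': np.float64(328.3), 'dryB': np.float64(334.9)}
112 55 35 8 [ 0.536 -0.149] {'g1': np.float64(20.8), 'g2': np.float64(3.4), 'tin': np.float64(34.8), 'dryA': np.float64(313.7), 'dryB': np.float64(319.7)}
112 55 45 10 [ 0.533 -0.139] {'g1': np.float64(10.7), 'g2': np.float64(-3.3), 'tin': np.float64(33.8), 'dryA': np.float64(304.0), 'dryB': np.float64(309.6)}
112 55 50 12 [ 0.533 -0.134] {'g1': np.float64(5.7), 'g2': np.float64(-5.6), 'tin': np.float64(32.3), 'dryA': np.float64(298.7), 'dryB': np.float64(304.3)}
112 60 -35 -7 [ 0.555 -0.218] {'g1': np.float64(97.8), 'g2': np.float64(79.9), 'tin': np.float64(43.4), 'dryA': np.float64(387.5), 'dryB': np.float64(396.1)}
112 60 20 5 [ 0.54  -0.163] {'g1': np.float64(42.0), 'g2': np.float64(24.1), 'tin': np.float64(36.3), 'dryA': np.float64(333.5), 'dryB': np.float64(340.5)}
112 
[... 4151 characters left out ...]
.3)}
50 20 10 {'g1': np.float64(99.2), 'g2': np.float64(-12.8), 'tin': np.float64(180.7), 'dryA': np.float64(227.0), 'dryB': np.float64(172.9)}
50 20 0 {'g1': np.float64(102.3), 'g2': np.float64(-0.7), 'tin': np.float64(194.3), 'dryA': np.float64(209.3), 'dryB': np.float64(160.4)}
50 20 -10 {'g1': np.float64(102.8), 'g2': np.float64(11.9), 'tin': np.float64(205.3), 'dryA': np.float64(194.5), 'dryB': np.float64(149.5)}
50 20 -20 {'g1': np.float64(100.7), 'g2': np.float64(25.9), 'tin': np.float64(210.0), 'dryA': np.float64(183.5), 'dryB': np.float64(136.4)}
50 20 -30 {'g1': np.float64(96.0), 'g2': np.float64(33.4), 'tin': np.float64(208.2), 'dryA': np.float64(171.4), 'dryB': np.float64(121.2)}
```

The geometry works: about 12 mm clear of the greens in step 1 and more in step 2. Now I tilt and approach.

```bash
python3 - <<'E'
from chk import *
plan([.5945,-.298,.13],Rt(116,58),7)
print(clear([.5945,-.298,.13],Rt(116,58)),clear([.5945,-.298,.011],Rt(116,58)))
E
```

```text
4.4 2.5 13.1 0.015 0.144 -0.026
2.4 2.8 13.6 0.015 0.144 -0.026
0.4 3.1 13.7 0.015 0.144 -0.026
-1.7 3.2 13.6 0.015 0.144 -0.026
-3.7 3.4 13.1 0.015 0.144 -0.026
-5.6 3.4 12.4 0.015 0.144 -0.026
-7.4 3.4 11.4 0.015 0.144 -0.026
{'g1': np.float64(159.9), 'g2': np.float64(155.2), 'tin': np.float64(105.3), 'dryA': np.float64(440.5), 'dryB': np.float64(453.3)} {'g1': np.float64(150.7), 'g2': np.float64(145.7), 'tin': np.float64(57.0), 'dryA': np.float64(436.0), 'dryB': np.float64(448.8)}
```

```bash
python3 -m creep '20 4 2.5 13 0.015 0.144 -0.026; 20 2.5 3 13.5 0.015 0.144 -0.026; 20 0.5 3 13.5 0.015 0.144 -0.026; 20 -2 3 13.5 0.015 0.144 -0.026; 20 -4 3.5 13 0.015 0.144 -0.026; 20 -5.5 3.5 12.5 0.015 0.144 -0.026; 20 -7.5 3.5 11.5 0.015 0.144 -0.026; 20 0 0 0 0 0 0'
python3 - <<'E'
from chk import *
show()
plan([.5945,-.298,.012],Rt(116,58),6)
E
```

```text
clock: 2.38
tcp_pos: [0.5909, -0.3023, 0.1375]
tool_rot: [0.488, 0.752, 0.245, -0.368]
ft_force: [0.0, 0.8, 0.6]
width: 0.0203
2.38 [ 0.5909 -0.3023  0.1375] z [-0.315  0.728 -0.609] y [0.915 0.403 0.008] q [ 0.85  1.12 -0.62  0.73 -0.08  2.08  0.75] F [0.  0.8 0.6] 0.0203
-16.3 0.7 13.1 0.006 0.016 -0.003
-16.5 0.7 12.8 0.006 0.016 -0.003
-16.8 0.7 12.5 0.006 0.016 -0.003
-17.0 0.8 12.3 0.006 0.016 -0.003
-17.1 0.8 12.0 0.006 0.016 -0.003
-17.3 0.8 11.7 0.006 0.016 -0.003
```

The tilt stopped near 52° because joint 6 is at its limit (2.08). I'll lower the tool and see whether it frees up.

```bash
python3 -m creep '20 -16 0.5 13 0 0 0; 20 -16.5 0.5 13 0 0 0; 20 -16.5 0.5 12.5 0 0 0; 20 -16.5 0.5 12.5 0 0 0; 20 -16 0 12 0 0 0; 20 0 0 0 0 0 0'
python3 - <<'E'
from chk import *
show()
s=env.sense();R=Ro.from_quat(s["tool_rot"]); z=R.as_matrix()[:,2]; print("az",np.degrees(np.arctan2(z[1],z[0])),"tilt",np.degrees(np.arccos(-z[2])))
cv2.imwrite("pics/scene2.png",env.snapshot("scene")[:,:,::-1])
E
```

```text
clock: 3.12
tcp_pos: [0.5933, -0.3005, 0.0339]
tool_rot: [0.488, 0.753, 0.242, -0.369]
ft_force: [-0.5, 0.0, 0.6]
width: 0.02
3.12 [ 0.5933 -0.3005  0.0339] z [-0.318  0.725 -0.611] y [0.914 0.405 0.005] q [ 0.85  1.22 -0.6   0.76 -0.03  1.97  0.81] F [-0.5  0.   0.6] 0.02
az 113.6852668409865 tilt 52.35306049661072
```

View pics/scene2.png

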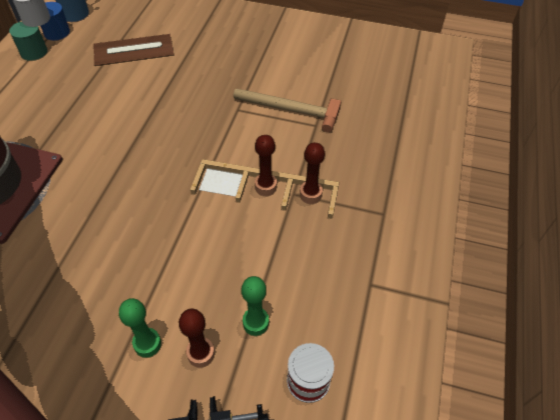

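Joint 6 does free up lower down (1.97). The picture shows the fingertips coming in at (205,408), behind the bollard. Next: finish the descent, tilt more and check for contacts.

```bash
python3 - <<'E'
from chk import *
plan([.593,-.298,.012],Rt(116.5,58),4)
E
```

```text
-4.2 0.1 4.1 0.010 0.025 -0.005
-4.3 0.1 4.0 0.010 0.025 -0.005
-4.4 0.1 3.9 0.010 0.025 -0.005
-4.5 0.1 3.8 0.010 0.025 -0.005
```

```bash
python3 -m creep '20 -4 0 4 0.01 0.025 -0.005; 20 -4.5 0 4 0.01 0.025 -0.005; 20 -4.5 0 4 0.01 0.025 -0.005; 20 -4.5 0 4 0.01 0.025 -0.005; 20 0 0 0 0 0 0; 20 0 0 0 0 0 0'
cat >> plan.py <<'E'
def az():
    s=env.sense();R=Ro.from_quat(s["tool_rot"]); z=R.as_matrix()[:,2]; print("az %.1f tilt %.1f roll_yz %.3f"%(np.degrees(np.arctan2(z[1],z[0])),np.degrees(np.arccos(-z[2])),R.as_matrix()[2,1]))
E
python3 - <<'E'
from chk import *
show();az()
cv2.imwrite("pics/wrist3.png",env.snapshot("wrist")[:,:,::-1])
E
```

```text
clock: 3.92
tcp_pos: [0.5929, -0.2984, 0.0128]
tool_rot: [0.461, 0.744, 0.255, -0.412]
ft_force: [-0.4, 0.5, 0.6]
width: 0.02
3.92 [ 0.5929 -0.2984  0.0128] z [-0.377  0.759 -0.531] y [0.895 0.445 0.   ] q [ 0.79  1.33 -0.54  0.62 -0.08  2.09  0.85] F [-0.4  0.5  0.6] 0.02
az 116.4 tilt 57.9 roll_yz 0.000
```

View pics/wrist3.png

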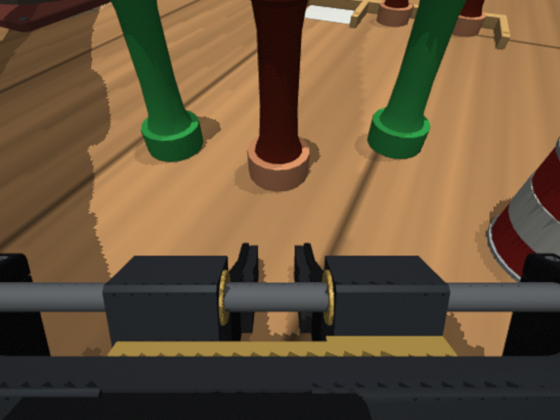

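The wrist view shows the target foot at (278,165), in line with the finger gap at (277,260). Tilt is 58°. Approaching along the heading now.

```bash
python3 -m creep '20 5.3 0.3 8.5 0 0 0; 20 5.3 0.3 8.5 0 0 0; 20 5.3 0.3 8.5 0 0 0; 20 5.3 0.3 8.5 0 0 0; 20 5.3 0.3 8.5 0 0 0; 20 0 0 0 0 0 0'
python3 - <<'E'
from chk import *
show();az()
cv2.imwrite("pics/wrist4.png",env.snapshot("wrist")[:,:,::-1])
E
```

```text
clock: 4.72
tcp_pos: [0.5719, -0.2529, 0.0137]
tool_rot: [0.461, 0.744, 0.255, -0.411]
ft_force: [0.7, 0.3, -0.5]
width: 0.0198
4.72 [ 0.5719 -0.2529  0.0137] z [-0.377  0.759 -0.531] y [0.895 0.445 0.001] q [ 0.83  1.22 -0.56  0.87 -0.09  1.96  0.84] F [ 0.7  0.3 -0.5] 0.0198
az 116.4 tilt 57.9 roll_yz 0.001
```

View pics/wrist4.png

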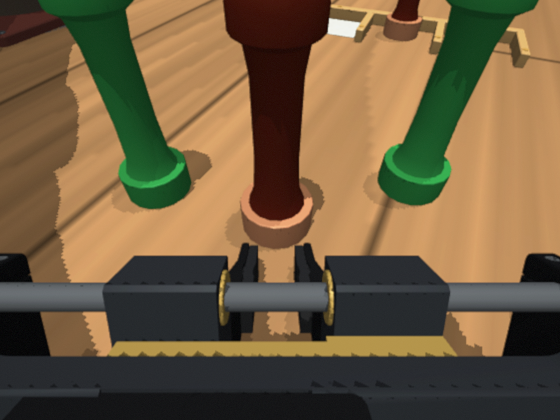

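```bash
python3 -m creep '20 1.2 0 4.9 0 0 0; 20 1.2 0 4.9 0 0 0; 20 2.7 0 4.2 0 0 0; 20 2.7 0 4.2 0 0 0; 20 2.7 0.3 4.2 0 0 0; 20 2.7 0.5 4.2 0 0 0; 20 2.7 0.5 4.2 0 0 0'
python3 - <<'E'
from chk import *
show();az()
cv2.imwrite("pics/wrist5.png",env.snapshot("wrist")[:,:,::-1])
cv2.imwrite("pics/top5.png",env.snapshot("top")[130:330,300:500,::-1].repeat(3,0).repeat(3,1))
E
```

```text
clock: 5.65
tcp_pos: [0.5577, -0.221, 0.0097]
tool_rot: [0.461, 0.744, 0.255, -0.411]
ft_force: [0.9, -0.9, 0.6]
width: 0.02
5.65 [ 0.5577 -0.221   0.0097] z [-0.377  0.759 -0.531] y [0.896 0.445 0.   ] q [ 0.84  1.17 -0.57  1.   -0.1   1.88  0.83] F [ 0.9 -0.9  0.6] 0.02
az 116.4 tilt 57.9 roll_yz 0.000
```

View pics/wrist5.png

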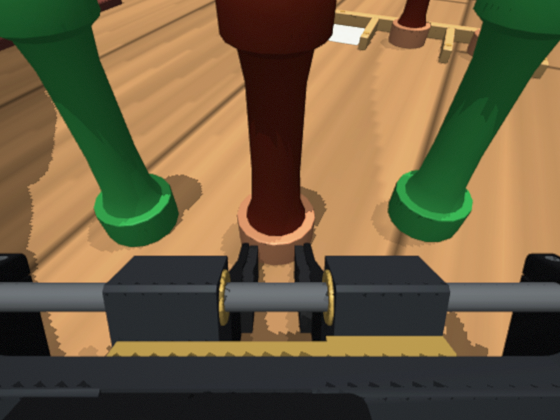

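View pics/top5.png

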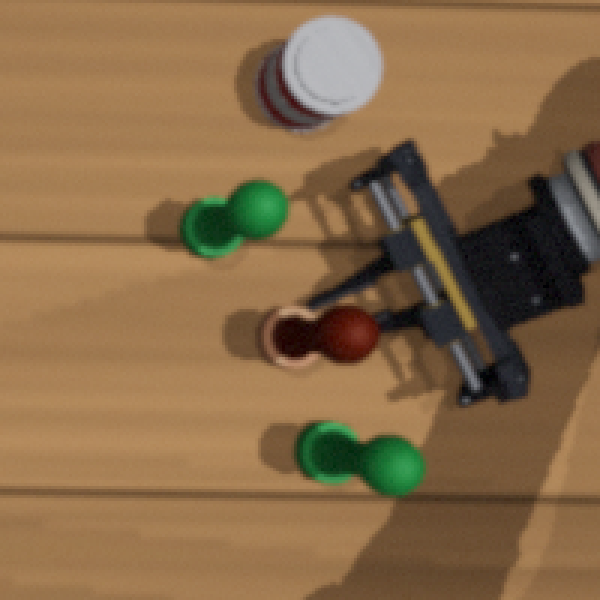

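Contact is good: the foot sits in the finger gap (wrist (277,235)) and its ring has moved to top-view pixel (398,242). It's upright and the pushing force is under 1.5 N. I carry on, easing to the right.

```bash
python3 -m creep '20 3.2 1.2 5 0 0 0; 20 3.2 1.4 5 0 0 0; 20 3.2 1.4 5 0 0 0; 20 3.2 1.4 5.1 0 0 0; 20 3.2 1.4 5.1 0 0 0'
python3 - <<'E'
from chk import *
show();az()
s=env.sense();print(clear(s["tcp_pos"],Ro.from_quat(s["tool_rot"])))
cv2.imwrite("pics/top6.png",env.snapshot("top")[130:330,300:500,::-1].repeat(3,0).repeat(3,1))
E
```

```text
clock: 6.38
tcp_pos: [0.5505, -0.1912, 0.0099]
tool_rot: [0.461, 0.744, 0.255, -0.411]
ft_force: [1.1, -0.3, -0.7]
width: 0.0199
6.38 [ 0.5505 -0.1912  0.0099] z [-0.377  0.759 -0.531] y [0.896 0.445 0.   ] q [ 0.85  1.13 -0.58  1.09 -0.11  1.82  0.82] F [ 1.1 -0.3 -0.7] 0.0199
az 116.4 tilt 57.9 roll_yz 0.000
{'g1': np.float64(36.1), 'g2': np.float64(32.4), 'tin': np.float64(30.1), 'dryA': np.float64(327.2), 'dryB': np.float64(334.2)}
```

View pics/top6.png

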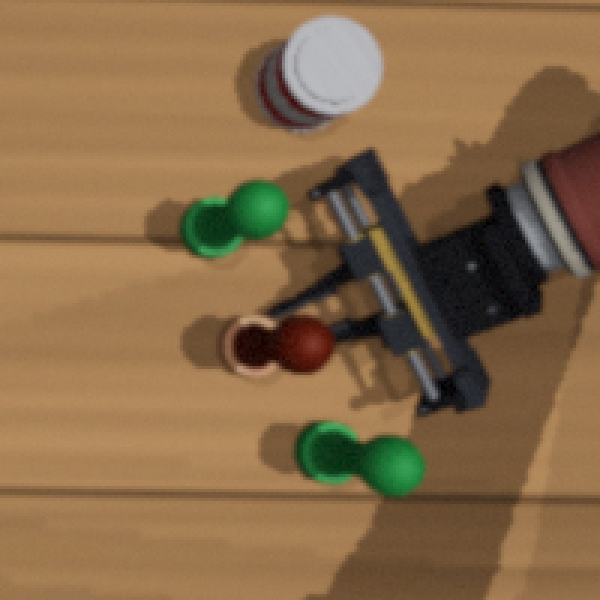

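The foot is now at about (384,245) in the top view, centred, with 30 mm or more clear of the greens. I push about 24 mm more.

```bash
python3 -m creep '20 3.2 1 5.1 0 0 0; 20 3.2 1 5.1 0 0 0; 20 3.2 1 5.1 0 0 0; 20 3.2 1 5.1 0 0 0; 20 0 0 0 0 0 0'
python3 - <<'E'
from chk import *
show();az()
s=env.sense();print(clear(s["tcp_pos"],Ro.from_quat(s["tool_rot"])))
cv2.imwrite("pics/top7.png",env.snapshot("top")[130:330,300:500,::-1].repeat(3,0).repeat(3,1))
E
```

```text
clock: 7.05
tcp_pos: [0.5434, -0.1677, 0.01]
tool_rot: [0.461, 0.744, 0.255, -0.412]
ft_force: [-0.1, 0.1, 0.5]
width: 0.0201
7.05 [ 0.5434 -0.1677  0.01  ] z [-0.377  0.759 -0.531] y [0.895 0.445 0.001] q [ 0.85  1.1  -0.6   1.16 -0.12  1.77  0.81] F [-0.1  0.1  0.5] 0.0201
az 116.4 tilt 57.9 roll_yz 0.001
{'g1': np.float64(11.8), 'g2': np.float64(8.5), 'tin': np.float64(26.0), 'dryA': np.float64(304.1), 'dryB': np.float64(310.0)}
```

View pics/top7.png

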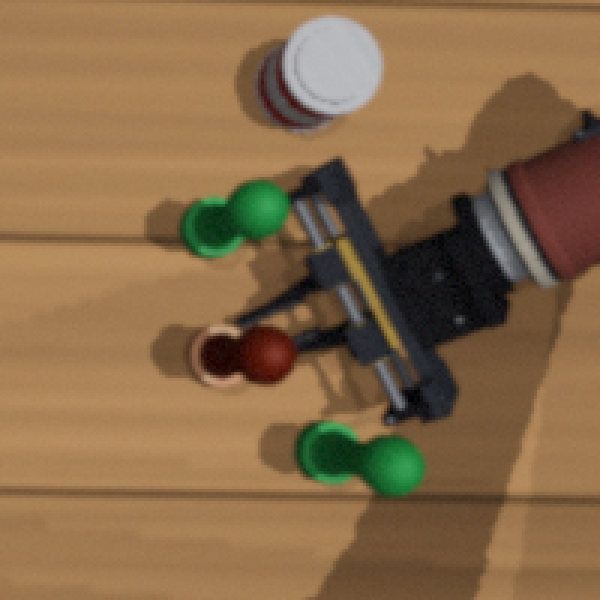

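The foot is at (374,248) in the top view, about (0.532, -0.145), past the line of the greens and upright. The frame is about 8 mm from the greens, so this push stops here.

Before choosing the next grip direction I want to know what the arm can reach. I'll fit its kinematics to the logged states and test some poses.

```bash
cat > kin.py <<'E'
import numpy as np, itertools
from scipy.optimize import least_squares
from scipy.spatial.transform import Rotation as Ro
D=[([1.00379,.33388,.03987,1.46627,-.01341,1.34333,-.05852],(.29287,-.57975,.22168),[.97277,.23176,-.00023,-.00077]),
([.68,.40,-.31,1.39,.12,1.37,.62],(.584,-.3344,.2222),[.613,.79,0,0]),
([.85,1.12,-.62,.73,-.08,2.08,.75],(.5909,-.3023,.1375),[.488,.752,.245,-.368]),
([.85,1.22,-.6,.76,-.03,1.97,.81],(.5933,-.3005,.0339),[.488,.753,.242,-.369]),
([.79,1.33,-.54,.62,-.08,2.09,.85],(.5929,-.2984,.0128),[.461,.744,.255,-.412]),
([.84,1.17,-.57,1.0,-.1,1.88,.83],(.5577,-.221,.0097),[.461,.744,.255,-.411]),
([.85,1.1,-.6,1.16,-.12,1.77,.81],(.5434,-.1677,.01),[.461,.744,.255,-.412])]
def fk(q,L,s,off=np.pi/2):
    # L: d1,a,b,c + x offsets at elbow(2) & wrist
    d1,a,b,c,ex,wx=L
    q=np.asarray(q,float)
    Rz=lambda t:Ro.from_euler('z',t);Ry=lambda t:Ro.from_euler('y',t)
    R=Rz(s[0]*q[0]);p=np.array([0,0,d1])
    R=R*Ry(q[1])*Rz(s[1]*q[2]);p=p+R.apply([ex,0,a])
    R=R*Ry(q[3])*Rz(s[2]*q[4]);p=p+R.apply([wx,0,b])
    R=R*Ry(q[5]);R=R*Rz(s[3]*q[6]+off);p=p+R.apply([0,0,c])
    return p,R
LIM=np.array([[-2.58,2.58],[-.38,2.09],[-1.3,1.39],[.25,2.4],[-1.5,4.64],[.08,2.09],[-2.65,2.65]])
if __name__=="__main__":
    for s in itertools.product((-1,1),repeat=4):
        for off in (np.pi/2,-np.pi/2,0,np.pi):
            def f(L):
                o=[]
                for q,p,r in D:
                    P,R=fk(q,L,s,off);o+=list(P-np.array(p))+list(.3*(Ro.from_quat(r).inv()*R).as_rotvec())
                return o
            r=least_squares(f,[.36,.5,.5,.3,0,0])
            if r.cost<.02: print(s,round(off,2),r.cost,r.x.round(4))
E
python3 kin.py
```

```text
(-1, -1, -1, -1) 1.57 0.001923040041354695 [ 0.1658  0.6067  0.4742  0.5216 -0.0428 -0.0949]
(-1, -1, 1, -1) 1.57 0.016834243753107804 [ 0.2243  0.1997  0.4836  0.0708  0.1037 -0.0309]
```

```bash
cat > kin2.py <<'E'
from kin import *
s=(-1,-1,-1,-1)
def fk2(q,L):
    d1,a,b,c,ex,wx,sx,tx=L[:8]; q=np.asarray(q,float)
    Rz=lambda t:Ro.from_euler('z',t);Ry=lambda t:Ro.from_euler('y',t)
    R=Rz(-q[0]);p=np.array([0,0,d1])+R.apply([sx,0,0])
    R=R*Ry(q[1])*Rz(-q[2]);p=p+R.apply([ex,0,a])
    R=R*Ry(q[3]);p=p+R.apply([wx,0,b])
    R=R*Rz(-q[4])*Ry(q[5]);p=p+R.apply([tx,0,c]);R=R*Rz(-q[6]+np.pi/2)
    return p,R
def f(L):
    o=[]
    for q,p,r in D:
        P,R=fk2(q,L);o+=list(P-np.array(p))+list(.3*(Ro.from_quat(r).inv()*R).as_rotvec())
    return o
if __name__=="__main__":
    r=least_squares(f,[.36,.5,.5,.3,0,0,0,0]);print(r.cost,r.x.round(4))
    print(np.array(r.fun).reshape(-1,6).round(3))
E
python3 kin2.py
```

```text
0.0016393142671212262 [ 0.1744  0.4843  0.4129  0.4291 -0.1269 -0.0677  0.0483 -0.1414]
[[ 0.039  0.027 -0.005  0.    -0.     0.   ]
 [ 0.008  0.017 -0.    -0.     0.     0.   ]
 [-0.011  0.012 -0.007 -0.    -0.001 -0.001]
 [ 0.002 -0.009 -0.    -0.003  0.     0.   ]
 [ 0.008  0.002  0.002 -0.002  0.001  0.   ]
 [ 0.002  0.001  0.005  0.003  0.002  0.001]
 [ 0.007 -0.005  0.006  0.001 -0.001 -0.001]]
```

```bash
cat > kin3.py <<'E'
from kin import *
from bench import env
Rz=lambda t:Ro.from_euler('z',t);Ry=lambda t:Ro.from_euler('y',t)
def frames(q):
    R1=Rz(-q[0]);R3=R1*Ry(q[1])*Rz(-q[2]);R5=R3*Ry(q[3])*Rz(-q[4]);R7=R5*Ry(q[5])*Rz(-q[6]+np.pi/2)
    R4=R3*Ry(q[3]);R6=R5*Ry(q[5]);return R1,R3,R4,R6,R7
def row(q):
    R1,R3,R4,R6,R7=frames(q)
    # unknown: base y?; R1:(x,y) + d1 ; R3:(x,y,z); R4:(x,z) ; R6:(x,z)
    M=np.zeros((3,10));A=lambda R:R.as_matrix()
    M[:,0]=A(R1)[:,0];M[:,1]=A(R1)[:,1];M[:,2]=[0,0,1]
    M[:,3:6]=A(R3);M[:,6]=A(R4)[:,0];M[:,7]=A(R4)[:,2];M[:,8]=A(R6)[:,0];M[:,9]=A(R6)[:,2]
    return M
def solve():
    st=env.sense();data=[(d[0],d[1]) for d in D]+[(st["q"],st["tcp_pos"])]
    Ms=np.vstack([row(np.array(q)) for q,p in data]);P=np.concatenate([np.array(p) for q,p in data])
    x0=np.array([0,0,.35,0,0,.45,0,.45,0,.3]);lam=.03
    A=np.vstack([Ms,lam*np.eye(10)]);x=np.linalg.lstsq(A,np.r_[P,lam*x0],rcond=None)[0]
    return x,(Ms@x-P).reshape(-1,3)
if __name__=="__main__":
    x,r=solve();print(x.round(3));print(r.round(4))
    st=env.sense();R=frames(st["q"])[-1];print((Ro.from_quat(st["tool_rot"]).inv()*R).as_rotvec())
E
python3 kin3.py
```

```text
[ 0.005 -0.018  0.254  0.003 -0.027  0.473  0.003  0.497 -0.001  0.362]
[[-0.0001 -0.0001  0.0007]
 [ 0.0005  0.0007 -0.0008]
 [ 0.001   0.0005  0.0002]
 [ 0.0005 -0.0009  0.0004]
 [-0.0007 -0.0006 -0.0005]
 [-0.002   0.0022 -0.0002]
 [ 0.0008  0.      0.0012]
 [-0.0001 -0.0017 -0.0009]]
[-1.66533454e-16  2.22044605e-16 -8.32667268e-17]
```

The fit is good to about 1–2 mm, and orientation matches to numerical precision. Now reachability for the step 2 options.

```bash
cat > ik.py <<'E'
from chk import *
import kin3
X,_=kin3.solve()
FKp=lambda q:kin3.row(q)@X
def ik(p,R,n=8,seed=0,q0=None):
    rng=np.random.default_rng(seed);best=None
    lo,hi=kin3.LIM.T
    starts=[np.array(q0)] if q0 is not None else []
    starts+= [env.sense()["q"]]+[rng.uniform(lo,hi) for _ in range(n)]
    for q in starts:
        q=np.clip(q,lo+.01,hi-.01)
        f=lambda q:np.r_[(FKp(q)-p)*5,(R.inv()*kin3.frames(q)[-1]).as_rotvec()]
        r=least_squares(f,q,bounds=(lo,hi),max_nfev=80)
        if best is None or r.cost<best.cost:best=r
        if best.cost<1e-5:break
    return best.x,np.sqrt(2*best.cost)
from scipy.optimize import least_squares
E
python3 - <<'E'
from ik import *
b=np.array([.532,-.145])
for side in("L","R"):
  for paz in(60,75,90,105,120,135,150):
    haz=paz-90 if side=="L" else paz+90
    a=np.radians(haz);h=np.array([np.cos(a),np.sin(a)]);p=np.array([np.cos(np.radians(paz)),np.sin(np.radians(paz))])
    t=b+p*(.0435-.024)+h*.006
    out=[]
    for th in(45,50,55):
        R=Rt(haz,th);q,e=ik([*t,.011],R,5)
        c=clear([*t,.011],R);out.append((th,round(e,3),float(c["g1"]),float(c["g2"])))
    print(side,"push az",paz,"head az",haz,out)
E
```

```text
L push az 60 head az -30 [(45, np.float64(0.042), 81.8, 13.8), (50, np.float64(0.097), 88.6, 15.8), (55, np.float64(0.144), 95.2, 16.9)]
L push az 75 head az -15 [(45, np.float64(0.124), 92.0, 1.3), (50, np.float64(0.191), 98.9, 3.2), (55, np.float64(0.259), 105.7, 5.0)]
L push az 90 head az 0 [(45, np.float64(0.089), 96.3, -14.0), (50, np.float64(0.147), 103.2, -12.7), (55, np.float64(0.199), 110.0, -10.2)]
L push az 105 head az 15 [(45, np.float64(0.015), 94.2, -33.8), (50, np.float64(0.027), 101.1, -30.8), (55, np.float64(0.052), 108.0, -29.3)]
L push az 120 head az 30 [(45, np.float64(0.0), 86.1, -37.4), (50, np.float64(0.0), 93.0, -37.4), (55, np.float64(0.0), 99.7, -37.4)]
L push az 135 head az 45 [(45, np.float64(0.0), 72.1, -37.4), (50, np.float64(0.0), 78.9, -37.5), (55, np.float64(0.0), 85.6, -37.4)]
L push az 150 head az 60 [(45, np.float64(0.0), 53.4, -37.3), (50, np.float64(0.002), 60.2, -37.5), (55, np.float64(0.0), 66.9, -37.5)]
R push az 60 head az 150 [(45, np.float64(0.0), -37.4, 31.6), (50, np.float64(0.0), -37.5, 37.2), (55, np.float64(0.0), -37.3, 42.6)]
R push az 75 head az 165 [(45, np.float64(0.003), -37.4, 50.6), (50, np.float64(0.004), -37.3, 57.2), (55, np.float64(0.0), -37.3, 63.6)]
R push az 90 head az 180 [(45, np.float64(0.001), -37.5, 70.6), (50, np.float64(0.0), -37.0, 77.4), (55, np.float64(0.021), -37.2, 84.1)]
R push az 105 head az 195 [(45, np.float64(0.004), -37.4, 88.7), (50, np.float64(0.0), -37.4, 95.6), (55, np.float64(0.005), -37.4, 102.4)]
R push az 120 head az 210 [(45, np.float64(0.002), -37.4, 101.0), (50, np.float64(0.001), -37.5, 107.9), (55, np.float64(0.002), -37.1, 114.7)]
R push az 135 head az 225 [(45, np.float64(0.0), -27.5, 106.8), (50, np.float64(0.0), -25.8, 113.7), (55, np.float64(0.001), -25.5, 120.5)]
R push az 150 head az 240 [(45, np.float64(0.0), -12.7, 105.4), (50, np.float64(0.0), -10.8, 112.3), (55, np.float64(0.0), -9.5, 119.1)]
```

Tilting outward from the robot's side is out of reach. From the far side it is reachable, and the greens clear once the push goes mostly leftward. I'll work out that route and check the last push into the bay too.

```bash
python3 - <<'E'
from ik import *
b=np.array([.532,-.145]);home=np.array([.463,.15]);th=57;q0=env.sense()["q"]
def pose(b,paz,tip=.003,w=.0435,th=th):
    haz=paz+90;a=np.radians(haz);h=np.array([np.cos(a),np.sin(a)]);p=np.array([np.cos(np.radians(paz)),np.sin(np.radians(paz))])
    return np.r_[b+p*(w-.0235)+h*tip,.011],Rt(haz,th),p
for i in range(26):
    opts=[]
    for paz in range(96,190,3):
        t,R,p=pose(b,paz);c=clear(t,R)
        if min(c.values())>8: opts.append(paz);break
    if not opts: print("none",b);break
    paz=opts[0];t,R,p=pose(b,paz);q,e=ik(t,R,6,q0=q0);
    if e<.02:q0=q
    print(b.round(3),paz,t.round(3),"ikerr",round(e,3),q.round(2),{k:float(v) for k,v in clear(t,R).items() if v<60})
    b=b+p*.01
print("final pushes")
for y in(-.02,0,.03,.06,.1,.15):
    bb=np.array([.463+(.15-y)*.06,y])
    for th in(45,52,58):
        R=Rt(93.5,th);h=np.array([-.061,.998]);t=np.r_[bb-h*.026,.011];q,e=ik(t,R,6);print(y,th,round(e,3),{k:float(v) for k,v in clear(t,R).items() if v<80})
E
```

```text
[ 0.532 -0.145] 171 [ 0.512 -0.145  0.011] ikerr 0.002 [ 0.2   0.79 -0.68  1.85  1.16  1.67  1.94] {'g1': 10.0}
[ 0.522 -0.143] 162 [ 0.502 -0.14   0.011] ikerr 0.0 [ 0.27  0.87 -0.76  1.76  1.12  1.79  1.86] {'g1': 9.8}
[ 0.513 -0.14 ] 153 [ 0.493 -0.134  0.011] ikerr 0.0 [ 0.32  0.94 -0.82  1.67  1.07  1.88  1.79] {'g1': 11.0}
[ 0.504 -0.136] 147 [ 0.485 -0.127  0.011] ikerr 0.0 [ 0.25  0.91 -0.7   1.63  0.94  1.85  1.78] {'g1': 9.8}
[ 0.495 -0.13 ] 141 [ 0.478 -0.12   0.011] ikerr 0.0 [ 0.26  0.93 -0.7   1.58  0.89  1.88  1.72] {'g1': 11.1}
[ 0.488 -0.124] 132 [ 0.472 -0.111  0.011] ikerr 0.0 [ 0.1   0.88 -0.41  1.52  0.65  1.81  1.77] {'g1': 8.9}
[ 0.481 -0.117] 126 [ 0.467 -0.102  0.011] ikerr 0.0 [ 0.1   0.89 -0.39  1.49  0.58  1.83  1.73] {'g1': 10.5, 'dryB': 59.9}
[ 0.475 -0.109] 120 [ 0.462 -0.093  0.011] ikerr 0.0 [ 0.1   0.9  -0.36  1.45  0.5   1.85  1.68] {'g1': 8.9}
[ 0.47 -0.1 ] 117 [ 0.458 -0.083  0.011] ikerr 0.0 [ 0.11  0.91 -0.36  1.44  0.46  1.85  1.65] {'g1': 12.7, 'dryB': 59.3}
[ 0.465 -0.091] 111 [ 0.455 -0.073  0.011] ikerr 0.0 [ 0.12  0.92 -0.34  1.42  0.39  1
[... 1801 characters left out ...]
 0.011] ikerr 0.0 [-0.17  0.81 -0.32  1.62  0.32  1.76  1.56] {'dryB': 8.1}
final pushes
-0.02 45 0.001 {'g1': 31.7, 'g2': -0.3}
-0.02 52 0.001 {'g1': 31.7, 'g2': -3.2}
-0.02 58 0.0 {'g1': 29.6, 'g2': -8.7}
0 45 0.003 {'g1': 31.6, 'g2': 18.5}
0 52 0.0 {'g1': 31.6, 'g2': 11.1}
0 58 0.0 {'g1': 31.6, 'g2': 3.8}
0.03 45 0.001 {'g1': 31.6, 'g2': 48.5}
0.03 52 0.002 {'g1': 31.6, 'g2': 39.3}
0.03 58 0.002 {'g1': 31.6, 'g2': 33.9}
0.06 45 0.002 {'g1': 36.5, 'g2': 78.6}
0.06 52 0.002 {'g1': 35.3, 'g2': 68.6}
0.06 58 0.0 {'g1': 36.1, 'g2': 63.9}
0.1 45 0.0 {'g1': 61.4}
0.1 52 0.001 {'g1': 54.8}
0.1 58 0.001 {'g1': 52.6}
0.15 45 0.0 {'dryB': 33.2}
0.15 52 0.0 {'dryB': 42.8}
0.15 58 0.002 {'dryB': 50.2}
```

The full route is reachable. One more check: with this heading the wrist could come down over dry_b, so I add the wrist and forearm to the clearance check and choose the tilt from that.

```bash
cat >> ik.py <<'E'
def armclear(q,obst=G):
    """min distance (mm) of wrist/forearm capsules from obstacle axes(0..150mm high, r 20)"""
    R1,R3,R4,R6,R7=kin3.frames(q);x=X
    el=np.array([0,0,x[2]])+R1.apply([x[0],x[1],0])+R3.apply(x[3:6]); wr=el+R4.apply([x[6],0,x[7]]); tcp=FKp(q)
    zt=(wr-tcp)/np.linalg.norm(wr-tcp)
    caps=[(tcp+zt*.19,wr,.055),(wr,wr,.085),(wr,el,.085)]
    out={}
    for k,(ox,oy) in obst.items():
        hgt,rr=(.073,.034) if k=="tin" else (.15,.02)
        P=np.array([[ox,oy,z] for z in np.linspace(0,hgt,12)]);best=9
        for a,b_,r in caps:
            S=a+(b_-a)*np.linspace(0,1,25)[:,None]
            d=np.linalg.norm(P[:,None]-S[None],axis=2).min()-r-(rr if d_flag(k) else 0)
            best=min(best,d)
        out[k]=round(best*1000)
    return out,wr.round(3),el.round(3)
def d_flag(k):return True
E
python3 - <<'E'
from ik import *
b=np.array([.532,-.145])
def pose(b,paz,th,tip=.003,w=.0435):
    haz=paz+90;a=np.radians(haz);h=np.array([np.cos(a),np.sin(a)]);p=np.array([np.cos(np.radians(paz)),np.sin(np.radians(paz))])
    return np.r_[b+p*(w-.0235)+h*tip,.011],Rt(haz,th),h
for th in(45,48,51,54,57):
  for paz in(165,171,177):
    t,R,h=pose(b,paz,th);
    for back,up in((0,0),(.04,.03)):
      tt=t-np.r_[h*back,-up]
      q,e=ik(tt,R,10,q0=[.2,.79,-.68,1.85,1.16,1.67,1.94]);c=clear(tt,R);ac=armclear(q)
      print(th,paz,back,round(e,3),"g1 %.0f dB %.0f"%(c["g1"],c["dryB"]),{k:v for k,v in ac[0].items() if v<60},ac[1])
E
```

```text
45 165 0 0.0 g1 0 dB 119 {'dryA': 46, 'dryB': 25} [0.577 0.104 0.268]
45 165 0.04 0.0 g1 15 dB 81 {'dryA': 57, 'dryB': 37} [0.588 0.142 0.298]
45 171 0 0.0 g1 4 dB 122 {'dryA': 59, 'dryB': 22} [0.551 0.107 0.268]
45 171 0.04 0.0 g1 25 dB 85 {'dryB': 35} [0.557 0.147 0.298]
45 177 0 0.0 g1 10 dB 123 {'dryB': 26} [0.525 0.108 0.268]
45 177 0.04 0.001 g1 34 dB 85 {'dryB': 40} [0.527 0.148 0.298]
48 165 0 0.0 g1 1 dB 114 {'dryA': 29, 'dryB': 8} [0.581 0.116 0.254]
48 165 0.04 0.0 g1 19 dB 74 {'dryA': 43, 'dryB': 24} [0.591 0.155 0.284]
48 171 0 0.0 g1 6 dB 118 {'dryA': 44, 'dryB': 5} [0.553 0.12  0.254]
48 171 0.04 0.0 g1 29 dB 78 {'dryA': 58, 'dryB': 21} [0.559 0.16  0.284]
48 177 0 0.0 g1 12 dB 118 {'dryB': 9} [0.525 0.121 0.254]
48 177 0.04 0.0 g1 38 dB 78 {'dryB': 26} [0.527 0.161 0.284]
51 165 0 0.0 g1 2 dB 110 {'dryA': 12, 'dryB': -8} [0.584 0.128 0.24 ]
51 165 0.04 0.001 g1 23 dB 68 {'dryA': 28, 'dryB': 11} [0.594 0.167 0.27 ]
51 171 0 0.0 g1 7 dB 113 {'dryA': 30, 'dryB': -12} [0.555 0.132 0.24 ]
51 171 0.04 0.0 g1 32 dB 72 {'dryA': 46, 'dryB': 7} [0.561 0.172 0.27 ]
51 177 0 0.0 
[... 288 characters left out ...]
{'dryA': 17, 'dryB': -29} [0.557 0.144 0.225]
54 171 0.04 0.0 g1 36 dB 68 {'dryA': 34, 'dryB': -7} [0.563 0.183 0.255]
54 177 0 0.001 g1 16 dB 111 {'dryA': 42, 'dryB': -23} [0.527 0.145 0.225]
54 177 0.04 0.0 g1 46 dB 68 {'dryA': 59, 'dryB': 0} [0.529 0.185 0.255]
57 165 0 0.0 g1 3 dB 104 {'dryA': -18, 'dryB': -37} [0.59  0.15  0.209]
57 165 0.04 0.0 g1 30 dB 60 {'dryA': 2, 'dryB': -15} [0.6   0.189 0.239]
57 171 0 0.0 g1 10 dB 108 {'dryA': 6, 'dryB': -46} [0.559 0.154 0.209]
57 171 0.04 0.0 g1 40 dB 64 {'dryA': 24, 'dryB': -22} [0.565 0.194 0.239]
57 177 0 0.0 g1 18 dB 109 {'dryA': 33, 'dryB': -38} [0.527 0.156 0.209]
57 177 0.04 0.0 g1 50 dB 65 {'dryA': 51, 'dryB': -13} [0.529 0.195 0.239]
```

```bash
cat > sweep.py <<'E'
from ik import *
def pose(b,paz,th,tip=-.002,w=.0435,z=.010):
    haz=paz+90;a=np.radians(haz);h=np.array([np.cos(a),np.sin(a)]);p=np.array([np.cos(np.radians(paz)),np.sin(np.radians(paz))])
    return np.r_[b+p*(w-.0235)+h*tip,z],Rt(haz,th),h,p
E
python3 - <<'E'
from sweep import *
# measure bollard again from last top picture ring
print(ray("top",(221/3+300,353/3+130),.022), ray("top",(268/3+300,354/3+130),.13))
b=np.array([.532,-.145]);q0=[.2,.79,-.68,1.85,1.16,1.67,1.94];th=46
paz=177
for i in range(22):
    while paz>99:
        t,R,h,p=pose(b,paz-3,th)
        if min(clear(t,R).values())>8: paz-=3
        else: break
    t,R,h,p=pose(b,paz,th);q,e=ik(t,R,6,q0=q0);q0=q if e<.02 else q0
    print(b.round(3),paz,"e",round(e,3),{k:float(v) for k,v in clear(t,R).items() if v<40},{k:v for k,v in armclear(q)[0].items() if v<50})
    b=b+p*.01
E
```

```text
[ 0.53337853 -0.14438443  0.022     ] [ 0.5322163  -0.14600191  0.13      ]
[ 0.532 -0.145] 174 e 0.0 {'g1': 10.0} {'dryB': 15}
[ 0.522 -0.144] 162 e 0.0 {'g1': 8.2} {'dryA': 36, 'dryB': 18}
[ 0.513 -0.141] 153 e 0.0 {'g1': 8.3} {'dryA': 28, 'dryB': 31}
[ 0.504 -0.136] 147 e 0.0 {'g1': 11.2} {'dryA': 28, 'dryB': 41}
[ 0.495 -0.131] 138 e 0.0 {'g1': 9.7} {'dryA': 35}
[ 0.488 -0.124] 132 e 0.004 {'g1': 10.6} {'dryA': 44}
[ 0.481 -0.117] 126 e 0.001 {'g1': 10.3} {}
[ 0.475 -0.109] 120 e 0.001 {'g1': 8.7} {}
[ 0.47 -0.1 ] 117 e 0.0 {'g1': 12.5} {}
[ 0.466 -0.091] 111 e 0.0 {'g1': 9.1} {'g1': 49}
[ 0.462 -0.082] 108 e 0.0 {'g1': 12.0} {}
[ 0.459 -0.072] 105 e 0.0 {'g1': 14.5} {}
[ 0.456 -0.063] 99 e 0.0 {'g1': 8.7} {'g1': 49}
[ 0.455 -0.053] 99 e 0.0 {'g1': 18.7} {}
[ 0.453 -0.043] 99 e 0.0 {'g1': 28.7} {}
[ 0.452 -0.033] 99 e 0.0 {'g1': 38.7, 'dryB': 34.0} {}
[ 0.45  -0.023] 99 e 0.0 {'dryB': 24.0} {}
[ 0.449 -0.013] 99 e 0.0 {'dryB': 14.0} {}
[ 0.447 -0.003] 99 e 0.0 {'dryB': 4.0} {'dryB': 44}
[0.445 0.007] 99 e 0.0 {'dryB': -6.0} {'dryA': 41, 'dryB': 35}
[0.444 0.016] 99 e 0.0 {'dryB': -16.0} {'dryA': 32, 'dryB': 25}
[0.442 0.026] 99 e 0.0 {'dryB': -23.9} {'dryA': 24, 'dryB': 15}
```

At tilt 46° everything clears: 8 mm or more to the greens and 15 mm or more to dry_b. The bollard measures (0.533, -0.145), and foot and head agree, so it's upright. Withdrawing straight back.

```bash
python3 -m creep '20 -5.3 0 -8.5 0 0 0; 20 -10.6 0 -17 0 0 0; 20 -13.3 0 -21 0 0 0; 20 -13.3 0 -21 0 0 0; 20 -13.3 0 -21 0 0 0; 20 0 0 0 0 0 0'
python3 - <<'E'
from sweep import *
show();az()
s=env.sense()
# way 1: rise & untilt ; way 2: over to the front, heading 264 vertical; way3: tilt
b=np.array([.5325,-.145])
t,R,h,p=pose(b,175,46)
ap=t-np.r_[h*.045,0]; print("straddle",t,"approach",ap)
print("--1");plan([s["tcp_pos"][0],s["tcp_pos"][1],.24],Rt(130,5),6)
print("--2");plan([ap[0],ap[1],.25],Rt(265,5),14,p0=[s["tcp_pos"][0],s["tcp_pos"][1],.24],R0=Rt(130,5))
for z in(.2,.1,.05,.01):
    a=ap.copy();a[2]=z
    for th in(46,):
        R=Rt(265,th);q,e=ik(a,R,8,q0=[.2,.79,-.68,1.85,1.16,1.67,1.94]);print(z,e,clear(a,R),armclear(q)[0],q.round(2))
E
```

```text
clock: 7.85
tcp_pos: [0.5905, -0.2637, 0.0091]
tool_rot: [0.462, 0.743, 0.255, -0.411]
ft_force: [-1.0, -0.7, 3.2]
width: 0.0202
7.85 [ 0.5905 -0.2637  0.0091] z [-0.375  0.759 -0.532] y [0.897 0.443 0.   ] q [ 0.8   1.27 -0.55  0.76 -0.09  2.    0.83] F [-1.  -0.7  3.2] 0.0202
az 116.3 tilt 57.9 roll_yz 0.000
straddle [ 0.51275042 -0.1412645   0.01      ] approach [ 0.51667243 -0.09643573  0.01      ]
--1
32.6 0.0 -20.5 0.022 -0.153 -0.035
29.1 0.6 -25.2 0.022 -0.153 -0.035
24.9 1.0 -29.4 0.022 -0.153 -0.035
20.1 1.1 -32.8 0.022 -0.153 -0.035
14.8 1.0 -35.5 0.022 -0.153 -0.035
9.2 0.6 -37.4 0.022 -0.153 -0.035
--2
12.6 3.6 0.4 0.015 -0.000 -0.168
11.8 5.7 0.3 0.015 -0.000 -0.168
10.7 7.6 0.2 0.015 -0.000 -0.168
9.2 9.3 0.1 0.015 -0.000 -0.168
7.6 10.7 -0.1 0.015 -0.000 -0.168
5.7 11.8 -0.2 0.015 -0.000 -0.168
3.6 12.6 -0.4 0.015 -0.000 -0.168
1.5 13.0 -0.6 0.015 -0.000 -0.168
-0.7 13.0 -0.8 0.015 -0.000 -0.168
-2.9 12.7 -1.0 0.015 -0.000 -0.168
-4.9 12.1 -1.1 0.015 -0.000 -0.168
-6.9 11.0 -1.3 0.015 -0.000 -0.168
-8.6 9.7 -1.5 0.015 -0.000 -0.168
-10.1 8.1 -1.6 0.015 -0.000 -0.168
0
[... 335 characters left out ...]
, 'tin': np.float64(178.7), 'dryA': np.float64(110.2), 'dryB': np.float64(98.0)} {'g1': 146, 'g2': 210, 'tin': 275, 'dryA': 114, 'dryB': 68} [ 0.27  0.52 -0.78  1.87  0.98  1.57  2.16]
0.05 6.027337685750777e-06 {'g1': np.float64(41.9), 'g2': np.float64(138.4), 'tin': np.float64(155.6), 'dryA': np.float64(90.2), 'dryB': np.float64(74.9)} {'g1': 133, 'g2': 200, 'tin': 256, 'dryA': 84, 'dryB': 33} [ 0.25  0.61 -0.76  1.89  1.03  1.53  2.08]
0.01 0.00025826112657543164 {'g1': np.float64(46.6), 'g2': np.float64(141.5), 'tin': np.float64(147.0), 'dryA': np.float64(87.1), 'dryB': np.float64(71.6)} {'g1': 130, 'g2': 198, 'tin': 245, 'dryA': 54, 'dryB': 5} [ 0.25  0.69 -0.75  1.9   1.08  1.52  2.02]
```

```bash
python3 -m creep '40 32 0 -20 0.02 -0.15 -0.035; 60 29 0.5 -25 0.02 -0.15 -0.035; 87 25 1 -29 0.02 -0.15 -0.035; 87 20 1 -33 0.02 -0.15 -0.035; 87 15 1 -35 0.02 -0.15 -0.035; 87 9 0.5 -37 0.02 -0.15 -0.035; 87 0 0 0 0 0 0'
python3 - <<'E'
from sweep import *
show();az()
p1=[.5167,-.0964,.25]
R1=Rt(225,5)
for R,p in((R1,[.54,-.15,.25]),(Rt(265,46),[.5167,-.0964,.22])):
    q,e=ik(p,R,8);print(e,q.round(2))
print("2a");plan([.54,-.15,.25],R1,10)
print("2b");plan([.5167,-.0964,.22],Rt(265,46),6,p0=[.54,-.15,.25],R0=R1)
E
```

```text
clock: 8.72
tcp_pos: [0.5914, -0.2605, 0.2447]
tool_rot: [0.421, 0.906, 0.026, -0.041]
ft_force: [0.3, -0.2, -0.9]
width: 0.0815
8.72 [ 0.5914 -0.2605  0.2447] z [-0.052  0.081 -0.995] y [0.765 0.644 0.012] q [ 0.81  0.45 -0.62  1.33  0.19  1.51  0.91] F [ 0.3 -0.2 -0.9] 0.0815
az 122.7 tilt 5.5 roll_yz 0.012
1.619092347805434e-08 [ 1.1   0.4  -1.22  1.57  0.43  1.51  2.21]
2.8199941828032507e-10 [-0.62  0.25  0.29  1.83  0.65  1.48  2.53]
2a
11.8 3.2 0.6 0.016 0.000 -0.165
11.1 5.1 0.6 0.016 0.000 -0.165
10.1 6.8 0.5 0.016 0.000 -0.165
8.8 8.4 0.4 0.016 0.000 -0.165
7.3 9.8 0.2 0.016 0.000 -0.165
5.6 10.8 0.1 0.016 0.000 -0.165
3.8 11.6 -0.1 0.016 0.000 -0.165
1.8 12.1 -0.3 0.016 0.000 -0.165
-0.2 12.2 -0.5 0.016 0.000 -0.165
-2.2 12.0 -0.7 0.016 0.000 -0.165
2b
-4.0 9.1 4.7 0.051 0.114 -0.107
-5.4 8.8 3.7 0.051 0.114 -0.107
-6.7 8.3 2.5 0.051 0.114 -0.107
-7.8 7.6 1.3 0.051 0.114 -0.107
-8.6 6.8 -0.0 0.051 0.114 -0.107
-9.2 5.8 -1.3 0.051 0.114 -0.107
```

```bash
python3 -m creep '87 12 3 0.5 0.016 0 -0.165; 87 11 5 0.5 0.016 0 -0.165; 87 10 7 0.5 0.016 0 -0.165; 87 9 8.5 0.5 0.016 0 -0.165; 87 7.5 10 0 0.016 0 -0.165; 87 5.5 11 0 0.016 0 -0.165; 87 4 11.5 0 0.016 0 -0.165; 87 2 12 -0.5 0.016 0 -0.165; 87 0 12 -0.5 0.016 0 -0.165; 87 -2 12 -0.5 0.016 0 -0.165'
python3 - <<'E'
from sweep import *
show();az()
print("2b");plan([.5167,-.0964,.22],Rt(265,46),6)
E
```

```text
clock: 9.98
tcp_pos: [0.5374, -0.1525, 0.2441]
tool_rot: [-0.383, 0.923, -0.012, -0.042]
ft_force: [-1.1, -0.7, 0.0]
width: 0.0872
9.97 [ 0.5374 -0.1525  0.2441] z [-0.069 -0.054 -0.996] y [-0.708  0.706  0.01 ] q [ 0.95  0.31 -0.97  1.58  0.31  1.46  2.3 ] F [-1.1 -0.7  0. ] 0.0872
az -141.6 tilt 5.0 roll_yz 0.010
2b
-4.5 9.0 3.7 0.053 0.115 -0.106
-5.8 8.6 2.7 0.053 0.115 -0.106
-7.0 8.1 1.5 0.053 0.115 -0.106
-7.9 7.3 0.2 0.053 0.115 -0.106
-8.6 6.4 -1.1 0.053 0.115 -0.106
-9.0 5.4 -2.4 0.053 0.115 -0.106
```

```bash
python3 -m creep '87 -4.5 9 4 0.053 0.115 -0.106; 87 -6 8.5 2.5 0.053 0.115 -0.106; 87 -7 8 1.5 0.053 0.115 -0.106; 87 -8 7.5 0 0.053 0.115 -0.106; 87 -8.5 6.5 -1 0.053 0.115 -0.106; 87 -9 5.5 -2.5 0.053 0.115 -0.106; 87 0 0 0 0 0 0'
python3 - <<'E'
from sweep import *
show();az()
s=env.sense();print(clear(s["tcp_pos"],Ro.from_quat(s["tool_rot"])),armclear(s["q"])[0])
print("3");plan([.5167,-.0964,.05],Rt(265,46),6)
for n in("scene","wrist"): cv2.imwrite(f"pics/{n}8.png",env.snapshot(n)[:,:,::-1])
E
```

```text
clock: 10.85
tcp_pos: [0.5167, -0.094, 0.2187]
tool_rot: [-0.622, 0.678, -0.265, -0.289]
ft_force: [0.0, -0.7, 0.4]
width: 0.0866
10.85 [ 0.5167 -0.094   0.2187] z [-0.063 -0.719 -0.692] y [-0.996  0.087  0.   ] q [ 0.41  0.43 -0.98  1.77  0.94  1.75  2.29] F [ 0.  -0.7  0.4] 0.0866
az -95.0 tilt 46.2 roll_yz 0.000
{'g1': np.float64(139.3), 'g2': np.float64(210.0), 'tin': np.float64(250.4), 'dryA': np.float64(191.3), 'dryB': np.float64(180.7)} {'g1': 214, 'g2': 267, 'tin': 341, 'dryA': 189, 'dryB': 157}
3
-20.0 -0.0 19.8 -0.000 -0.001 0.000
-20.0 -0.0 19.8 -0.000 -0.001 0.000
-20.0 -0.0 19.8 -0.000 -0.001 0.000
-20.0 -0.0 19.8 -0.000 -0.001 0.000
-20.0 -0.0 19.8 -0.000 -0.001 0.000
-20.0 -0.0 19.8 -0.000 -0.001 0.000
```

View pics/scene8.png

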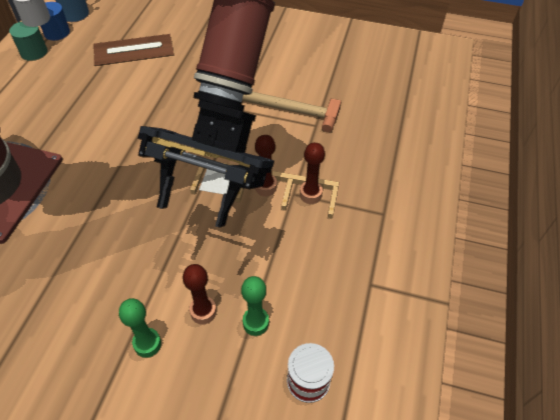

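View pics/wrist8.png

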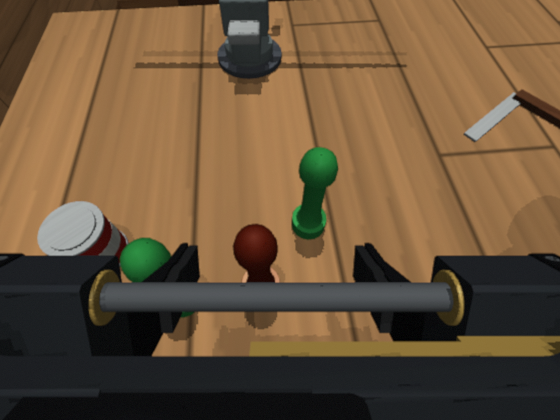

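The scene view shows the open fingers over the far side, heading for the cherry bollard at (200,295), with the greens at (140,330) and (255,305) clear. The wrist view shows the target between the open fingers at (258,255). Coming down.

```bash
python3 - <<'E'
from sweep import *
b=np.array([.5325,-.145])
t,R,h,p=pose(b,175,46)
t1=t.copy();t1[:2]-=p*.008
a=t1-np.r_[h*.045,-.04]
print(t1,a)
s=env.sense()
plan(a,R,6); print("-"); plan(t1,R,5,p0=a,R0=R)
for f in np.linspace(0,1,5):
    c=a+(t1-a)*f;q,e=ik(c,R,5,q0=[.3,.6,-.9,1.85,1,1.6,2.2]);print(e.round(4),clear(c,R)["g1"],armclear(q)[0]["dryB"],clear(c,R,{"T":tuple(b)}))
E
```

```text
[ 0.52071998 -0.14196174  0.01      ] [ 0.52464198 -0.09713298  0.05      ]
-20.4 -1.1 19.7 0.000 -0.000 -0.001
-20.4 -1.1 19.7 0.000 -0.000 -0.001
-20.4 -1.1 19.7 0.000 -0.000 -0.001
-20.4 -1.1 19.7 0.000 -0.000 -0.001
-20.4 -1.1 19.7 0.000 -0.000 -0.001
-20.4 -1.2 19.7 0.000 -0.000 -0.001
-
0.5 0.0 12.0 0.000 0.000 0.000
0.5 0.0 12.0 0.000 0.000 0.000
0.5 0.0 12.0 0.000 0.000 0.000
0.5 0.0 12.0 0.000 0.000 0.000
0.5 0.0 12.0 0.000 0.000 0.000
0.0001 39.9 31 {'T': np.float64(51.5)}
0.0002 28.9 32 {'T': np.float64(40.3)}
0.0 19.3 33 {'T': np.float64(30.1)}
0.0001 11.2 24 {'T': np.float64(21.6)}
0.0002 5.9 17 {'T': np.float64(13.1)}
```

```bash
python3 - <<'E'
from sweep import *
b=np.array([.5325,-.145])
t,R,h,p=pose(b,178,46)
t1=t.copy();t1[:2]-=p*.005
a=t1-np.r_[h*.045,-.04]
print(t1,a)
plan(a,R,6); print("-"); plan(t1,R,5,p0=a,R0=R)
print(clear(t1,R))
E
```

```text
[ 0.51757894 -0.14247773  0.01      ] [ 0.51914941 -0.09750514  0.05      ]
-20.3 -0.2 19.8 0.007 -0.000 -0.007
-20.3 -0.2 19.8 0.007 -0.000 -0.007
-20.3 -0.2 19.8 0.007 -0.000 -0.007
-20.3 -0.2 19.8 0.007 -0.000 -0.007
-20.3 -0.2 19.8 0.007 -0.000 -0.007
-20.3 -0.2 19.8 0.007 -0.000 -0.007
-
0.5 -0.0 12.0 0.000 0.000 0.000
0.5 -0.0 12.0 0.000 0.000 0.000
0.5 -0.0 12.0 0.000 0.000 0.000
0.5 -0.0 12.0 0.000 0.000 0.000
0.5 -0.0 12.0 0.000 0.000 0.000
{'g1': np.float64(10.8), 'g2': np.float64(94.2), 'tin': np.float64(120.1), 'dryA': np.float64(128.2), 'dryB': np.float64(116.1)}
```

```bash
python3 -m creep '87 -20.3 -0.2 19.8 0.007 0 -0.007; 87 -20.3 -0.2 19.8 0.007 0 -0.007; 87 -20.3 -0.2 19.8 0.007 0 -0.007; 87 -20.3 -0.2 19.8 0.007 0 -0.007; 87 -20.3 -0.2 19.8 0.007 0 -0.007; 87 -20.3 -0.2 19.8 0.007 0 -0.007; 87 0 0 0 0 0 0'
python3 - <<'E'
from sweep import *
show();az()
s=env.sense();print(clear(s["tcp_pos"],Ro.from_quat(s["tool_rot"])),armclear(s["q"])[0])
plan([.5176,-.1425,.010],Rt(268,46),6)
for n in("top","wrist"): cv2.imwrite(f"pics/{n}9.png",env.snapshot(n)[:,:,::-1])
E
```

```text
clock: 11.82
tcp_pos: [0.5188, -0.0994, 0.0497]
tool_rot: [-0.638, 0.663, -0.272, -0.282]
ft_force: [0.3, 0.2, 1.0]
width: 0.0872
11.82 [ 0.5188 -0.0994  0.0497] z [-0.026 -0.72  -0.693] y [-0.999  0.038 -0.001] q [ 0.33  0.66 -0.89  1.91  1.1   1.58  2.06] F [0.3 0.2 1. ] 0.0872
az -92.1 tilt 46.1 roll_yz -0.001
{'g1': np.float64(43.6), 'g2': np.float64(133.5), 'tin': np.float64(156.1), 'dryA': np.float64(89.3), 'dryB': np.float64(76.1)} {'g1': 133, 'g2': 197, 'tin': 257, 'dryA': 93, 'dryB': 36}
0.2 -0.1 9.8 0.000 -0.000 -0.000
0.2 -0.1 9.8 0.000 -0.000 -0.000
0.2 -0.0 9.8 0.000 -0.000 -0.000
0.2 -0.0 9.8 0.000 -0.000 -0.000
0.2 -0.0 9.8 0.000 -0.000 -0.000
0.2 -0.0 9.8 0.000 -0.000 -0.000
```

View pics/top9.png

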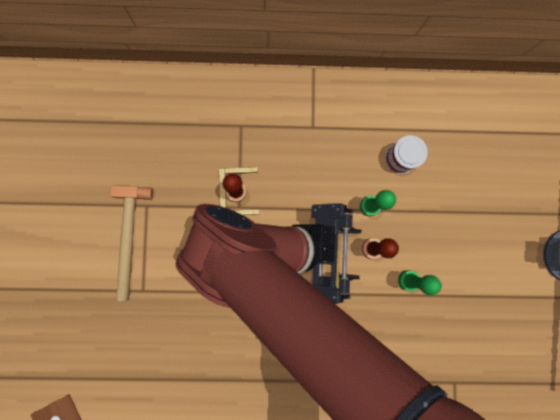

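View pics/wrist9.png

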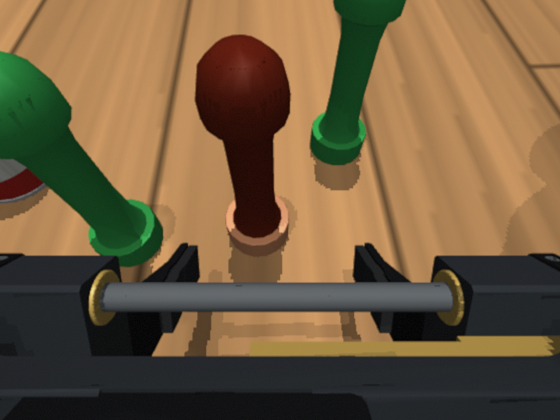

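The target's foot is at (257,225) in the wrist view, just inside the left (pushing) finger as planned. The wrist hides dry_b in the top view but my model has it well above. Sliding in, in two parts.

```bash
python3 -m creep '87 0.2 0 9.8 0 0 0; 87 0.2 0 9.8 0 0 0; 87 0.2 0 9.8 0 0 0; 87 0.2 0 9.8 0 0 0; 87 0 0 0 0 0 0'
python3 - <<'E'
from sweep import *
show();az()
s=env.sense();print(clear(s["tcp_pos"],Ro.from_quat(s["tool_rot"])),armclear(s["q"])[0])
for n in("wrist",): cv2.imwrite(f"pics/{n}10.png",env.snapshot(n)[:,:,::-1])
E
```

```text
clock: 12.55
tcp_pos: [0.5184, -0.1273, 0.0238]
tool_rot: [-0.639, 0.662, -0.273, -0.281]
ft_force: [0.5, 0.5, 0.5]
width: 0.0868
12.55 [ 0.5184 -0.1273  0.0238] z [-0.023 -0.721 -0.693] y [-0.999  0.035 -0.003] q [ 0.36  0.68 -0.86  1.94  1.16  1.53  2.05] F [0.5 0.5 0.5] 0.0868
az -91.8 tilt 46.2 roll_yz -0.003
{'g1': np.float64(20.8), 'g2': np.float64(106.9), 'tin': np.float64(131.2), 'dryA': np.float64(112.9), 'dryB': np.float64(100.5)} {'g1': 108, 'g2': 168, 'tin': 230, 'dryA': 79, 'dryB': 31}
```

View pics/wrist10.png

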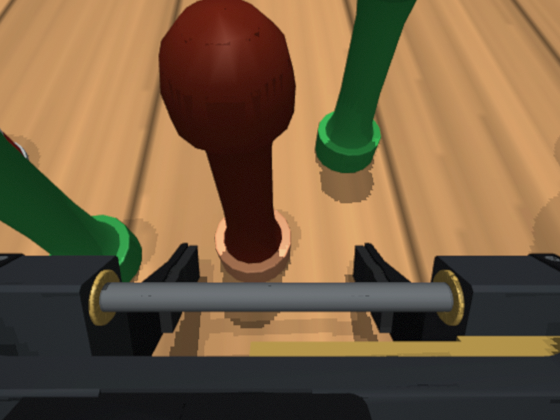

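```bash
python3 -m creep '87 0.5 0 9.8 0 0 0; 87 0.2 0 9.8 0 0 0; 87 0 0 0 0 0 0'
python3 - <<'E'
from sweep import *
show();az()
s=env.sense();print(clear(s["tcp_pos"],Ro.from_quat(s["tool_rot"])),armclear(s["q"])[0])
for n in("wrist","scene"): cv2.imwrite(f"pics/{n}11.png",env.snapshot(n)[:,:,::-1])
E
```

```text
clock: 12.98
tcp_pos: [0.5178, -0.142, 0.0106]
tool_rot: [-0.639, 0.662, -0.273, -0.281]
ft_force: [0.2, 0.1, -0.5]
width: 0.0865
12.97 [ 0.5178 -0.142   0.0106] z [-0.023 -0.721 -0.692] y [-0.999  0.035 -0.003] q [ 0.38  0.7  -0.84  1.95  1.18  1.51  2.05] F [ 0.2  0.1 -0.5] 0.0865
az -91.8 tilt 46.2 roll_yz -0.003
{'g1': np.float64(11.7), 'g2': np.float64(94.8), 'tin': np.float64(120.6), 'dryA': np.float64(127.4), 'dryB': np.float64(115.3)} {'g1': 96, 'g2': 153, 'tin': 217, 'dryA': 73, 'dryB': 22}
```

View pics/wrist11.png

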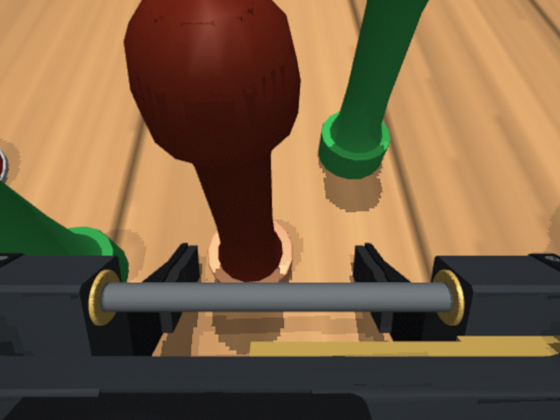

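View pics/scene11.png

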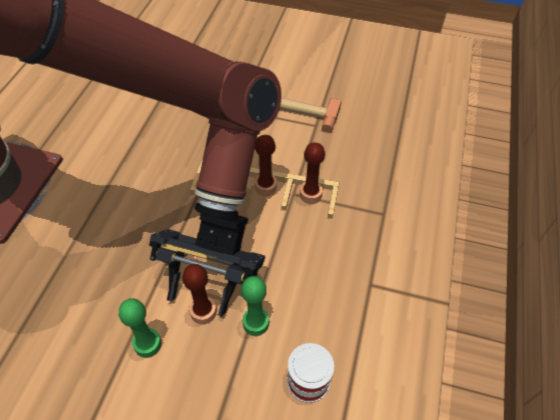

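The foot stands between the open fingers (wrist x 213–292, pushing finger at 198), and the scene view shows it clear. First push leftward, slowly.

```bash
python3 -m creep '87 0 3 0 0 0 0; 87 0 3 0 0 0 0; 87 0 3 0 0 0 0; 87 0 3 0 0 0 0; 87 0 3 0 0 0 0'
python3 - <<'E'
from sweep import *
show();az()
a=env.snapshot("scene")[220:380,100:300,::-1].repeat(4,0).repeat(4,1)[:600]
cv2.imwrite("pics/scene12.png",a)
cv2.imwrite("pics/wrist12.png",env.snapshot("wrist")[:,:,::-1])
E
```

```text
clock: 13.7
tcp_pos: [0.5034, -0.1405, 0.0113]
tool_rot: [-0.639, 0.662, -0.274, -0.28]
ft_force: [1.2, 0.5, 0.6]
width: 0.0872
13.7 [ 0.5034 -0.1405  0.0113] z [-0.021 -0.721 -0.693] y [-0.999  0.033 -0.004] q [ 0.38  0.68 -0.85  1.98  1.17  1.5   2.03] F [1.2 0.5 0.6] 0.0872
az -91.7 tilt 46.1 roll_yz -0.004
```

View pics/scene12.png

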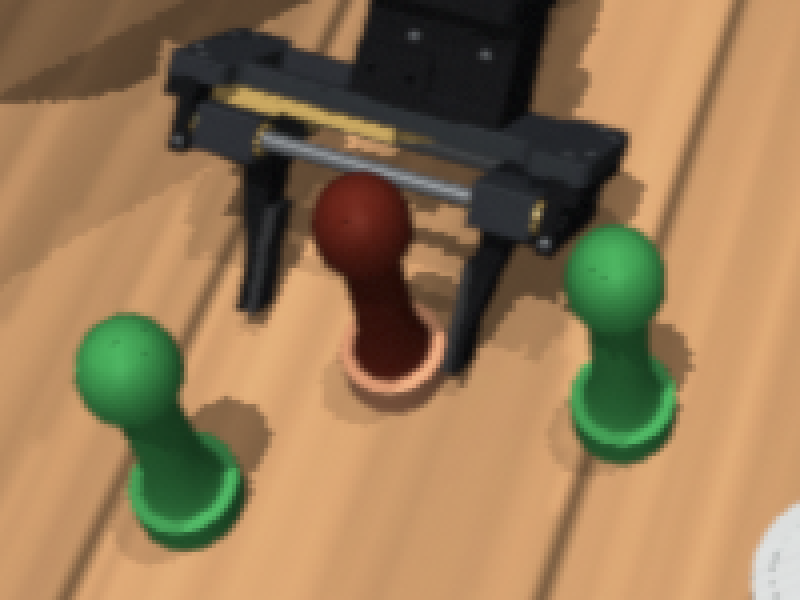

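View pics/wrist12.png

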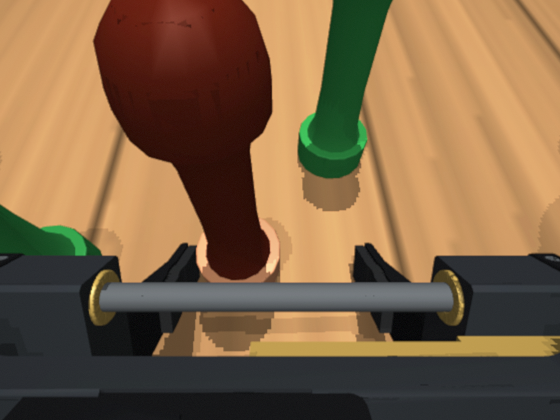

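The pushing finger is in contact with the foot's right side at (445,350) in the crop, and the bollard is upright. Measure it and plan the sweep.

```bash
python3 - <<'E'
from sweep import *
b=ray("scene",(394/4+100,345/4+220),.022)[:2];print(b, "head",ray("scene",(362/4+100,222/4+220),.13)[:2])
s=env.sense();R=Ro.from_quat(s["tool_rot"]);z=R.as_matrix()[:,2];h=z[:2]/np.linalg.norm(z[:2]);p=R.as_matrix()[:2,1]
d=b-s["tcp_pos"][:2];print("axis ahead of tcp",d@h,"lateral",d@p)
E
```

```text
[ 0.52578104 -0.14507011] head [ 0.52520547 -0.14494004]
axis ahead of tcp 0.0038179580733913093 lateral -0.022810076002208773
```

```bash
cat > sw2.py <<'E'
from sweep import *
def traj(b,paz,n,step=.005,rate=4.,pmin=97,tip=-.003,lat=.0206,th=46,z=.0105,marg=9,prnt=True):
    s=env.sense();p0=s["tcp_pos"];R0=Ro.from_quat(s["tool_rot"]);q0=s["q"]
    for i in range(n):
        for dp in(rate,rate/2,0):
            c=max(paz-dp,pmin);a=np.radians(c)
            bn=b+step*np.array([np.cos(a),np.sin(a)])
            t,R,h,p=pose(bn,c,th,tip=tip,w=lat+.0235,z=z)
            if min(clear(t,R).values())>marg:break
        paz=c;b=bn
        dpv=R0.inv().apply(t-p0)*1000;rv=(R0.inv()*R).as_rotvec()
        q,e=ik(t,R,3,q0=q0);q0=q if e<.02 else q0
        ac=armclear(q)[0]
        print("; 87 "+" ".join(f"{v:.1f}" for v in dpv)+" "+" ".join(f"{v:.3f}" for v in rv),"  b",b.round(3),"paz",round(paz),"e",round(e,3),"g1 %.0f g2 %.0f dB %.0f arm %s"%(*(clear(t,R)[k] for k in("g1","g2","dryB")),min(ac.items(),key=lambda k:k[1])))
        p0,R0=t,R
E
python3 - <<'E'
from sw2 import *
az();traj(np.array([.5243,-.1446]),178,20)
E
```

```text
az -91.7 tilt 46.2 roll_yz -0.004
; 87 -1.5 4.0 -0.6 -0.054 -0.003 0.047   b [ 0.519 -0.144] paz 174 e 0.004 g1 21 g2 99 dB 116 arm ('dryB', 24)
; 87 -1.2 4.7 -1.3 -0.050 0.000 0.048   b [ 0.514 -0.143] paz 170 e 0.005 g1 22 g2 102 dB 116 arm ('dryB', 21)
; 87 -1.2 4.7 -1.3 -0.050 0.000 0.048   b [ 0.51  -0.142] paz 166 e 0.005 g1 24 g2 104 dB 114 arm ('dryB', 20)
; 87 -1.2 4.7 -1.3 -0.050 -0.000 0.048   b [ 0.505 -0.14 ] paz 162 e 0.005 g1 25 g2 106 dB 112 arm ('dryB', 20)
; 87 -1.2 4.7 -1.3 -0.050 0.000 0.048   b [ 0.5   -0.139] paz 158 e 0.004 g1 26 g2 106 dB 108 arm ('dryB', 22)
; 87 -1.2 4.7 -1.3 -0.050 0.000 0.048   b [ 0.496 -0.136] paz 154 e 0.004 g1 26 g2 106 dB 104 arm ('dryB', 26)
; 87 -1.2 4.7 -1.3 -0.050 -0.000 0.048   b [ 0.491 -0.134] paz 150 e 0.004 g1 27 g2 105 dB 98 arm ('dryB', 32)
; 87 -1.2 4.7 -1.3 -0.050 -0.000 0.048   b [ 0.487 -0.131] paz 146 e 0.004 g1 27 g2 104 dB 91 arm ('dryA', 34)
; 87 -1.2 4.7 -1.3 -0.050 0.000 0.048   b [ 0.483 -0.128] paz 142 e 0.003 g1 26 g2 101 dB 83 arm ('dryA', 34)
; 87 -1.2 4.7 -1.3 -0.050 -0.000 0.048   b [ 0.48  -0.125] paz 138 
[... 403 characters left out ...]
48   b [ 0.467 -0.109] paz 122 e 0.0 g1 17 g2 80 dB 59 arm ('g1', 59)
; 87 -1.2 4.7 -1.3 -0.050 0.000 0.048   b [ 0.465 -0.105] paz 118 e 0.0 g1 14 g2 76 dB 60 arm ('g1', 54)
; 87 -1.2 4.7 -1.3 -0.050 -0.000 0.048   b [ 0.463 -0.1  ] paz 114 e 0.0 g1 10 g2 73 dB 63 arm ('g1', 50)
; 87 -0.6 4.9 -0.6 -0.025 0.000 0.024   b [ 0.461 -0.095] paz 112 e 0.0 g1 10 g2 73 dB 62 arm ('g1', 50)
; 87 -0.6 4.9 -0.6 -0.025 0.000 0.024   b [ 0.459 -0.091] paz 110 e 0.0 g1 10 g2 73 dB 62 arm ('g1', 50)
; 87 -0.6 4.9 -0.6 -0.025 0.000 0.024   b [ 0.458 -0.086] paz 108 e 0.0 g1 10 g2 74 dB 63 arm ('g1', 50)
; 87 -0.6 4.9 -0.6 -0.025 0.000 0.024   b [ 0.456 -0.081] paz 106 e 0.0 g1 10 g2 75 dB 63 arm ('g1', 50)
```

```bash
python3 -m creep '87 -1.5 4.6 -0.8 -0.062 0 0.06; 87 -1.5 4.6 -1.6 -0.062 0 0.06; 87 -1.5 4.6 -1.6 -0.062 0 0.06; 87 -1.5 4.6 -1.6 -0.062 0 0.06; 87 -1.5 4.6 -1.6 -0.062 0 0.06; 87 -1.5 4.6 -1.6 -0.062 0 0.06'
cat >> h.py <<'E'
def crop(n,x0,x1,y0,y1,k,name):
    im=env.snapshot(n); cv2.imwrite(f"pics/{name}.png",np.ascontiguousarray(im[y0:y1,x0:x1,::-1]).repeat(k,0).repeat(k,1))
E
python3 - <<'E'
from sweep import *
show();az()
s=env.sense();print(clear(s["tcp_pos"],Ro.from_quat(s["tool_rot"])),armclear(s["q"])[0])
crop("scene",120,300,210,350,4,"scene13")
E
```

```text
clock: 14.55
tcp_pos: [0.4802, -0.1216, 0.0106]
tool_rot: [-0.447, 0.805, -0.192, -0.34]
ft_force: [1.5, -1.1, 0.8]
width: 0.0864
14.55 [ 0.4802 -0.1216  0.0106] z [-0.375 -0.614 -0.695] y [-0.85   0.526 -0.005] q [ 0.35  0.8  -0.78  1.73  0.9   1.69  1.8 ] F [ 1.5 -1.1  0.8] 0.0864
az -121.5 tilt 46.0 roll_yz -0.005
{'g1': np.float64(20.8), 'g2': np.float64(106.1), 'tin': np.float64(137.5), 'dryA': np.float64(148.0), 'dryB': np.float64(93.5)} {'g1': 80, 'g2': 163, 'tin': 198, 'dryA': 32, 'dryB': 37}
```

View pics/scene13.png

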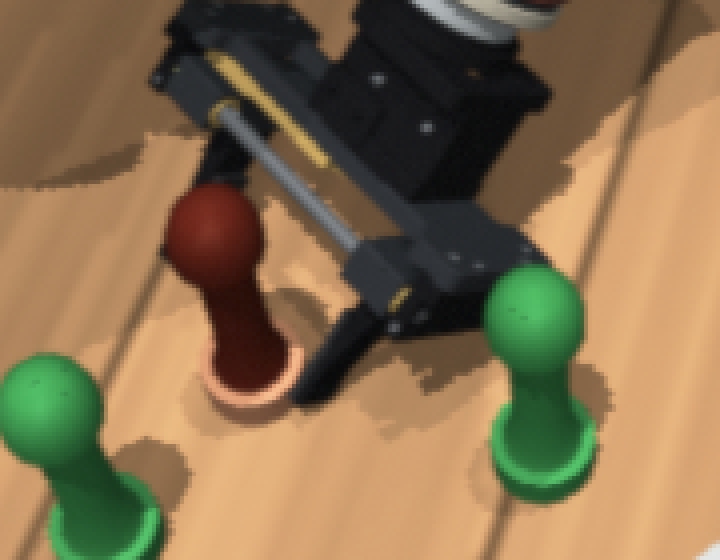

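The bollard follows, upright, with its foot at (253,362) in the crop. The frame is clear of the green on the right. Measure and go on.

```bash
cat >> sweep.py <<'E'
def bm(px,n="scene"):
    b=ray(n,px,.022)[:2]+(np.array([-.0015,.0002]) if n=="scene" else 0)
    s=env.sense();R=Ro.from_quat(s["tool_rot"]);z=R.as_matrix()[:,2];h=z[:2]/np.linalg.norm(z[:2]);p=R.as_matrix()[:2,1]
    d=b-s["tcp_pos"][:2];print("b",b.round(4),"ahead %.4f lat %.4f"%(d@h,d@p),"to home",(np.array([.463,.15])-b).round(3));return b
E
python3 - <<'E'
from sw2 import *
b=bm((253/4+120,362/4+210))
traj(b,148.5,20,rate=4.,tip=-.004,lat=.0212)
E
```

```text
b [ 0.4948 -0.1418] ahead 0.0093 lat -0.0227 to home [-0.032  0.292]
; 87 2.5 3.2 2.6 -0.047 0.000 0.038   b [ 0.491 -0.139] paz 144 e 0.001 g1 18 g2 100 dB 92 arm ('dryA', 36)
; 87 -1.3 4.7 -1.3 -0.050 0.000 0.048   b [ 0.487 -0.136] paz 140 e 0.003 g1 18 g2 97 dB 84 arm ('dryA', 38)
; 87 -1.3 4.7 -1.3 -0.050 0.000 0.048   b [ 0.483 -0.132] paz 136 e 0.004 g1 16 g2 95 dB 77 arm ('dryA', 42)
; 87 -1.3 4.7 -1.3 -0.050 -0.000 0.048   b [ 0.48  -0.129] paz 132 e 0.004 g1 15 g2 91 dB 72 arm ('dryA', 47)
; 87 -1.3 4.7 -1.3 -0.050 0.000 0.048   b [ 0.477 -0.125] paz 128 e 0.003 g1 12 g2 87 dB 68 arm ('dryA', 54)
; 87 -1.3 4.7 -1.3 -0.050 0.000 0.048   b [ 0.474 -0.121] paz 124 e 0.003 g1 10 g2 82 dB 66 arm ('g1', 52)
; 87 -0.6 4.8 -0.7 -0.025 -0.000 0.024   b [ 0.471 -0.116] paz 122 e 0.001 g1 10 g2 80 dB 64 arm ('g1', 52)
; 87 -0.6 4.8 -0.7 -0.025 0.000 0.024   b [ 0.469 -0.112] paz 120 e 0.0 g1 11 g2 78 dB 63 arm ('g1', 53)
; 87 -0.6 4.8 -0.7 -0.025 0.000 0.024   b [ 0.466 -0.108] paz 118 e 0.0 g1 12 g2 77 dB 61 arm ('g1', 53)
; 87 -0.6 4.8 -0.7 -0.025 -0.000 0.024   b [ 0.464 -0.103] pa
[... 397 characters left out ...]
24   b [ 0.457 -0.085] paz 108 e 0.0 g1 13 g2 76 dB 59 arm ('g1', 53)
; 87 -0.6 4.8 -0.7 -0.025 -0.000 0.024   b [ 0.455 -0.08 ] paz 106 e 0.0 g1 13 g2 78 dB 60 arm ('g1', 53)
; 87 -0.6 4.8 -0.7 -0.025 0.000 0.024   b [ 0.454 -0.075] paz 104 e 0.0 g1 13 g2 79 dB 60 arm ('g1', 53)
; 87 -0.6 4.8 -0.7 -0.025 -0.000 0.024   b [ 0.453 -0.07 ] paz 102 e 0.0 g1 13 g2 81 dB 61 arm ('g1', 53)
; 87 -0.6 4.8 -0.7 -0.025 0.000 0.024   b [ 0.452 -0.065] paz 100 e 0.0 g1 12 g2 83 dB 61 arm ('g1', 52)
; 87 -0.6 4.8 -0.7 -0.025 -0.000 0.024   b [ 0.451 -0.06 ] paz 98 e 0.0 g1 12 g2 86 dB 61 arm ('g1', 52)
; 87 -0.5 4.9 -0.5 -0.019 0.000 0.018   b [ 0.451 -0.055] paz 97 e 0.0 g1 12 g2 89 dB 59 arm ('g1', 53)
```

The foot has crept 5 mm toward the fingertip. I back off slightly, move the finger deeper and then go on, allowing for the creep.

```bash
python3 -m creep '87 0 -2.5 0 0 0 0; 87 5 0 5 0 0 0; 87 0 4 0 0 0 0; 87 -0.8 4.7 -0.8 -0.05 0 0.048; 87 -0.8 4.7 -0.8 -0.05 0 0.048; 87 -0.8 4.7 -0.8 -0.05 0 0.048; 87 -0.8 4.7 -0.8 -0.05 0 0.048; 87 -0.5 4.8 -0.5 -0.035 0 0.034'
python3 - <<'E'
from sweep import *
show();az()
s=env.sense();print(clear(s["tcp_pos"],Ro.from_quat(s["tool_rot"])),armclear(s["q"])[0])
crop("scene",120,300,200,340,4,"scene14")
E
```

```text
clock: 15.6
tcp_pos: [0.4603, -0.108, 0.0105]
tool_rot: [-0.31, 0.867, -0.134, -0.367]
ft_force: [-0.1, 0.2, -0.2]
width: 0.087
15.6 [ 0.4603 -0.108   0.0105] z [-0.553 -0.459 -0.696] y [-0.636  0.772 -0.004] q [ 0.37  0.84 -0.74  1.62  0.73  1.75  1.64] F [-0.1  0.2 -0.2] 0.087
az -140.3 tilt 45.9 roll_yz -0.004
{'g1': np.float64(16.9), 'g2': np.float64(81.8), 'tin': np.float64(129.0), 'dryA': np.float64(136.4), 'dryB': np.float64(72.2)} {'g1': 60, 'g2': 154, 'tin': 177, 'dryA': 51, 'dryB': 79}
```

View pics/scene14.png

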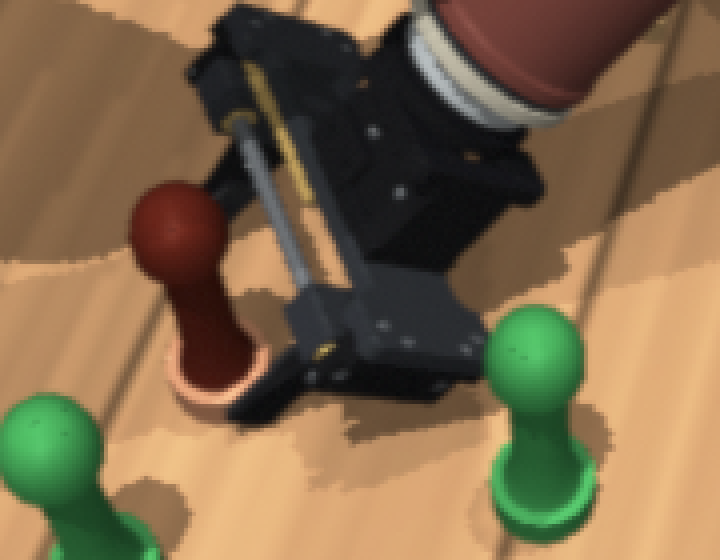

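```bash
python3 - <<'E'
from sw2 import *
b=bm((174.75,288.75))
print("head",ray("scene",(180/4+120,230/4+200),.13)[:2])
traj(b,129.7,24,rate=3.,tip=-.004,lat=.0212)
s=env.sense();print(clear(s["tcp_pos"],Ro.from_quat(s["tool_rot"]),{"T":tuple(b)}))
E
```

```text
b [ 0.4719 -0.1245] ahead 0.0015 lat -0.0202 to home [-0.009  0.275]
head [ 0.47398692 -0.12534801]
; 87 -2.6 5.8 -2.8 -0.036 0.001 0.029   b [ 0.469 -0.12 ] paz 127 e 0.002 g1 17 g2 81 dB 66 arm ('dryA', 55)
; 87 -0.9 4.8 -1.0 -0.038 -0.000 0.036   b [ 0.466 -0.116] paz 124 e 0.002 g1 16 g2 78 dB 64 arm ('g1', 57)
; 87 -0.9 4.8 -1.0 -0.038 0.000 0.036   b [ 0.464 -0.112] paz 121 e 0.001 g1 14 g2 75 dB 63 arm ('g1', 55)
; 87 -0.9 4.8 -1.0 -0.038 0.000 0.036   b [ 0.461 -0.108] paz 118 e 0.0 g1 13 g2 73 dB 62 arm ('g1', 53)
; 87 -0.9 4.8 -1.0 -0.038 0.000 0.036   b [ 0.459 -0.103] paz 115 e 0.0 g1 10 g2 71 dB 63 arm ('g1', 51)
; 87 -0.5 4.9 -0.5 -0.019 -0.000 0.018   b [ 0.457 -0.098] paz 113 e 0.0 g1 12 g2 71 dB 61 arm ('g1', 52)
; 87 -0.9 4.8 -1.0 -0.038 0.000 0.036   b [ 0.456 -0.094] paz 110 e 0.0 g1 9 g2 70 dB 64 arm ('g1', 49)
; 87 -0.5 4.9 -0.5 -0.019 0.000 0.018   b [ 0.454 -0.089] paz 109 e 0.0 g1 11 g2 72 dB 62 arm ('g1', 50)
; 87 -0.5 4.9 -0.5 -0.019 0.000 0.018   b [ 0.452 -0.084] paz 107 e 0.0 g1 12 g2 73 dB 62 arm ('g1', 51)
; 87 -0.5 4.9 -0.5 -0.019 0.000 0.018   b [ 0.
[... 850 characters left out ...]
97 e 0.0 g1 28 g2 102 dB 44 arm ('g1', 69)
; 87 -0.0 5.0 -0.0 0.000 0.000 0.000   b [ 0.444 -0.035] paz 97 e 0.0 g1 34 g2 107 dB 38 arm ('g1', 74)
; 87 -0.0 5.0 -0.0 0.000 0.000 0.000   b [ 0.444 -0.03 ] paz 97 e 0.0 g1 38 g2 111 dB 34 arm ('dryB', 74)
; 87 -0.0 5.0 -0.0 0.000 0.000 0.000   b [ 0.443 -0.025] paz 97 e 0.0 g1 44 g2 116 dB 28 arm ('dryB', 69)
; 87 -0.0 5.0 -0.0 0.000 0.000 0.000   b [ 0.443 -0.02 ] paz 97 e 0.0 g1 48 g2 121 dB 24 arm ('dryB', 64)
; 87 -0.0 5.0 -0.0 0.000 0.000 0.000   b [ 0.442 -0.015] paz 97 e 0.0 g1 53 g2 126 dB 18 arm ('dryB', 59)
; 87 -0.0 5.0 -0.0 0.000 0.000 0.000   b [ 0.441 -0.01 ] paz 97 e 0.0 g1 58 g2 130 dB 14 arm ('dryB', 54)
{'T': np.float64(12.7)}
```

```bash
python3 -m creep '87 -0.9 4.8 -1 -0.038 0 0.036; 87 -0.9 4.8 -1 -0.038 0 0.036; 87 -0.9 4.8 -1 -0.038 0 0.036; 87 -0.9 4.8 -1 -0.038 0 0.036; 87 -0.9 4.8 -1 -0.038 0 0.036; 87 -0.5 4.9 -0.5 -0.019 0 0.018; 87 -0.5 4.9 -0.5 -0.019 0 0.018; 87 -0.5 4.9 -0.5 -0.019 0 0.018'
python3 - <<'E'
from sweep import *
show();az()
s=env.sense();print(clear(s["tcp_pos"],Ro.from_quat(s["tool_rot"])),armclear(s["q"])[0])
crop("scene",120,300,180,320,4,"scene15")
E
```

```text
clock: 16.65
tcp_pos: [0.4487, -0.0695, 0.0108]
tool_rot: [-0.161, 0.907, -0.068, -0.384]
ft_force: [0.6, -0.4, -0.2]
width: 0.0871
16.65 [ 0.4487 -0.0695  0.0108] z [-0.674 -0.248 -0.696] y [-0.345  0.939 -0.   ] q [ 0.4   0.87 -0.71  1.54  0.53  1.77  1.44] F [ 0.6 -0.4 -0.2] 0.0871
az -159.8 tilt 45.9 roll_yz -0.000
{'g1': np.float64(13.3), 'g2': np.float64(70.9), 'tin': np.float64(124.0), 'dryA': np.float64(99.5), 'dryB': np.float64(60.1)} {'g1': 53, 'g2': 158, 'tin': 169, 'dryA': 84, 'dryB': 101}
```

View pics/scene15.png

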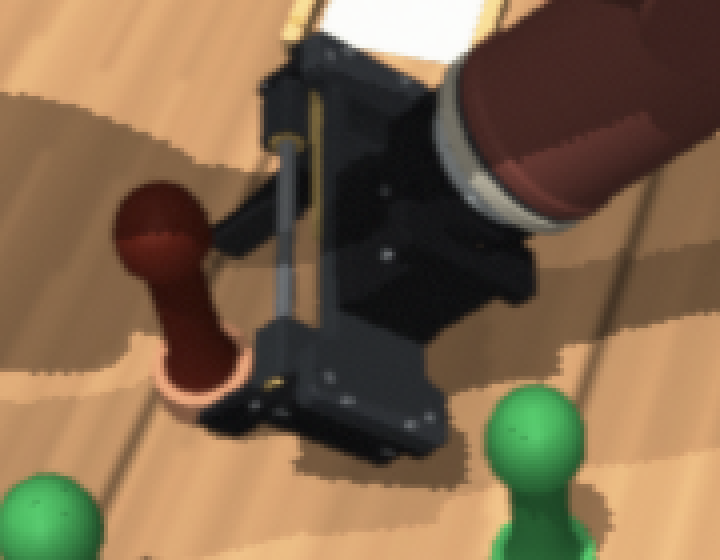

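```bash
python3 - <<'E'
from sw2 import *
b=bm((171.25,270.5))
print("head",ray("scene",(162/4+120,231/4+180),.13)[:2])
traj(b,110,20,rate=3.,pmin=85,tip=-.004,lat=.0206)
E
```

```text
b [ 0.4518 -0.0919] ahead 0.0047 lat -0.0223 to home [0.011 0.242]
head [ 0.45211596 -0.0922618 ]
; 87 -0.2 3.2 0.2 -0.020 0.002 0.019   b [ 0.45  -0.087] paz 108 e 0.0 g1 12 g2 71 dB 61 arm ('g1', 52)
; 87 -0.9 4.8 -1.0 -0.038 -0.000 0.036   b [ 0.449 -0.082] paz 106 e 0.0 g1 9 g2 71 dB 64 arm ('g1', 49)
; 87 -0.5 4.9 -0.5 -0.019 -0.000 0.018   b [ 0.448 -0.077] paz 104 e 0.0 g1 10 g2 73 dB 63 arm ('g1', 50)
; 87 -0.5 4.9 -0.5 -0.019 0.000 0.018   b [ 0.447 -0.073] paz 102 e 0.0 g1 11 g2 76 dB 62 arm ('g1', 51)
; 87 -0.5 4.9 -0.5 -0.019 0.000 0.018   b [ 0.446 -0.068] paz 101 e 0.0 g1 12 g2 79 dB 62 arm ('g1', 52)
; 87 -0.5 4.9 -0.5 -0.019 0.000 0.018   b [ 0.445 -0.063] paz 100 e 0.0 g1 13 g2 82 dB 60 arm ('g1', 53)
; 87 -0.9 4.8 -1.0 -0.038 -0.000 0.036   b [ 0.444 -0.058] paz 96 e 0.0 g1 10 g2 84 dB 63 arm ('g1', 49)
; 87 -0.5 4.9 -0.5 -0.019 0.000 0.018   b [ 0.444 -0.053] paz 95 e 0.0 g1 11 g2 87 dB 62 arm ('g1', 50)
; 87 -0.9 4.8 -1.0 -0.038 -0.000 0.036   b [ 0.444 -0.048] paz 92 e 0.0 g1 9 g2 90 dB 63 arm ('g1', 46)
; 87 -0.5 4.9 -0.5 -0.019 0.000 0.018   b [ 0.444 -0.043] p
[... 367 characters left out ...]
0 0.0 0.000 0.000 0.000   b [ 0.445 -0.023] paz 85 e 0.0 g1 17 g2 108 dB 51 arm ('g1', 50)
; 87 0.0 5.0 0.0 0.000 0.000 0.000   b [ 0.446 -0.018] paz 85 e 0.0 g1 21 g2 113 dB 46 arm ('g1', 55)
; 87 0.0 5.0 0.0 0.000 0.000 0.000   b [ 0.446 -0.013] paz 85 e 0.0 g1 25 g2 118 dB 41 arm ('g1', 60)
; 87 0.0 5.0 0.0 0.000 0.000 0.000   b [ 0.446 -0.008] paz 85 e 0.0 g1 29 g2 123 dB 36 arm ('g1', 65)
; 87 0.0 5.0 0.0 0.000 0.000 0.000   b [ 0.447 -0.003] paz 85 e 0.0 g1 34 g2 128 dB 31 arm ('g1', 69)
; 87 0.0 5.0 0.0 0.000 0.000 0.000   b [0.447 0.002] paz 85 e 0.0 g1 38 g2 133 dB 26 arm ('g1', 74)
; 87 0.0 5.0 0.0 0.000 0.000 0.000   b [0.448 0.007] paz 85 e 0.0 g1 42 g2 138 dB 21 arm ('dryB', 69)
```

```bash
python3 -m creep '87 -0.2 4 -0.2 -0.02 0 0.018; 87 -0.5 4.8 -0.5 -0.03 0 0.028; 87 -0.4 4.9 -0.4 -0.02 0 0.018; 87 -0.4 4.9 -0.4 -0.02 0 0.018; 87 -0.4 4.9 -0.4 -0.02 0 0.018; 87 -0.4 4.9 -0.4 -0.02 0 0.018; 87 -0.7 4.8 -0.7 -0.036 0 0.034; 87 -0.4 4.9 -0.4 -0.02 0 0.018; 87 -0.7 4.8 -0.7 -0.036 0 0.034; 87 -0.4 4.9 -0.4 -0.02 0 0.018'
python3 - <<'E'
from sweep import *
show();az()
s=env.sense();print(clear(s["tcp_pos"],Ro.from_quat(s["tool_rot"])),armclear(s["q"])[0])
crop("scene",120,300,160,300,4,"scene16")
E
```

```text
clock: 17.95
tcp_pos: [0.4452, -0.0223, 0.0108]
tool_rot: [-0.012, 0.921, -0.0, -0.39]
ft_force: [0.5, -0.5, 0.2]
width: 0.0872
17.95 [ 0.4452 -0.0223  0.0108] z [-0.719 -0.01  -0.695] y [-0.022  1.     0.008] q [ 0.43  0.89 -0.7   1.5   0.33  1.74  1.23] F [ 0.5 -0.5  0.2] 0.0872
az -179.2 tilt 46.0 roll_yz 0.008
{'g1': np.float64(12.3), 'g2': np.float64(92.8), 'tin': np.float64(133.2), 'dryA': np.float64(77.4), 'dryB': np.float64(60.8)} {'g1': 48, 'g2': 162, 'tin': 155, 'dryA': 113, 'dryB': 103}
```

View pics/scene16.png

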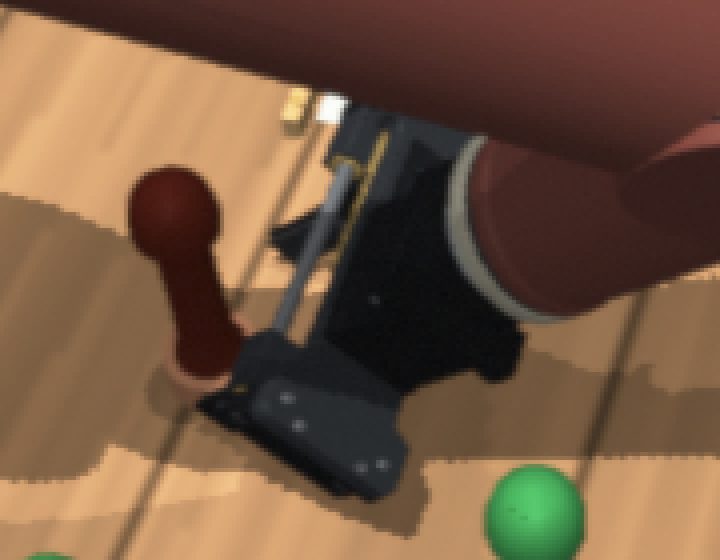

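```bash
python3 - <<'E'
from sw2 import *
b=bm((173.75,247.5))
print("head",ray("scene",(163.5,213.5),.13)[:2])
traj(b,91,14,rate=2.,pmin=82,tip=-.005,lat=.0212)
E
```

```text
b [ 0.4375 -0.045 ] ahead 0.0080 lat -0.0229 to home [0.025 0.195]
head [ 0.43755622 -0.04520998]
; 87 1.3 3.1 1.8 -0.022 0.001 0.033   b [ 0.438 -0.04 ] paz 89 e 0.0 g1 14 g2 95 dB 61 arm ('g1', 47)
; 87 -0.6 4.8 -0.7 -0.025 0.000 0.024   b [ 0.438 -0.035] paz 87 e 0.0 g1 15 g2 98 dB 60 arm ('g1', 45)
; 87 -0.6 4.8 -0.7 -0.025 0.000 0.024   b [ 0.438 -0.03 ] paz 85 e 0.0 g1 17 g2 101 dB 59 arm ('g1', 44)
; 87 -0.6 4.8 -0.7 -0.025 -0.000 0.024   b [ 0.439 -0.025] paz 83 e 0.0 g1 18 g2 104 dB 56 arm ('g1', 43)
; 87 -0.3 4.9 -0.3 -0.013 0.000 0.012   b [ 0.44 -0.02] paz 82 e 0.0 g1 21 g2 108 dB 53 arm ('g1', 45)
; 87 -0.0 5.0 -0.0 0.000 0.000 0.000   b [ 0.44  -0.015] paz 82 e 0.0 g1 23 g2 112 dB 48 arm ('g1', 49)
; 87 -0.0 5.0 -0.0 0.000 0.000 0.000   b [ 0.441 -0.01 ] paz 82 e 0.0 g1 26 g2 117 dB 43 arm ('g1', 54)
; 87 -0.0 5.0 -0.0 0.000 0.000 0.000   b [ 0.442 -0.005] paz 82 e 0.0 g1 29 g2 122 dB 38 arm ('g1', 59)
; 87 -0.0 5.0 -0.0 0.000 0.000 0.000   b [ 0.442 -0.   ] paz 82 e 0.0 g1 33 g2 127 dB 34 arm ('g1', 64)
; 87 -0.0 5.0 -0.0 0.000 0.000 0.000   b [0.443 0.005] paz 82 e 0.0 g1 37 g2 132 dB 29 arm ('g1', 68)
; 87 -0.0 5.0 -0.0 0.000 0.000 0.000   b [0.444 0.01 ] paz 82 e 0.0 g1 41 g2 137 dB 24 arm ('g1', 73)
; 87 -0.0 5.0 -0.0 0.000 0.000 0.000   b [0.444 0.015] paz 82 e 0.0 g1 45 g2 142 dB 19 arm ('dryB', 68)
; 87 -0.0 5.0 -0.0 0.000 0.000 0.000   b [0.445 0.019] paz 82 e 0.0 g1 49 g2 147 dB 14 arm ('dryB', 63)
; 87 -0.0 5.0 -0.0 0.000 0.000 0.000   b [0.446 0.024] paz 82 e 0.0 g1 53 g2 152 dB 9 arm ('dryB', 59)
```

The foot is near the fingertip again (8 mm ahead of the TCP). Same correction: back off, go deeper and carry on with a slight rightward turn.

```bash
python3 -m creep '87 0 -2.5 0 0 0 0; 87 4 0 4.2 0 0 0; 87 0 4 0 -0.03 0 0.03; 87 -0.3 4.8 -0.3 -0.03 0 0.03; 87 -0.3 4.8 -0.3 -0.03 0 0.03; 87 -0.3 4.8 -0.3 -0.03 0 0.03; 87 0 5 0 0 0 0; 87 0 5 0 0 0 0; 87 0 5 0 0 0 0; 87 0 5 0 0 0 0'
python3 - <<'E'
from sweep import *
show();az()
s=env.sense();print(clear(s["tcp_pos"],Ro.from_quat(s["tool_rot"])),armclear(s["q"])[0])
crop("scene",120,300,130,270,4,"scene17")
E
```

```text
clock: 19.25
tcp_pos: [0.4443, 0.0138, 0.0109]
tool_rot: [0.065, 0.918, 0.031, -0.39]
ft_force: [-0.7, -0.2, 0.1]
width: 0.0872
19.25 [0.4443 0.0138 0.0109] z [-0.712  0.107 -0.694] y [0.144 0.99  0.006] q [ 0.45  0.88 -0.69  1.51  0.23  1.69  1.1 ] F [-0.7 -0.2  0.1] 0.0872
az 171.4 tilt 46.0 roll_yz 0.006
{'g1': np.float64(31.4), 'g2': np.float64(119.0), 'tin': np.float64(153.2), 'dryA': np.float64(64.0), 'dryB': np.float64(41.7)} {'g1': 56, 'g2': 171, 'tin': 151, 'dryA': 106, 'dryB': 89}
```

View pics/scene17.png

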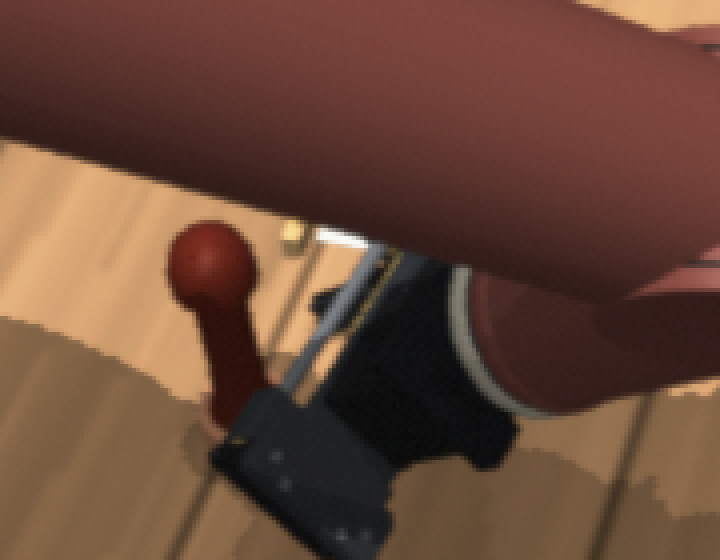

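```bash
python3 - <<'E'
from sw2 import *
b=ray("scene",(173.25,196.5),.13)[:2]+[-.0008,.0008];print("head",b)
s=env.sense();R=Ro.from_quat(s["tool_rot"]);z=R.as_matrix()[:,2];h=z[:2]/np.linalg.norm(z[:2]);p=R.as_matrix()[:2,1];d=b-s["tcp_pos"][:2];print(d@h,d@p)
traj(b,81.5,8,rate=0,pmin=80,tip=-.005,lat=.0212)
for y in (0,.01,.02,.03):
    bb=np.array([.441,y])
    for th in(46,50):
        for haz in(75,80,85):
            a=np.radians(haz);hh=np.array([np.cos(a),np.sin(a)]);t=np.r_[bb-hh*.028,.0105];R=Rt(haz,th);q,e=ik(t,R,6);print(y,th,haz,round(e,3),{k:float(v) for k,v in clear(t,R).items() if v<60},min(armclear(q)[0].items(),key=lambda k:k[1]))
E
```

```text
head [ 0.43874353 -0.00584151]
0.0024728172951151896 -0.021006556183746607
; 87 -2.2 5.2 -1.4 0.001 -0.001 0.008   b [ 0.439 -0.001] paz 82 e 0.0 g1 34 g2 125 dB 36 arm ('g1', 62)
; 87 0.0 5.0 0.0 0.000 0.000 0.000   b [0.44  0.004] paz 82 e 0.0 g1 37 g2 130 dB 30 arm ('g1', 66)
; 87 0.0 5.0 0.0 0.000 0.000 0.000   b [0.441 0.009] paz 82 e 0.0 g1 41 g2 135 dB 26 arm ('g1', 71)
; 87 0.0 5.0 0.0 0.000 0.000 0.000   b [0.442 0.014] paz 82 e 0.0 g1 45 g2 140 dB 20 arm ('dryB', 70)
; 87 0.0 5.0 0.0 0.000 0.000 0.000   b [0.442 0.019] paz 82 e 0.0 g1 49 g2 145 dB 16 arm ('dryB', 65)
; 87 0.0 5.0 0.0 0.000 0.000 0.000   b [0.443 0.024] paz 82 e 0.0 g1 53 g2 150 dB 10 arm ('dryB', 60)
; 87 0.0 5.0 0.0 0.000 0.000 0.000   b [0.444 0.029] paz 82 e 0.0 g1 57 g2 154 dB 6 arm ('dryB', 55)
; 87 0.0 5.0 0.0 0.000 0.000 0.000   b [0.445 0.034] paz 82 e 0.0 g1 62 g2 160 dB 0 arm ('dryB', 51)
0 46 75 0.002 {'g2': 4.7} ('g2', 13)
0 46 80 0.0 {'g2': 9.5} ('g2', -2)
0 46 85 0.0 {'g2': 13.6} ('g2', -16)
0 50 75 0.0 {'g2': 1.0} ('g2', 9)
0 50 80 0.0 {'g2': 5.8} ('g2', -9)
0 50 85 0.0 {'g2': 9.2} ('g2', -26)
0.01 46 75 0.0 {'g2': 12.7} ('g2', 18)
0.01 46 80 0.0 {'g2': 18.7} ('g2', 3)
0.01 46 85 0.0 {'g2': 23.2} ('g2', -11)
0.01 50 75 0.001 {'g2': 8.4} ('g2', 12)
0.01 50 80 0.001 {'g2': 13.7} ('g2', -5)
0.01 50 85 0.0 {'g2': 17.9} ('g2', -22)
0.02 46 75 0.0 {'g2': 22.0} ('g2', 23)
0.02 46 80 0.001 {'g2': 28.4} ('g2', 8)
0.02 46 85 0.001 {'g2': 33.0} ('g2', -5)
0.02 50 75 0.0 {'g2': 16.7} ('g2', 18)
0.02 50 80 0.0 {'g2': 22.9} ('g2', 0)
0.02 50 85 0.0 {'g2': 27.5} ('g2', -17)
0.03 46 75 0.0 {'g2': 31.5} ('g2', 29)
0.03 46 80 0.0 {'g2': 38.1} ('g2', 14)
0.03 46 85 0.001 {'g2': 42.9} ('g2', 1)
0.03 50 75 0.0 {'g2': 26.0} ('g2', 22)
0.03 50 80 0.0 {'g2': 32.5} ('g2', 4)
0.03 50 85 0.0 {'g2': 37.3} ('g2', -12)
```

```bash
python3 -m creep '87 0 5 0 0 0 0; 87 0 5 0 0 0 0; 87 0 5 0 0 0 0; 87 0 5 0 0 0 0; 87 0 5 0 0 0 0; 87 0 0 0 0 0 0'
python3 - <<'E'
from sweep import *
show();az()
s=env.sense();print(clear(s["tcp_pos"],Ro.from_quat(s["tool_rot"])),armclear(s["q"])[0])
crop("scene",120,300,110,250,4,"scene18")
crop("top",220,420,150,330,3,"top18")
E
```

```text
clock: 20.05
tcp_pos: [0.4479, 0.0385, 0.0112]
tool_rot: [0.065, 0.918, 0.031, -0.39]
ft_force: [0.4, 0.2, 1.1]
width: 0.0873
20.05 [0.4479 0.0385 0.0112] z [-0.712  0.108 -0.694] y [0.144 0.99  0.006] q [ 0.41  0.89 -0.7   1.5   0.21  1.68  1.07] F [0.4 0.2 1.1] 0.0873
az 171.4 tilt 46.0 roll_yz 0.006
{'g1': np.float64(49.2), 'g2': np.float64(143.6), 'tin': np.float64(165.7), 'dryA': np.float64(40.3), 'dryB': np.float64(16.7)} {'g1': 80, 'g2': 181, 'tin': 167, 'dryA': 81, 'dryB': 65}
```

View pics/scene18.png

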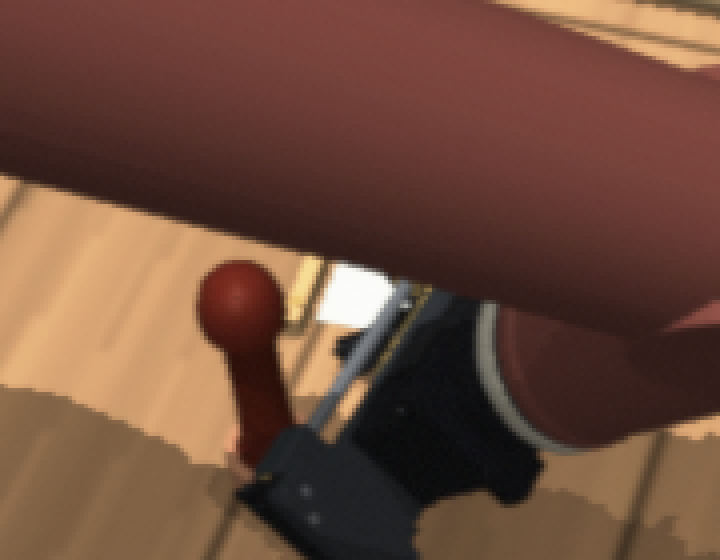

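View pics/top18.png

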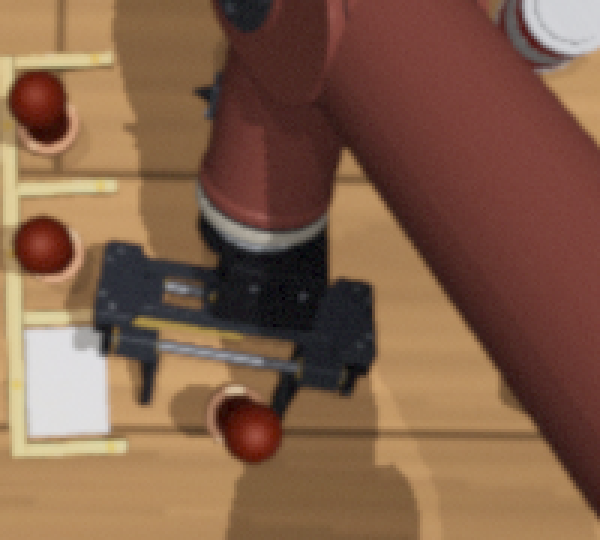

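The top view shows the bollard upright with its foot at (299,288). The mouth of the free bay is at (255,280), and the dry bollards haven't moved. Measure, then withdraw to the right.

```bash
python3 - <<'E'
from sw2 import *
print(ray("scene",(180.25,186),.13)[:2]+[-.0008,.0008]); b=bm((298.7,287.7),"top"); print(ray("top",(252/3+220,431/3+150),.13))
s=env.sense();T=s["tcp_pos"];R=Ro.from_quat(s["tool_rot"])
# withdraw: back along -heading, opening clear. then up
a=np.radians(171.4);h=np.array([np.cos(a),np.sin(a),0]);p=R.as_matrix()[:,1]
w=T-p*.006; print("off",w)
w2=w-h*.06+[0,0,.03]; w3=w2+[0,0,.17]
print("1");plan(w,R,1);print("2");plan(w2,R,4,p0=w,R0=R);
for x in(w,w2,w3): 
    q,e=ik(x,R,4,q0=s["q"]);print(round(e,3),{k:float(v) for k,v in clear(x,R).items() if v<60},{k:v for k,v in armclear(q)[0].items() if v<80})
E
```

```text
[0.44168144 0.01940791]
b [0.4439 0.0196] ahead 0.0012 lat -0.0187 to home [0.019 0.13 ]
[0.44224182 0.01897412 0.13      ]
off [0.44704801 0.03202407 0.01105502]
1
0.0 -6.0 0.0 0.000 0.000 0.000
2
-5.0 -0.0 -16.0 0.000 0.000 0.000
-5.0 -0.0 -16.0 0.000 0.000 0.000
-5.0 -0.0 -16.0 0.000 0.000 0.000
-5.0 -0.0 -16.0 0.000 0.000 0.000
0.0 {'g1': 44.0, 'dryA': 46.5, 'dryB': 23.3} {'g1': 74, 'dryB': 71}
0.0 {'g1': 28.9, 'dryA': 42.9, 'dryB': 23.5} {'g1': 71}
0.0 {} {}
```

```bash
python3 -m creep '87 0 -6 0 0 0 0; 87 -5 0 -16 0 0 0; 87 -5 0 -16 0 0 0; 87 -5 0 -16 0 0 0; 87 -5 0 -16 0 0 0; 87 14 0 -14 0 0 0; 87 28 0 -28 0 0 0; 87 28 0 -28 0 0 0; 87 28 0 -28 0 0 0; 60 20 0 -20 0 0 0'
python3 - <<'E'
from sw2 import *
show();az()
s=env.sense()
b=np.array([.4425,.0195])
# behind pose heading 75
for haz,th,back,z in((75,46,.10,.0105),(75,46,.10,.06),(75,46,.12,.2),(75,10,.12,.24),(70,46,.10,.0105)):
    a=np.radians(haz);h=np.array([np.cos(a),np.sin(a)]);t=np.r_[b-h*back,z];R=Rt(haz,th);q,e=ik(t,R,8);print(haz,th,t.round(3),round(e,3),q.round(2),{k:float(v) for k,v in clear(t,R).items() if v<60},{k:v for k,v in armclear(q)[0].items() if v<60})
a=np.radians(75);h=np.array([np.cos(a),np.sin(a)])
print("A: to vertical-ish az 110");
E
```

```text
clock: 21.4
tcp_pos: [0.5088, 0.0218, 0.2107]
tool_rot: [0.065, 0.918, 0.031, -0.389]
ft_force: [0.7, 0.2, -0.5]
width: 0.0824
21.4 [0.5088 0.0218 0.2107] z [-0.71   0.108 -0.695] y [0.144 0.99  0.006] q [ 0.39  0.77 -0.73  1.21  0.13  2.05  1.07] F [ 0.7  0.2 -0.5] 0.0824
az 171.4 tilt 45.9 roll_yz 0.006
75 46 [ 0.417 -0.077  0.01 ] 0.001 [ 1.17  0.5  -0.57  2.11 -0.57  1.01  0.77] {'g2': -27.5} {'g2': 9}
75 46 [ 0.417 -0.077  0.06 ] 0.0 [ 1.63  0.65 -1.13  2.08 -0.23  1.01  0.41] {'g2': -15.3} {'g2': 19}
75 46 [ 0.411 -0.096  0.2  ] 0.0 [ 1.18  0.17 -0.51  1.98 -0.65  1.42  0.64] {} {}
75 10 [ 0.411 -0.096  0.24 ] 0.0 [ 1.72 -0.27 -1.21  1.91 -0.43  1.39  0.35] {} {}
70 46 [ 0.408 -0.074  0.01 ] 0.0 [ 1.26  0.48 -0.62  2.17 -0.61  0.95  0.76] {'g2': -11.7} {'g2': 29}
A: to vertical-ish az 110
```

```bash
python3 - <<'E'
from sw2 import *
b=np.array([.4425,.0195]);G2=dict(G);G2["T"]=tuple(b)
for th in(32,36,40,46):
  for haz in(62,68,74,80):
    o=[]
    for back,z in((.05,.05),(.05,.0105),(.027,.0105)):
        a=np.radians(haz);h=np.array([np.cos(a),np.sin(a)]);t=np.r_[b-h*back,z];R=Rt(haz,th);q,e=ik(t,R,6);c=clear(t,R,G2);ac=armclear(q)[0]
        o.append((round(e,3),"g2 %.0f T %.0f arm g2 %d"%(c["g2"],c["T"],ac["g2"])))
    print(th,haz,o)
E
```

```text
32 62 [(np.float64(0.0), 'g2 45 T 35 arm g2 82'), (np.float64(0.0), 'g2 30 T 40 arm g2 71'), (np.float64(0.0), 'g2 45 T 17 arm g2 80')]
32 68 [(np.float64(0.0), 'g2 46 T 35 arm g2 70'), (np.float64(0.002), 'g2 26 T 40 arm g2 56'), (np.float64(0.0), 'g2 46 T 17 arm g2 68')]
32 74 [(np.float64(0.0), 'g2 53 T 35 arm g2 58'), (np.float64(0.001), 'g2 32 T 40 arm g2 43'), (np.float64(0.0), 'g2 54 T 17 arm g2 57')]
32 80 [(np.float64(0.0), 'g2 59 T 35 arm g2 49'), (np.float64(0.0), 'g2 40 T 40 arm g2 32'), (np.float64(0.0), 'g2 62 T 17 arm g2 48')]
36 62 [(np.float64(0.0), 'g2 37 T 41 arm g2 76'), (np.float64(0.0), 'g2 24 T 45 arm g2 66'), (np.float64(0.0), 'g2 36 T 23 arm g2 73')]
36 68 [(np.float64(0.0), 'g2 35 T 41 arm g2 62'), (np.float64(0.0), 'g2 15 T 45 arm g2 49'), (np.float64(0.0), 'g2 36 T 23 arm g2 59')]
36 74 [(np.float64(0.0), 'g2 41 T 41 arm g2 49'), (np.float64(0.0), 'g2 21 T 45 arm g2 33'), (np.float64(0.0), 'g2 43 T 23 arm g2 45')]
36 80 [(np.float64(0.0), 'g2 48 T 41 arm g2 38'), (np.float64(0.0), 'g2 29 T 45 arm g2 20'), (np.float64(0.0), 'g2 51 T 23 arm g2 34')]
40 62 [(
[... 378 characters left out ...]
2 33 T 28 arm g2 35')]
40 80 [(np.float64(0.0), 'g2 35 T 46 arm g2 27'), (np.float64(0.0), 'g2 18 T 51 arm g2 8'), (np.float64(0.0), 'g2 41 T 28 arm g2 21')]
46 62 [(np.float64(0.0), 'g2 21 T 54 arm g2 64'), (np.float64(0.0), 'g2 18 T 59 arm g2 59'), (np.float64(0.0), 'g2 23 T 36 arm g2 61')]
46 68 [(np.float64(0.001), 'g2 8 T 54 arm g2 45'), (np.float64(0.001), 'g2 0 T 59 arm g2 37'), (np.float64(0.0), 'g2 15 T 36 arm g2 41')]
46 74 [(np.float64(0.0), 'g2 11 T 54 arm g2 28'), (np.float64(0.0), 'g2 2 T 59 arm g2 16'), (np.float64(0.0), 'g2 21 T 36 arm g2 22')]
46 80 [(np.float64(0.0), 'g2 16 T 54 arm g2 11'), (np.float64(0.0), 'g2 7 T 59 arm g2 -5'), (np.float64(0.0), 'g2 29 T 36 arm g2 3')]
```

The greens force a low-tilt approach: 36° at heading 74° is clear, and 74° also points straight at the bay mouth. Swinging round at height.

```bash
python3 - <<'E'
from sw2 import *
plan([.4287,-.0286,.24],Rt(74,36),10)
s=env.sense();R0=Ro.from_quat(s["tool_rot"]);rv=(R0.inv()*Rt(74,36)).as_rotvec();print(np.linalg.norm(rv)/10*57.3)
for f in(.25,.5,.75,1):
    R=R0*Ro.from_rotvec(rv*f);p=s["tcp_pos"]*(1-f)+np.array([.4287,-.0286,.24])*f;q,e=ik(p,R,6,q0=s["q"]);print(e.round(4),q.round(2),clear(p,R,{**G,"T":(.4425,.0195)}))
E
```

```text
7.1 -6.1 3.1 -0.112 -0.013 0.129
6.3 -7.3 2.3 -0.112 -0.013 0.129
5.3 -8.2 1.3 -0.112 -0.013 0.129
4.2 -9.0 0.3 -0.112 -0.013 0.129
3.0 -9.4 -0.8 -0.112 -0.013 0.129
1.8 -9.6 -1.9 -0.112 -0.013 0.129
0.5 -9.4 -2.9 -0.112 -0.013 0.129
-0.7 -9.0 -4.0 -0.112 -0.013 0.129
-1.9 -8.4 -4.9 -0.112 -0.013 0.129
-3.0 -7.5 -5.8 -0.112 -0.013 0.129
9.812917131988296
0.0 [ 0.52  0.62 -0.62  1.37 -0.1   1.88  0.87] {'g1': np.float64(147.1), 'g2': np.float64(147.4), 'tin': np.float64(276.5), 'dryA': np.float64(144.5), 'dryB': np.float64(140.0), 'T': np.float64(144.7)}
0.0 [ 0.7   0.44 -0.59  1.57 -0.29  1.69  0.69] {'g1': np.float64(155.8), 'g2': np.float64(150.9), 'tin': np.float64(276.8), 'dryA': np.float64(200.3), 'dryB': np.float64(185.1), 'T': np.float64(143.8)}
0.0003 [ 0.74  0.2  -0.41  1.8  -0.49  1.53  0.58] {'g1': np.float64(144.1), 'g2': np.float64(172.7), 'tin': np.float64(271.6), 'dryA': np.float64(251.9), 'dryB': np.float64(227.1), 'T': np.float64(152.3)}
0.0003 [ 0.69 -0.05 -0.22  2.02 -0.64  1.37  0.4 ] {'g1': np.float64(173.2), 'g2': np.float64(160.5), 'tin': np.float64(297.9), 'dryA': np.float64(303.5), 'dryB': np.float64(271.9), 'T': np.float64(167.5)}
```

```bash
python3 -m creep '24 7 -6 3 -0.112 -0.013 0.129; 24 6.5 -7.5 2.5 -0.112 -0.013 0.129; 24 5.5 -8 1.5 -0.112 -0.013 0.129; 24 4 -9 0.5 -0.112 -0.013 0.129; 24 3 -9.5 -1 -0.112 -0.013 0.129; 24 2 -9.5 -2 -0.112 -0.013 0.129; 24 0.5 -9.5 -3 -0.112 -0.013 0.129; 24 -0.5 -9 -4 -0.112 -0.013 0.129; 24 -2 -8.5 -5 -0.112 -0.013 0.129; 24 -3 -7.5 -6 -0.112 -0.013 0.129'
python3 - <<'E'
from sw2 import *
show();az()
s=env.sense();print(clear(s["tcp_pos"],Ro.from_quat(s["tool_rot"]),{**G,"T":(.4425,.0195)}),armclear(s["q"])[0])
plan([.4287,-.0286,.06],Rt(74,36),6)
crop("top",200,460,120,330,3,"top19")
cv2.imwrite("pics/wrist19.png",env.snapshot("wrist")[:,:,::-1])
E
```

```text
clock: 22.65
tcp_pos: [0.4278, -0.0287, 0.2379]
tool_rot: [0.761, 0.569, 0.249, -0.187]
ft_force: [-0.3, 1.0, -0.3]
width: 0.0239
22.65 [ 0.4278 -0.0287  0.2379] z [ 0.167  0.567 -0.807] y [ 0.959 -0.283 -0.001] q [ 1.   -0.04 -0.51  2.01 -0.65  1.37  0.41] F [-0.3  1.  -0.3] 0.0239
az 73.6 tilt 36.2 roll_yz -0.001
{'g1': np.float64(172.5), 'g2': np.float64(157.8), 'tin': np.float64(297.2), 'dryA': np.float64(303.6), 'dryB': np.float64(271.4), 'T': np.float64(166.0)} {'g1': 260, 'g2': 192, 'tin': 385, 'dryA': 386, 'dryB': 337}
-17.5 0.2 24.0 0.001 -0.001 -0.001
-17.5 0.2 24.0 0.001 -0.001 -0.001
-17.4 0.2 24.0 0.001 -0.001 -0.001
-17.4 0.2 24.0 0.001 -0.001 -0.001
-17.4 0.1 24.0 0.001 -0.001 -0.001
-17.4 0.1 24.0 0.001 -0.001 -0.001
```

View pics/wrist19.png

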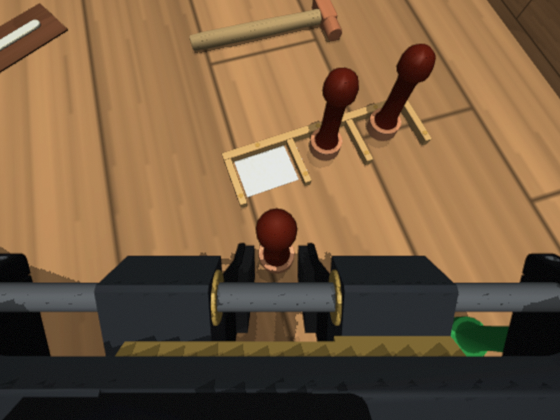

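View pics/top19.png

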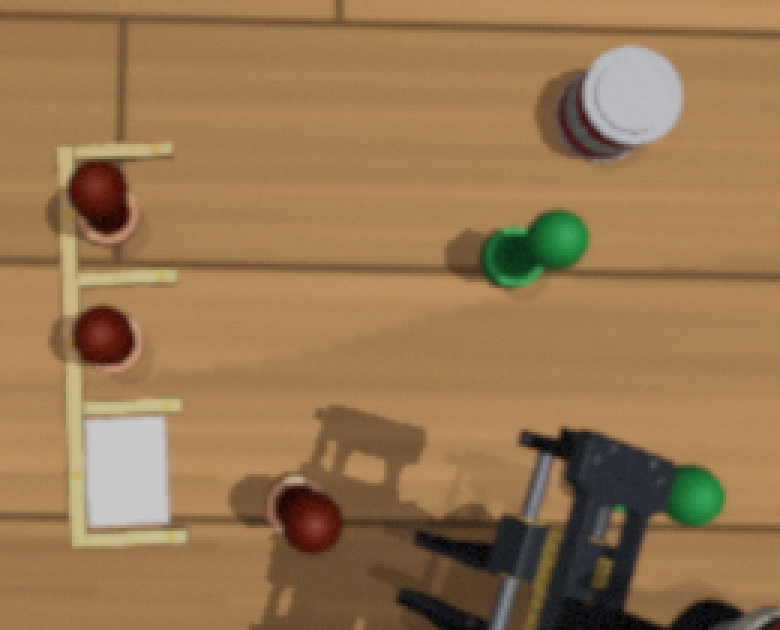

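The bollard stands at (299,287) in the top view, as before. The wrist view shows it at (278,245), lined up between the fingers with the card behind. Greens, dry bollards and tin are where they were. Going down behind it.

```bash
python3 -m creep '24 -17.5 0.2 24 0 0 0; 24 -17.5 0.2 24 0 0 0; 24 -17.5 0.2 24 0 0 0; 24 -17.5 0.2 24 0 0 0; 24 -17.5 0.2 24 0 0 0; 24 -17.5 0.2 24 0 0 0; 24 0 0 0 0 0 0'
python3 - <<'E'
from sw2 import *
show();az()
s=env.sense();b=ray("top",(299,287.3),.022)[:2];print(b);print(clear(s["tcp_pos"],Ro.from_quat(s["tool_rot"]),{**G,"T":(.4425,.0195)}),armclear(s["q"])[0])
plan([.4287,-.0286,.0105],Rt(74,36),4)
cv2.imwrite("pics/wrist20.png",env.snapshot("wrist")[:,:,::-1])
E
```

```text
clock: 23.62
tcp_pos: [0.4287, -0.0268, 0.0585]
tool_rot: [0.759, 0.572, 0.248, -0.19]
ft_force: [0.2, 0.1, 0.3]
width: 0.024
23.62 [ 0.4287 -0.0268  0.0585] z [ 0.159  0.572 -0.805] y [ 0.962 -0.274 -0.005] q [ 0.96  0.24 -0.52  2.17 -0.62  0.99  0.57] F [0.2 0.1 0.3] 0.024
az 74.5 tilt 36.4 roll_yz -0.005
[0.44474649 0.01897029]
{'g1': np.float64(107.0), 'g2': np.float64(46.2), 'tin': np.float64(220.5), 'dryA': np.float64(242.2), 'dryB': np.float64(201.8), 'T': np.float64(40.3)} {'g1': 161, 'g2': 51, 'tin': 284, 'dryA': 320, 'dryB': 263}
-7.5 0.2 9.4 -0.001 -0.002 -0.000
-7.5 0.2 9.4 -0.001 -0.002 -0.000
-7.4 0.2 9.4 -0.001 -0.002 -0.000
-7.4 0.1 9.4 -0.001 -0.002 -0.000
```

View pics/wrist20.png

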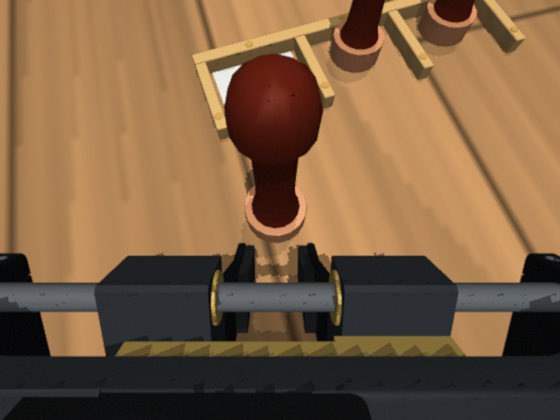

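The foot is at (275,210), centred between the fingertips (277). Finish the descent, then close in slowly.

```bash
python3 -m creep '24 -7.5 0 9.4 0 0 0; 24 -7.5 0 9.4 0 0 0; 24 -7.5 0 9.4 0 0 0; 24 -7 0 9 0 0 0; 24 0 0 0 0 0 0; 24 4 0 2.9 0 0 0; 24 4 0 2.9 0 0 0; 24 4 0 2.9 0 0 0; 24 4 0 2.9 0 0 0'
python3 - <<'E'
from sw2 import *
show();az()
s=env.sense();print(clear(s["tcp_pos"],Ro.from_quat(s["tool_rot"]),{**G,"T":(.4435,.0193)}),armclear(s["q"])[0])
cv2.imwrite("pics/wrist21.png",env.snapshot("wrist")[:,:,::-1])
crop("scene",120,300,110,250,4,"scene21")
E
```

```text
clock: 24.8
tcp_pos: [0.4347, -0.0105, 0.0123]
tool_rot: [0.759, 0.571, 0.248, -0.188]
ft_force: [-0.6, -0.5, 0.2]
width: 0.0242
24.8 [ 0.4347 -0.0105  0.0123] z [ 0.162  0.569 -0.806] y [ 0.961 -0.277 -0.001] q [ 0.93  0.33 -0.54  2.2  -0.63  0.86  0.6 ] F [-0.6 -0.5  0.2] 0.0242
az 74.1 tilt 36.3 roll_yz -0.001
{'g1': np.float64(106.0), 'g2': np.float64(39.1), 'tin': np.float64(218.3), 'dryA': np.float64(227.0), 'dryB': np.float64(186.3), 'T': np.float64(26.6)} {'g1': 148, 'g2': 39, 'tin': 267, 'dryA': 299, 'dryB': 240}
```

View pics/wrist21.png

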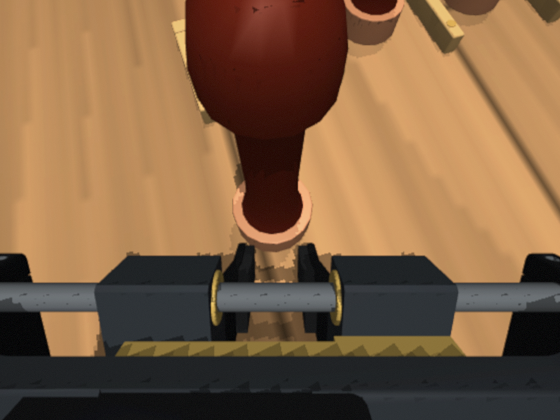

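View pics/scene21.png

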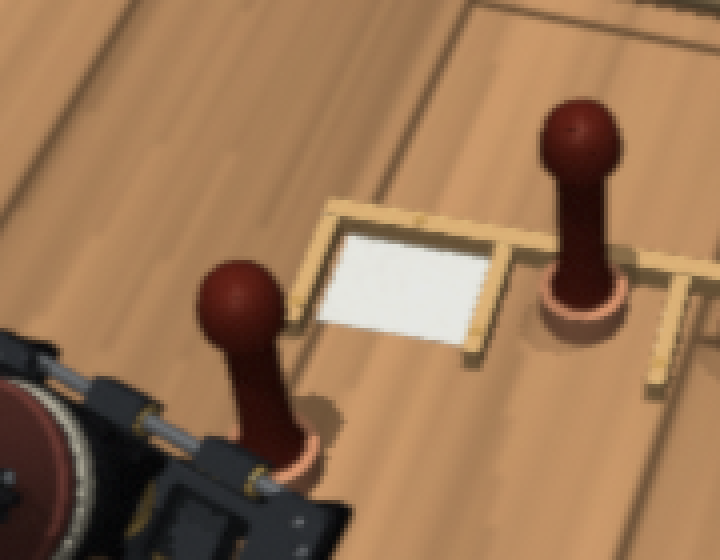

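```bash
cat > tr2.py <<'E'
from sw2 import *
def traj2(b,dirs,back=.0275,th=36,z=.0105,steps=.005,o=24):
    s=env.sense();p0=s["tcp_pos"];R0=Ro.from_quat(s["tool_rot"])
    for d in dirs:
        a=np.radians(d);h=np.array([np.cos(a),np.sin(a)]);b=b+steps*h;t=np.r_[b-h*back,z];R=Rt(d,th)
        v=R0.inv().apply(t-p0)*1000;rv=(R0.inv()*R).as_rotvec();c=clear(t,R)
        print(f"; {o} "+" ".join(f"{x:.1f}" for x in v)+" "+" ".join(f"{x:.3f}" for x in rv),"  b",b.round(4),d,{k:float(x) for k,x in c.items() if x<40})
        p0,R0=t,R
E
python3 - <<'E'
from tr2 import *
traj2(np.array([.4435,.0193]),[74]*12+[76.5,79,81.5,84,86.5,89,91.5,93.5]+[93.5]*7)
E
```

```text
; 24 5.7 0.4 6.3 -0.001 -0.005 -0.001   b [0.4449 0.0241] 74 {}
; 24 4.0 0.0 2.9 0.000 0.000 0.000   b [0.4463 0.0289] 74 {}
; 24 4.0 0.0 2.9 0.000 0.000 0.000   b [0.4476 0.0337] 74 {}
; 24 4.0 0.0 2.9 0.000 0.000 0.000   b [0.449  0.0385] 74 {}
; 24 4.0 0.0 2.9 0.000 0.000 0.000   b [0.4504 0.0433] 74 {}
; 24 4.0 0.0 2.9 0.000 0.000 0.000   b [0.4518 0.0481] 74 {}
; 24 4.0 0.0 2.9 0.000 0.000 0.000   b [0.4531 0.0529] 74 {}
; 24 4.0 0.0 2.9 0.000 0.000 0.000   b [0.4545 0.0578] 74 {}
; 24 4.0 0.0 2.9 0.000 0.000 0.000   b [0.4559 0.0626] 74 {}
; 24 4.0 0.0 2.9 0.000 0.000 0.000   b [0.4573 0.0674] 74 {}
; 24 4.0 0.0 2.9 0.000 0.000 0.000   b [0.4587 0.0722] 74 {}
; 24 4.0 0.0 2.9 0.000 0.000 0.000   b [0.46  0.077] 74 {}
; 24 4.1 1.0 3.0 0.026 0.000 -0.035   b [0.4612 0.0818] 76.5 {}
; 24 4.1 1.0 3.0 0.026 -0.000 -0.035   b [0.4622 0.0867] 79 {}
; 24 4.1 1.0 3.0 0.026 -0.000 -0.035   b [0.4629 0.0917] 81.5 {}
; 24 4.1 1.0 3.0 0.026 0.000 -0.035   b [0.4634 0.0967] 84 {}
; 24 4.1 1.0 3.0 0.026 0.000 -0.035   b [0.4637 0.1017] 86.5 {}
; 24 4.1 1.0 3.0 0.026 0.000 -0.035   b [0.4638 0.1067] 89 {}
; 24 4.1 1.0 3.0 0.026 -0.000 -0.035   b [0.4637 0.1117] 91.5 {}
; 24 4.1 0.8 2.9 0.021 0.000 -0.028   b [0.4634 0.1166] 93.5 {}
; 24 4.0 -0.0 2.9 0.000 0.000 0.000   b [0.4631 0.1216] 93.5 {}
; 24 4.0 -0.0 2.9 0.000 0.000 0.000   b [0.4628 0.1266] 93.5 {}
; 24 4.0 -0.0 2.9 0.000 0.000 0.000   b [0.4625 0.1316] 93.5 {}
; 24 4.0 -0.0 2.9 0.000 0.000 0.000   b [0.4622 0.1366] 93.5 {'dryB': 35.4}
; 24 4.0 -0.0 2.9 0.000 0.000 0.000   b [0.4619 0.1416] 93.5 {'dryB': 30.4}
; 24 4.0 -0.0 2.9 0.000 0.000 0.000   b [0.4615 0.1466] 93.5 {'dryB': 25.6}
; 24 4.0 -0.0 2.9 0.000 0.000 0.000   b [0.4612 0.1516] 93.5 {'dryB': 20.7}
```

```bash
python3 -m creep '24 3.5 0 4 0 0 0; 24 4 0 3 0 0 0; 24 4 0 2.9 0 0 0; 24 4 0 2.9 0 0 0; 24 4 0 2.9 0 0 0; 24 4 0 2.9 0 0 0; 24 4 0 2.9 0 0 0; 24 4 0 2.9 0 0 0'
python3 - <<'E'
from sw2 import *
show();az()
crop("top",200,400,180,340,4,"top22")
cv2.imwrite("pics/wrist22.png",env.snapshot("wrist")[:,:,::-1])
E
```

```text
clock: 25.9
tcp_pos: [0.4457, 0.0277, 0.0111]
tool_rot: [0.759, 0.571, 0.248, -0.188]
ft_force: [0.4, 0.3, 0.2]
width: 0.0242
25.9 [0.4457 0.0277 0.0111] z [ 0.162  0.569 -0.806] y [ 0.961 -0.277 -0.002] q [ 0.87  0.32 -0.57  2.22 -0.67  0.8   0.55] F [0.4 0.3 0.2] 0.0242
az 74.1 tilt 36.3 roll_yz -0.002
```

View pics/wrist22.png

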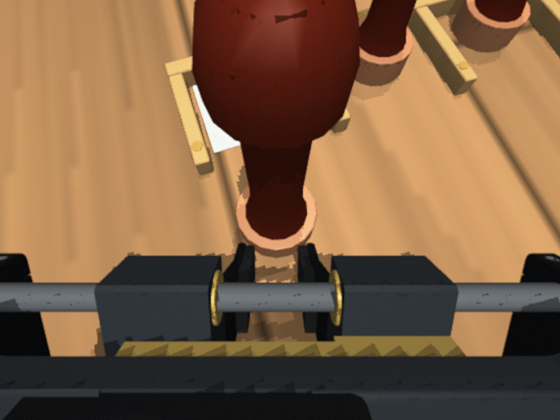

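View pics/top22.png

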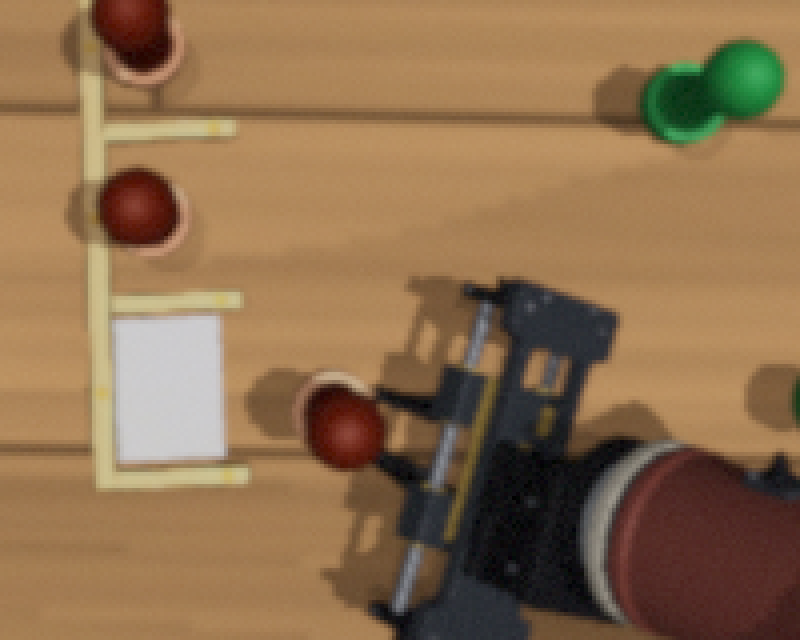

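It's sliding upright, centred in the finger V, its foot at (283,283). The bay mouth is ahead at (258,277). Measure and go on.

```bash
python3 - <<'E'
from tr2 import *
b=bm((283.25,283),"top");print(ray("top",(345/4+200,427/4+180),.13))
b=np.array([.4457,.0277])+.0277*np.array([.2756,.9613]);print(b)
traj2(b,[74]*4+[76.5,79,81.5,84,86.5,89,91.5,93.5]+[93.5]*7,back=.0277,z=.0108)
E
```

```text
b [0.4534 0.0533] ahead 0.0264 lat 0.0006 to home [0.01  0.097]
[0.45479519 0.05314608 0.13      ]
[0.45333412 0.05432801]
; 24 3.6 0.2 3.1 -0.001 -0.005 -0.002   b [0.4547 0.0591] 74 {}
; 24 4.0 0.0 2.9 0.000 0.000 0.000   b [0.4561 0.0639] 74 {}
; 24 4.0 0.0 2.9 0.000 0.000 0.000   b [0.4575 0.0687] 74 {}
; 24 4.0 0.0 2.9 0.000 0.000 0.000   b [0.4588 0.0736] 74 {}
; 24 4.1 1.0 3.0 0.026 0.000 -0.035   b [0.46   0.0784] 76.5 {}
; 24 4.1 1.0 3.0 0.026 -0.000 -0.035   b [0.461  0.0833] 79 {}
; 24 4.1 1.0 3.0 0.026 -0.000 -0.035   b [0.4617 0.0883] 81.5 {}
; 24 4.1 1.0 3.0 0.026 0.000 -0.035   b [0.4622 0.0932] 84 {}
; 24 4.1 1.0 3.0 0.026 0.000 -0.035   b [0.4625 0.0982] 86.5 {}
; 24 4.1 1.0 3.0 0.026 0.000 -0.035   b [0.4626 0.1032] 89 {}
; 24 4.1 1.0 3.0 0.026 -0.000 -0.035   b [0.4625 0.1082] 91.5 {}
; 24 4.1 0.8 2.9 0.021 0.000 -0.028   b [0.4622 0.1132] 93.5 {}
; 24 4.0 -0.0 2.9 0.000 0.000 0.000   b [0.4619 0.1182] 93.5 {}
; 24 4.0 -0.0 2.9 0.000 0.000 0.000   b [0.4616 0.1232] 93.5 {}
; 24 4.0 -0.0 2.9 0.000 0.000 0.000   b [0.4613 0.1282] 93.5 {}
; 24 4.0 -0.0 2.9 0.000 0.000 0.000   b [0.461  0.1332] 93.5 {'dryB': 38.9}
; 24 4.0 -0.0 2.9 0.000 0.000 0.000   b [0.4607 0.1382] 93.5 {'dryB': 33.9}
; 24 4.0 -0.0 2.9 0.000 0.000 0.000   b [0.4604 0.1432] 93.5 {'dryB': 29.0}
; 24 4.0 -0.0 2.9 0.000 0.000 0.000   b [0.46   0.1482] 93.5 {'dryB': 24.1}
```

```bash
python3 -m creep '24 4 0 2.9 0 0 0; 24 4 0 2.9 0 0 0; 24 4 0 2.9 0 0 0; 24 4 0 2.9 0 0 0; 24 4 0 2.9 0 0 0; 24 4.1 1 3 0.026 0 -0.035; 24 4.1 1 3 0.026 0 -0.035; 24 4.1 1 3 0.026 0 -0.035; 24 4.1 1 3 0.026 0 -0.035'
python3 - <<'E'
from sw2 import *
show();az()
crop("top",200,400,180,340,4,"top23")
cv2.imwrite("pics/wrist23.png",env.snapshot("wrist")[:,:,::-1])
E
```

```text
clock: 27.12
tcp_pos: [0.4609, 0.0704, 0.0112]
tool_rot: [0.706, 0.636, 0.23, -0.21]
ft_force: [0.4, -1.2, -0.2]
width: 0.024
27.12 [0.4609 0.0704 0.0112] z [ 0.059  0.589 -0.806] y [ 0.995 -0.103 -0.003] q [ 0.77  0.39 -0.6   2.13 -0.57  0.84  0.52] F [ 0.4 -1.2 -0.2] 0.024
az 84.3 tilt 36.3 roll_yz -0.003
```

View pics/top23.png

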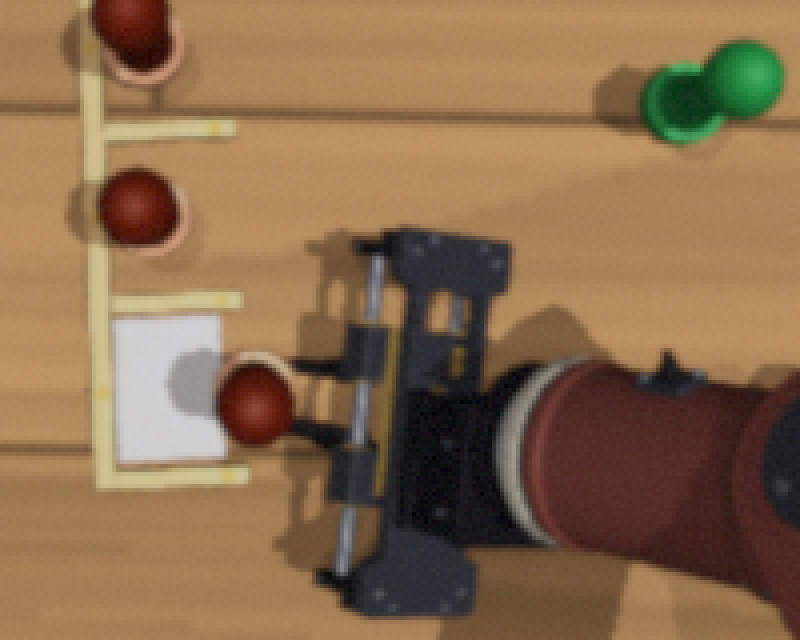

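View pics/wrist23.png

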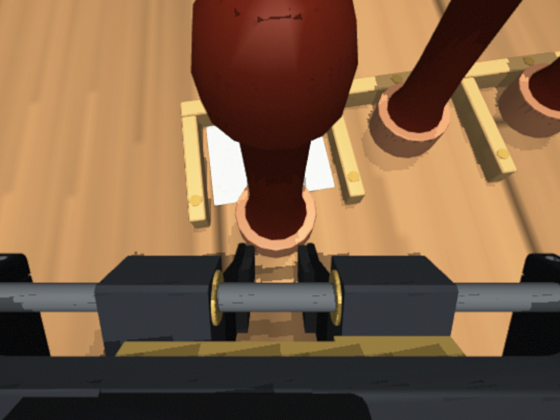

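The foot is entering the bay, centred between the dividers (top view (256,273); the card spans 229–256 ahead). Now turn to the rack's direction and push on.

```bash
python3 -m creep '24 4.1 1 3 0.026 0 -0.035; 24 4.1 1 3 0.026 0 -0.035; 24 4.1 1 3 0.026 0 -0.035; 24 4.1 0.5 3 0.013 0 -0.017; 24 4 0 2.9 0 0 0; 24 4 0 2.9 0 0 0; 24 4 0 2.9 0 0 0; 24 4 0 2.9 0 0 0'
python3 - <<'E'
from sw2 import *
show();az()
s=env.sense();print({k:float(x) for k,x in clear(s["tcp_pos"],Ro.from_quat(s["tool_rot"])).items() if x<60})
crop("top",200,400,180,340,4,"top24")
crop("scene",180,340,110,230,5,"scene24")
E
```

```text
clock: 28.22
tcp_pos: [0.4639, 0.1102, 0.0114]
tool_rot: [0.657, 0.687, 0.214, -0.227]
ft_force: [0.2, -0.3, -0.3]
width: 0.024
28.23 [0.4639 0.1102 0.0114] z [-0.03   0.592 -0.806] y [ 0.999  0.046 -0.004] q [ 0.68  0.44 -0.62  2.08 -0.5   0.87  0.5 ] F [ 0.2 -0.3 -0.3] 0.024
az 92.9 tilt 36.3 roll_yz -0.004
{'dryB': 36.1}
```

View pics/top24.png

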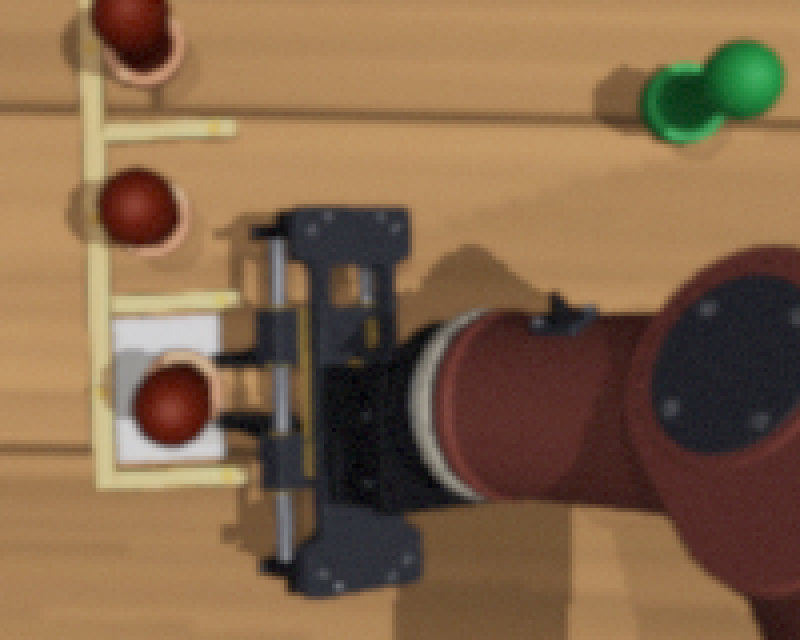

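View pics/scene24.png

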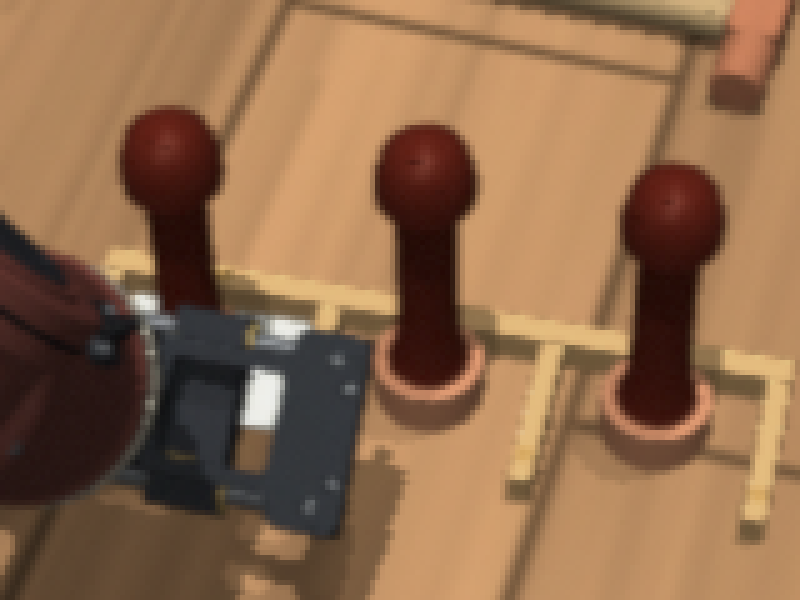

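The foot is well inside the bay (top view (246,276)), about 13 mm short of home, with 36 mm between the frame and dry_b. Last stretch, slower, watching the force.

```bash
python3 -m creep '24 3.2 0 2.4 0 0 0; 24 3.2 0 2.4 0 0 0; 24 1.6 0 1.2 0 0 0; 24 0 0 0 0 0 0'; for i in 1; do python3 -m creep '24 1.2 0 0.9 0 0 0; 24 0 0 0 0 0 0'; done
```

```text
clock: 28.82
tcp_pos: [0.4635, 0.1202, 0.0113]
tool_rot: [0.657, 0.687, 0.214, -0.227]
ft_force: [0.6, 0.5, 0.2]
width: 0.0239
clock: 29.08
tcp_pos: [0.4635, 0.1215, 0.0113]
tool_rot: [0.657, 0.687, 0.214, -0.227]
ft_force: [0.2, -0.4, -0.1]
width: 0.0238
```

```bash
python3 -m creep '24 1.2 0 0.9 0 0 0; 24 0 0 0 0 0 0'
```

```text
clock: 29.32
tcp_pos: [0.4634, 0.123, 0.0113]
tool_rot: [0.657, 0.687, 0.214, -0.227]
ft_force: [0.2, 0.2, -0.2]
width: 0.0241
```

```bash
python3 - <<'E'
from sw2 import *
show()
crop("top",200,400,180,340,4,"top25")
E
```

```text
29.32 [0.4634 0.123  0.0113] z [-0.03   0.592 -0.806] y [ 0.999  0.046 -0.004] q [ 0.67  0.43 -0.63  2.08 -0.51  0.85  0.49] F [ 0.2  0.2 -0.2] 0.0241
```

View pics/top25.png

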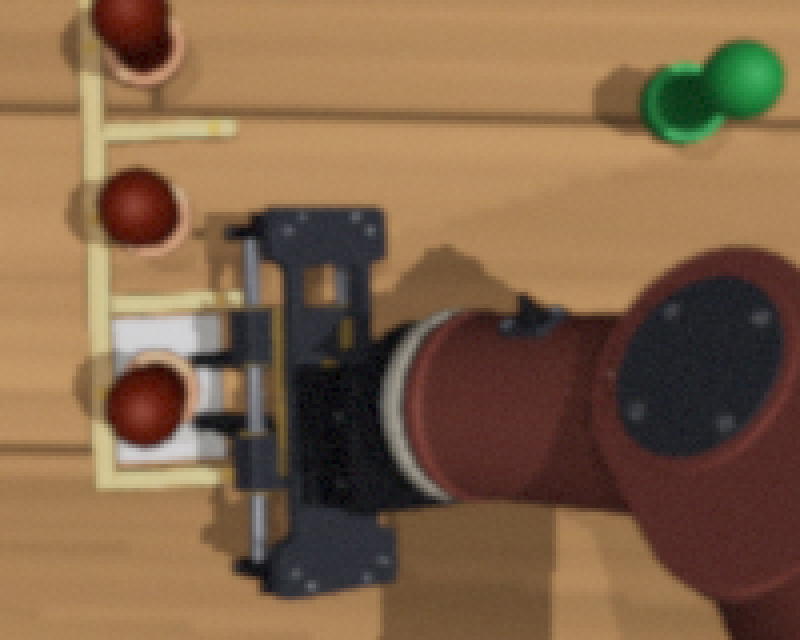

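No rise in force yet, so the foot isn't at the batten. Continue in small steps.

```bash
python3 -m creep '24 1.2 0 0.9 0 0 0; 24 0 0 0 0 0 0'; 
```

```text
clock: 29.62
tcp_pos: [0.4634, 0.1245, 0.0113]
tool_rot: [0.657, 0.687, 0.214, -0.227]
ft_force: [-0.1, -0.9, 0.9]
width: 0.024
```

```bash
python3 -m creep '24 1.2 0 0.9 0 0 0; 24 0 0 0 0 0 0'
```

```text
clock: 29.88
tcp_pos: [0.4637, 0.1253, 0.0112]
tool_rot: [0.657, 0.687, 0.214, -0.226]
ft_force: [-0.1, -4.4, 0.7]
width: 0.0238
```

The force rose to 4.4 N and the tip stalled: the foot is against the back batten. Drawing the fingers straight back, then up.

```bash
python3 -m creep '24 -1.6 0 -1.2 0 0 0; 24 -4 0 -3 0 0 0; 24 -12 0 -9 0 0 0; 24 -16 0 -12 0 0 0; 24 -16 0 -12 0 0 0; 24 0 0 -25 0 0 0; 24 0 0 -40 0 0 0; 24 0 0 -40 0 0 0; 24 0 0 0 0 0 0; 24 0 0 0 0 0 0'
python3 - <<'E'
from sw2 import *
show()
s=env.sense();print({k:float(x) for k,x in clear(s["tcp_pos"],Ro.from_quat(s["tool_rot"])).items() if x<80},armclear(s["q"])[0])
crop("top",200,400,160,320,4,"top26")
crop("scene",100,340,110,290,3,"scene26")
E
```

```text
clock: 31.12
tcp_pos: [0.469, 0.0014, 0.096]
tool_rot: [0.657, 0.686, 0.214, -0.227]
ft_force: [-0.1, 0.1, -0.5]
width: 0.024
31.12 [0.469  0.0014 0.096 ] z [-0.03   0.592 -0.806] y [ 0.999  0.045 -0.004] q [ 0.83  0.34 -0.56  1.95 -0.46  1.17  0.56] F [-0.1  0.1 -0.5] 0.024
{'g1': 63.4} {'g1': 109, 'g2': 77, 'tin': 242, 'dryA': 265, 'dryB': 221}
```

View pics/top26.png

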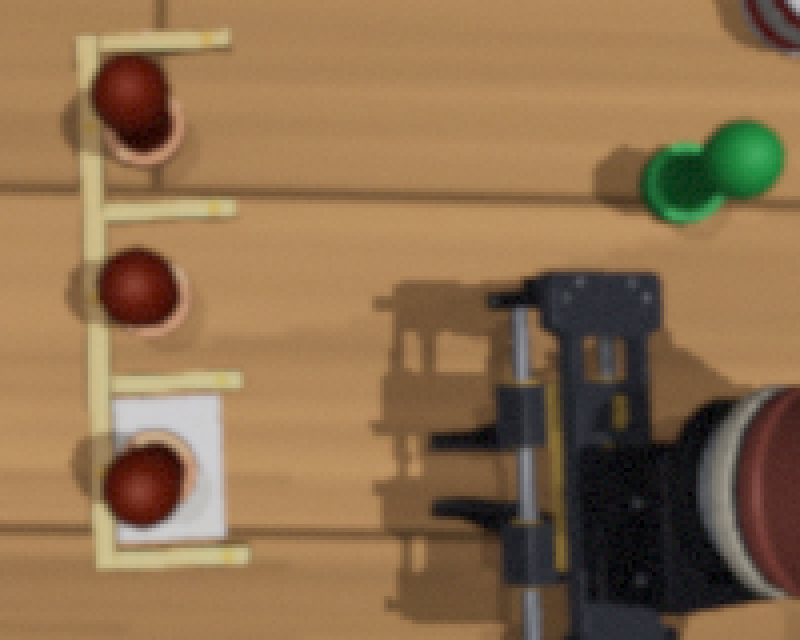

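View pics/scene26.png

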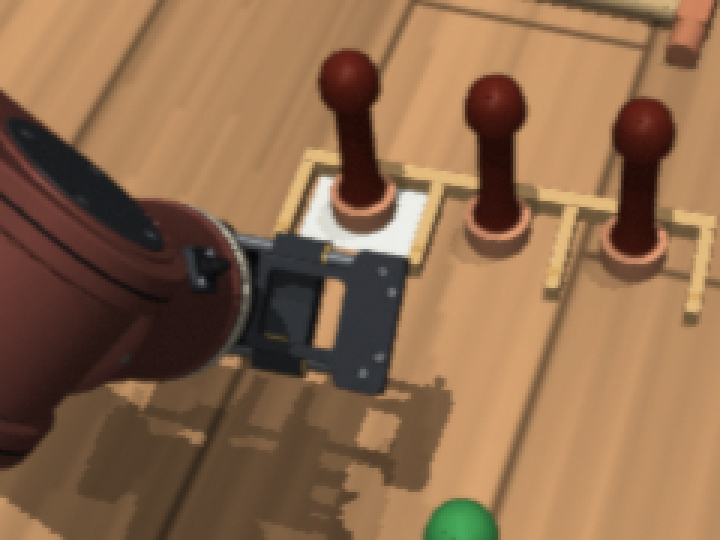

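```bash
python3 - <<'E'
from sw2 import *
b=bm((200+158/4,160+472/4),"top");print("head top",ray("top",(200+143/4,160+485/4),.13)[:2],"head scene",ray("scene",(100+349/3,110+81/3),.13)[:2],"foot scene",ray("scene",(100+363/3,110+199/3),.022)[:2])
o=np.array([.463,.1505]);u=np.array([-.061,.998]);print("depth vs home (mm)",(b-o)@u*1000)
# frame-to-frame comparison of the other things
a=cv2.imread("pics/top0.png");n=env.snapshot("top")[:,:,::-1].copy();cv2.imwrite("pics/top27.png",n)
for nm,(x0,x1,y0,y1) in dict(dryA=(215,255,165,205),dryB=(222,252,216,250),tin=(380,432,128,178),hammer=(105,155,180,305),g1=(355,400,185,220)).items():
    A=a[y0:y1,x0:x1].astype(int);B=n[y0:y1,x0:x1].astype(int);print(nm,"mean diff %.2f"%np.abs(A-B).mean(), cv2.phaseCorrelate(A.mean(2),B.mean(2))[0])
E
```

```text
b [0.4627 0.1483] ahead 0.1460 lat 0.0009 to home [0.    0.002]
head top [0.46369141 0.14980612] head scene [0.46372465 0.14923952] foot scene [0.46672517 0.14217015]
depth vs home (mm) -2.1500428833471883
dryA mean diff 10.42 (0.052077667521636783, -0.06208737666326414)
dryB mean diff 10.48 (0.09535947842437231, -0.09466383166570935)
tin mean diff 12.00 (0.0073761462616985796, 0.003827774823506047)
hammer mean diff 11.78 (0.018736829327917093, 0.4586007456783108)
g1 mean diff 9.99 (0.6132441845431096, -0.0152751961429054)
```

```bash
python3 -m creep '24 0 0 -30 0 0 0; 24 -10 0 -30 0 0 0; 24 0 0 -20 0 0 0; 24 0 0 0 0 0 0; 24 0 0 0 0 0 0'
python3 - <<'E'
from sw2 import *
show()
im=env.snapshot("scene")[115:205,185:305,::-1];cv2.imwrite("pics/scene28.png",cv2.resize(im,None,fx=6,fy=6,interpolation=cv2.INTER_CUBIC))
# batten face line and foot rear edge predicted in scene: home foot circle bottom & batten face
E
```

```text
clock: 31.9
tcp_pos: [0.4716, -0.0524, 0.1541]
tool_rot: [0.656, 0.687, 0.214, -0.228]
ft_force: [0.1, 0.8, -0.4]
width: 0.0239
31.9 [ 0.4716 -0.0524  0.1541] z [-0.032  0.592 -0.805] y [ 0.999  0.047 -0.005] q [ 0.88  0.31 -0.52  1.84 -0.43  1.33  0.57] F [ 0.1  0.8 -0.4] 0.0239
```

View pics/scene28.png

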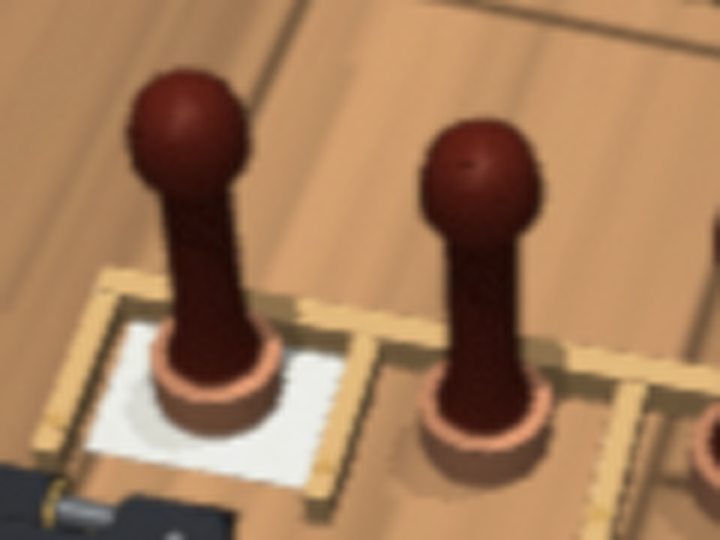

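The enlarged view shows the bollard upright on the card in the middle of the free bay. Its foot is against the back batten, set at least as deep as its neighbour's, and the gripper is well away. Handing in.

```bash
python3 - <<'E'
from sw2 import *
print("foot scene",ray("scene",(185+217/6,115+358/6),.022)[:2].round(4))
s=env.sense();print(clear(s["tcp_pos"],Ro.from_quat(s["tool_rot"])),armclear(s["q"])[0],s["clock"])
print(env.job_done())
E
```

```text
foot scene [0.4656 0.1465]
{'g1': np.float64(64.4), 'g2': np.float64(96.0), 'tin': np.float64(194.7), 'dryA': np.float64(236.5), 'dryB': np.float64(216.9)} {'g1': 144, 'g2': 95, 'tin': 265, 'dryA': 327, 'dryB': 291} 31.95
the job is handed in; nothing more can be done
None
```

The bollard is in the free bay with its foot pushed against the back batten. I handed the job in at about 32 s of the 64 s allowed; no verdict is reported.

**What I did:** I pushed it by its foot the whole way and never gripped it. The two green bollards stand closer together than the gripper's frame is wide, so I did it in three pushes:
1. From behind, until its foot was past the greens.
2. From the far side, with the inner face of one fingertip, round to the front of the bay.
3. From behind again with both fingertips, into the bay, then I drew the fingers back and up.

**Last checks:**
- **Fully home:** at the end of the last push the force rose to 4.4 N and the fingertips stalled, as they would at the back batten. My home estimate is (0.463, 0.1505) m. The two head measurements came within about 1.5 mm of it, and the top-view foot measurement came out 2 mm short.
- **Disagreement:** the scene-camera foot readings were y = 0.142 and then 0.1465 m, about 8 and 4 mm short. I put this down to picking the ring's centre by eye. The first would be outside the 6 mm limit if it were right.
- **Upright:** the bollard looked upright in every view.
- **Other things:** in the top view dry_a, dry_b, the tin and the hammer had shifted by less than half a pixel (about 1 mm). One green (g1) showed 0.6 pixel, which I took as a shadow. I did not measure the other green at the end.
- **Robot clear:** at hand-in my clearance model put the gripper and arm at least 64 mm from the greens, the dry bollards and the tin. I did not model the target itself, but the last view shows the gripper well away from it.

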